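Clear the tube dispenser's outlet and fetch one tube

TASK

Somebody left the small navy-capped bottle standing in the outlet of the tube dispenser: take it out and stand it upright on the open bench, a hand's breadth or more clear of the dispenser. Then push the dispenser's red-knobbed lever over to its stop, away from the outlet, hold it there until one tube has rolled down into the outlet, and let it spring back upright. Lay that one tube flat in the pink tray; leave the other tubes in the dispenser and the rest of the bench as it is.

Things in the scene. Friction and masses are not known exactly. Their poses are not given: they have to be found in the camera images.
- dispenser: Tube dispenser, fixed on the bench: white base 280 x 150 x 8 mm, clear hopper (x -59 to 105, y -75 to 75, top at z 173 mm), outlet tray in front. Origin on the bench, mid-width; base spans x -168 to 112, y -75 to 75 mm. -x points out of the outlet (to the robot), +y left as seen facing it. Tubes lie along y on a ramp falling 20 degrees to -x, behind a window at x -57 mm, open below z 77 mm.
- outlet (a point): Point on the outlet floor, dispenser x -105, y 0, z 26 mm. The floor runs from the window (x -55, z 32) down 7 degrees to the end stops (x -150, z 21); 4 mm cheeks at both sides, inner faces y -65.5 and 65.5 mm, top z 53 mm. The strip under the caps (y below -38) is 3.5 mm lower.
- jog_lever (a joint): Lever angle, rad: 0 upright (rest), positive as the knob is pushed to the dispenser's +x, away from the outlet; stops at -0.25 and 0.75. Spring-centred, 0.7 N m/rad (5 to 6 N at the knob at the stop). Positive tilt lifts a front gate and drops a rear one, so each stroke frees one tube, above about 0.65 rad; it rolls out in about 1 s. Letting go brings up the next tube.
- jog_knob (a point): Centre of the lever's red ball knob, 26 mm in diameter, on an 8 mm steel rod at the dispenser's right side (dispenser x -13, y -88, z 220 mm at rest). Its pivot lies 100 mm below it, parallel to the dispenser's y axis.
- bottle: Small clear bottle with navy cap, 48 mm in diameter, 95 mm high (body to 84 mm, cap 40 mm wide above), 60 to 130 g; stands in the outlet on its 7 degree floor, close to the window, under the visor. Origin at the centre of its underside, z along its axis.
- tube_1: 50 ml tube with orange cap, lowest in the dispenser, the one that comes out: 116 mm long, body 29 to 32 mm, conical tip, cap 36 mm in diameter and 14 mm long, 30 g. Origin at the tip, z along the axis to the cap, which lies to the dispenser's -y. Once out it lies against the end stops, up to 0.3 rad askew of the dispenser's y, axis about 38 mm above the bench.
- tube_1_mid (a point): Middle of tube_1, on its axis, 58 mm from the tip.
- tube_2: Second tube in the dispenser, like tube_1; stays in.
- tube_3: Third and last tube in the dispenser, like tube_1; stays in.
- tray: Open pink tray, loose on the bench, outside 90 (x) x 150 (y) x 26 (z) mm, walls and floor 2 mm, 120 g. Origin at the centre of its underside; the long side is its y axis.
- flask: Bystander: conical glass flask with foil cap, 112 x 109 x 171 mm, origin at the centre of its underside.
- teal_bottle: Bystander: bottle with teal cap, 72 mm in diameter, 150 mm high, origin at the centre of its underside.
- visor_edge (a point): Middle of the front lower edge of the blue visor that overhangs the outlet (dispenser x -82, y 0, z 166 mm). The visor is 150 mm wide, 7 mm thick and stands 23 mm proud of the window; the tool must come in under it, tilted.
- finger_gap (a point): Point on the base plate in the outlet's finger cut-out (dispenser x -135, y 0, z 8 mm): the outlet floor is cut away from y -30 to 30 mm, from x -116 mm forward. In front stand two end stops, x -159 to -150 mm, top z 41 mm, at y 27 to 68 and y -68 to -38; the 65 mm between them is open, so fingers can straddle a tube there.
Not all that is in view belongs to the job. Several things have the shape of the tray; the one meant has the colours described above.

How it is judged (in metres and radians):
On the way, in this order (a step that is already met when the one before it is completed fails the run):
1. the bottle stands upright on the open bench, clear of the dispenser and let go (angle between bottle's own z axis and vertical below 0.12 rad and height (world z) of bottle below 0.006 m and horizontal distance between bottle and outlet above 0.14 m and horizontal distance between bottle and tray above 0.09 m and linear speed of bottle below 0.03 m/s and contact force between bottle and the fingers below 0.1 N), for 0.2 s.
2. the lever is held over at its stop, away from the outlet (value of joint jog_lever above 0.6 rad), for 0.3 s.
3. the lever is back upright and the tube lies in the outlet (value of joint jog_lever below 0.08 rad and x of tube_1_mid in the frame of dispenser below -0.07 m and height (world z) of tube_1_mid below 0.06 m), for 0.2 s.
At the end, for the whole second after the job is handed in: Bottle upright (0.12 rad) and at rest on the open bench, 140 mm or more from the outlet point, not in the tray; lever upright (0.08 rad); the dispensed tube lies flat and wholly inside the flat pink tray, at rest; the other two tubes are still in the hopper (angle between bottle's own z axis and vertical below 0.12 rad and height (world z) of bottle below 0.006 m and horizontal distance between bottle and outlet above 0.14 m and horizontal distance between bottle and tray above 0.09 m and linear speed of each of bottle, tube_1, tray below 0.03 m/s and value of joint jog_lever between -0.08 and 0.08 rad and x of tube_1_mid in the frame of tray between -0.032 and 0.032 m and y of tube_1_mid in the frame of tray between -0.022 and 0.022 m and z of tube_1_mid in the frame of tray below 0.026 m and angle between tube_1's own z axis and vertical between 1.42 and 1.72 rad and angle between tray's own z axis and vertical below 0.08 rad and x of each of tube_2, tube_3 in the frame of dispenser above -0.035 m); the robot touches nothing.
It fails at once if the bottle is tipped over (angle between bottle's own z axis and vertical above 0.9 rad).
It fails at once if a second tube is let out (x of tube_2 in the frame of dispenser below -0.055 m).
It fails at once if a bystander is pushed more than 30 mm or tipped (distance of any of flask, teal_bottle from where it was at the start of the episode above 0.03 m or angle between any of flask, teal_bottle's own z axis and vertical above 0.5 rad).
It also fails if it takes over 67 s, if anything falls off the work surface, if the arm or the gripper's body presses on something with over 40 N, if the wrist force passes 120 N, or if a joint passes its speed limit or range.

ROBOT

A 6-joint arm with a two-finger parallel gripper is mounted at the origin on a cart in front of the work surface, level with it; the furniture and walls round the work are solid. World frame = base frame: x ahead of the robot, y to its left, z up, the work surface at z = 0. Lengths are in m, angles in degrees, forces in N, time in s.
With the tool pointing down it reaches from about 0.4 to 0.825 m from the base axis. Payload 7 kg.
Tool frame: the origin (TCP) lies between the finger pads; the fingertips stand 19 mm ahead of it and the grasp point (between the pads) is the TCP; y points along the fingers, x is the direction in which the jaws open and shut, and the axes are right-handed (so a half turn about y gives the same grasp; the last joint's range is limited). The gripper opens to 88 mm and grips with 3 to 60 N. Pads are 19 mm wide; open, the fingers measure 130 mm over their backs; the gripper's body (78 mm by 193 mm) begins 47 mm behind the grasp point.
Start: joints at [-53.107, 20.546, 0.682, 0, -70.136, -16.507], TCP at [0.235, -0.633, 0.246] pointing down, gripper open.
Joint ranges: [-176.03, 176.03], [-82.01, 121.73], [-58.28, 71.71], [-173.87, 95.51], [-174.79, -0.11], [-173.66, 173.66]. Speed limits (degrees/s): [136.94, 136.94, 172.46, 180, 180, 180].

INTERFACE

Orientations are given as [roll, pitch, yaw] about the fixed x, y, z axes, in that order (R = Rz(yaw) Ry(pitch) Rx(roll)).
In Python, from plant import r gives the robot as it stands. The module is installed in compiled form; this text tells all that it offers.
- The arm moves only by the tool jog_arm, never from a script. Its argument "steps" is a list of rows, each a list of 5 numbers: the closure, from 0 (fully open) to 1 (shut), then the shift along the tool's x, y, z in m, then the turn about the tool's y in degrees. In form: [[jaw, x, y, z, turn], ...]. A call has 1 to 12 rows; each row shifts and turns the commanded pose from where the row before left it, along the tool's axes as they then stand; what a row does not reach is not made up. A row lasts 1/12 s, in which the tool goes at most 41.7 mm and 7.16 degrees, less where a joint would pass 70% of its speed; a pose out of reach is approached as far as the arm can. A call with a gripper value outside its range is refused whole. The fingers move at their own pace and stop on an object; "squeeze" is the grip in N (left out, the last holds). Time passes only in rows, so rows that do not move let the fingers close. It gives the time, the measured TCP pose, the force and the opening at its end, in the units of the state.
- r.get_state(): the state, without advancing time (a new reading comes with each control period).
- r.capture(name): name is "scene" or "side" or "wrist"; returns a dict with "image" (480x640x3 uint8, red, green, blue), "vfov" (degrees; the focal length in pixels is half the picture's height over the tangent of half this angle, whatever the lens; pixels are square), "cx", "cy" (the principal point, pixels), "R" (3x3) and "t" (3): a world point X has camera coordinates R X + t; the wrist camera has in their place "tool_from_camera" (4x4, takes a point from camera to tool coordinates, whose origin is the TCP and whose axes are the tool frame's). Camera axes: x right, y down, z forward; pixel columns grow to the right and rows downward; lengths in m; the calibration is good to about 2 mm. A picture is of the moment at which its call begins: read the wrist's pose just before it. There is no depth.
- r.close_job(): hands the job in, once; it reports no verdict.
The state is a dict: "time_s": time; "joints": joint angles; "qd": joint speeds; "joint_torque": joint torques, N m; "tcp_pos": TCP position; "eef_rot": TCP orientation; "contact_force": force on the tool from outside, world axes, zero at the start; "moment": the same for the moment, N m; "gripper_width": finger opening in m.
Only numpy, scipy, OpenCV 4.12 (cv2) and the standard library are available. Lean on these libraries where they do the work, as an engineer would, in place of code of your own. Each camera call takes 0.05 s, during which the arm holds its last target.

## Working session

There is one attempt and no reset: what is moved stays moved. The work goes in short steps, Python scripts to look and compute and a tool call to move; the robot and the scene stay as the last step left them, time stands still between calls to the robot, and variables do not carry over. Pictures are saved under pics/ and viewed, and the job is handed in when it is done.

Besides the shell and the picture viewer there is one more tool, called after "Request:" by a JSON object that holds its "api" and its "payload". jog_arm: Moves the arm, as the interface text tells. Its arguments: {"type":"object","properties":{"steps":{"type":"array","items":{"type":"array","items":{"type":"number"}}},"squeeze":{"type":"number"}},"required":["steps"]}

```bash
mkdir -p pics; python3 - <<'E'
from plant import r
import cv2
s=r.get_state();print(s)
for n in("scene","side","wrist"):
    c=r.capture(n);cv2.imwrite(f"pics/{n}0.png",c["image"][:,:,::-1])
    print(n,{k:v for k,v in c.items() if k!="image"})
E
```

```text
{'time_s': 0.0, 'joints': array([-5.31089375e+01,  2.05938477e+01,  6.32887430e-01, -2.14468495e-02,
       -7.01358909e+01, -1.65061862e+01]), 'qd': array([ 0.0821506 ,  0.00125407,  0.04438239, -0.03579762, -0.04869767,
        0.10893185]), 'joint_torque': array([ 1.15142561e-04, -5.82725573e+01,  2.93065470e+01,  6.99709922e+00,
        7.22651108e-03, -1.63213567e-04]), 'tcp_pos': array([ 0.23493001, -0.6322978 ,  0.24458453]), 'eef_rot': array([-8.99918101e+01, -9.85884943e-02,  1.10377565e+02]), 'contact_force': array([-0.35538278,  0.00454311, -0.16819178]), 'moment': array([-0.0117035 ,  0.03016897, -0.07486217]), 'gripper_width': 0.08740987205307331}
scene {'vfov': 48.68033566910787, 'cx': 315.09174803705037, 'cy': 237.43214998999935, 'R': array([[-0.66629812, -0.74539751, -0.0207212 ],
       [-0.47026226,  0.44160041, -0.76409586],
       [ 0.57870564, -0.49937124, -0.64476985]]), 't': array([0.29414857, 0.4411408 , 1.1461155 ])}
side {'vfov': 46.13604697208525, 'cx': 321.5414512832249, 'cy': 240.30480446533394, 'R': array([[-9.79864611e-01, -1.99661055e-01,  8.97933336e-04],
       [-8.99103765e-02,  4.37223387e-01, -8.94847380e-01],
       [ 1.78273575e-01, -8.76910014e-01, -4.46371325e-01]]), 't': array([0.55365688, 0.23296878, 1.18611127])}
wrist {'vfov': 70.64027577074604, 'cx': 317.66089256792367, 'cy': 241.03294272714373, 'tool_from_camera': array([[ 9.99999920e-01, -7.23595385e-05, -3.93780816e-04,
        -8.82335452e-04],
       [ 3.52384245e-04, -3.07833416e-01,  9.51440205e-01,
        -1.40777241e-01],
       [-1.90064668e-04, -9.51440268e-01, -3.07833366e-01,
         8.48625848e-02],
       [ 0.00000000e+00,  0.00000000e+00,  0.00000000e+00,
         1.00000000e+00]])}
```

View pics/scene0.png

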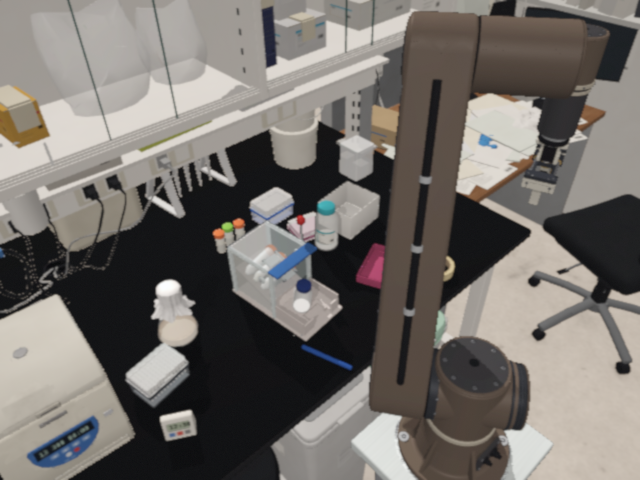

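View pics/side0.png

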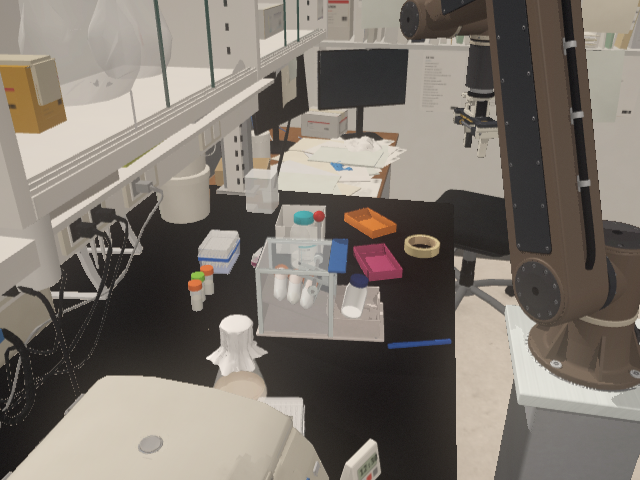

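View pics/wrist0.png

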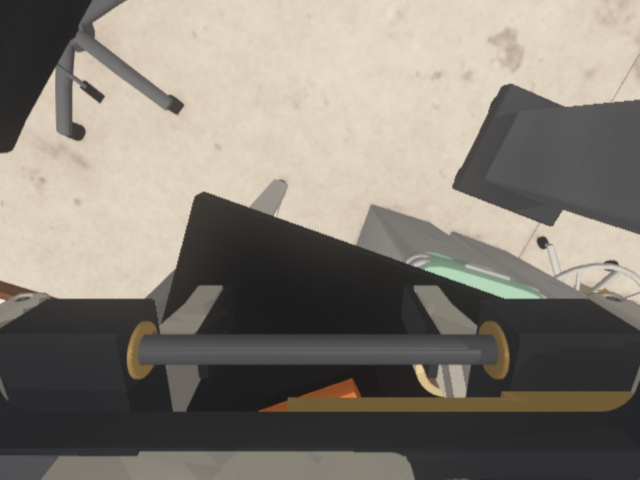

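```bash
cat > h.py <<'E'
import numpy as np,cv2
from scipy.optimize import least_squares
def foc(c): return 240/np.tan(np.radians(c["vfov"])/2)
def proj(c,X):
    p=np.atleast_2d(X)@np.array(c["R"]).T+c["t"]; return p[:,:2]/p[:,2:]*foc(c)+[c["cx"],c["cy"]]
def ray(c,uv):
    d=np.array([(uv[0]-c["cx"])/foc(c),(uv[1]-c["cy"])/foc(c),1.]);R=np.array(c["R"])
    return -R.T@c["t"],R.T@d
def onz(c,uv,z):
    o,d=ray(c,uv);return o+d*(z-o[2])/d[2]
def tri(cs,uvs):
    A=[];b=[]
    for c,uv in zip(cs,uvs):
        o,d=ray(c,uv);d/=np.linalg.norm(d);P=np.eye(3)-np.outer(d,d);A.append(P);b.append(P@o)
    X=np.linalg.solve(sum(A),sum(b));return X,[proj(c,X)[0]-uv for c,uv in zip(cs,uvs)]
def crop(img,x,y,w,h,name,s=None):
    s=s or min(800/w,600/h);cv2.imwrite(name,cv2.resize(img[y:y+h,x:x+w,::-1],None,fx=s,fy=s,interpolation=cv2.INTER_CUBIC))
E
python3 - <<'E'
from h import *
a=cv2.imread("pics/scene0.png")[:,:,::-1];b=cv2.imread("pics/side0.png")[:,:,::-1]
crop(a,215,170,200,150,"pics/a1.png",4);crop(b,240,190,200,150,"pics/b1.png",4)
import pickle
from plant import r
cs={n:{k:v for k,v in r.capture(n).items() if k!="image"} for n in("scene","side","wrist")}
pickle.dump(cs,open("cal.pkl","wb"))
E
```

```text
(no output)
```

View pics/a1.png

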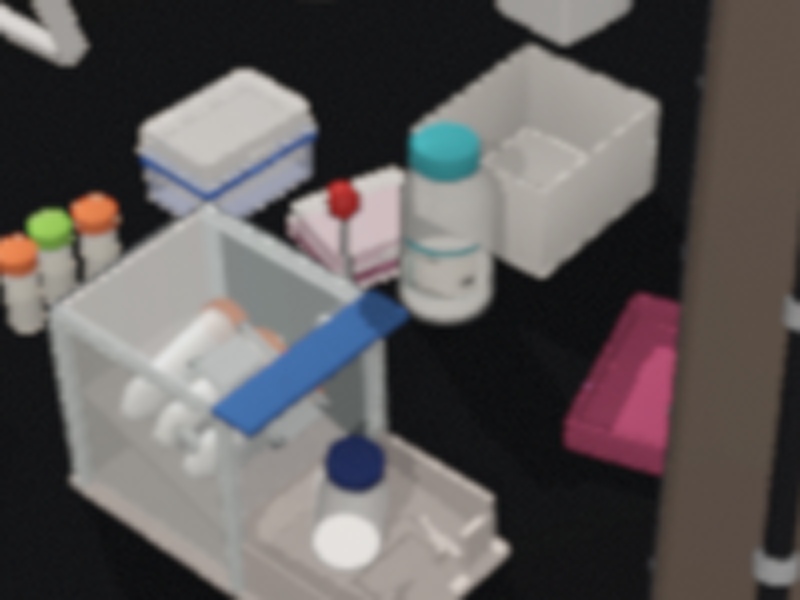

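View pics/b1.png

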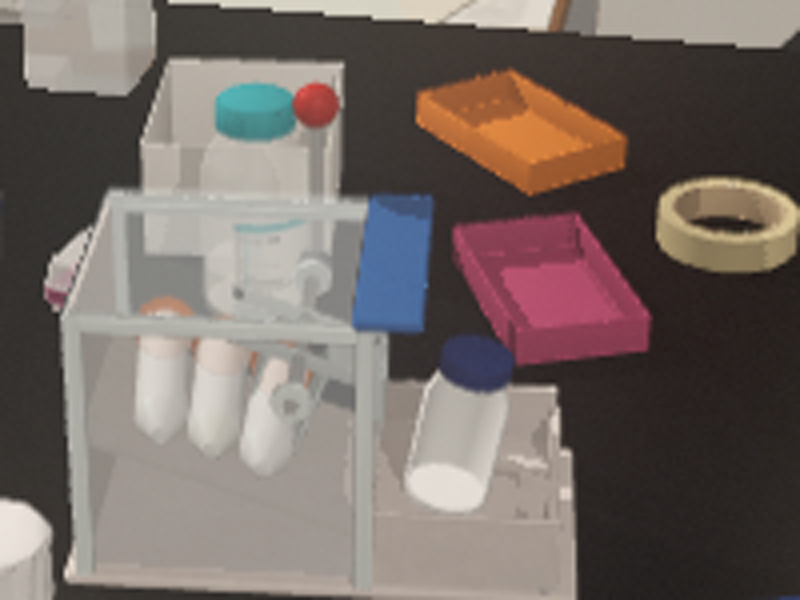

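```bash
cat > fit.py <<'E'
from h import *
import pickle
cs=pickle.load(open("cal.pkl","rb"))
S=[((-168,-75,8),(508,548)),((105,75,173),(57,310)),((105,-75,173),(208,206)),((-13,-88,220),(343,200)),((112,75,8),(70,480))]
D=[((112,75,8),(68,578)),((-168,75,8),(577,598)),((-168,-75,8),(570,452)),((105,75,173),(66,322)),((105,-75,173),(112,193)),((-13,-88,220),(316,105))]
def w(p,P):
    c,s=np.cos(p[2]),np.sin(p[2]);P=np.array(P,float)/1000
    return np.array([c*P[0]-s*P[1]+p[0],s*P[0]+c*P[1]+p[1],P[2]])
def res(p):
    o=[]
    for L,n,off in((S,"scene",(215,170)),(D,"side",(240,190))):
        for P,u in L:o.append(proj(cs[n],w(p,P))[0]-(np.array(u)/4+off))
    return np.array(o).ravel()
if __name__=="__main__":
    print(tri([cs["scene"],cs["side"]],[(343/4+215,200/4+170),(316/4+240,105/4+190)]))
    p=least_squares(res,[.6,0,0.],loss="soft_l1").x
    print(p,np.degrees(p[2]));print(res(p).reshape(-1,2).round(1))
    np.save("disp.npy",p)
    for n,P in(("outlet",(-105,0,26)),("visor",(-82,0,166)),("knob",(-13,-88,220))):print(n,w(p,P))
    # bottle cap top
    print("cap",tri([cs["scene"],cs["side"]],[(355/4+215,455/4+170),(480/4+240,353/4+190)]))
    print("base",tri([cs["scene"],cs["side"]],[(347/4+215,543/4+170),(447/4+240,488/4+190)]))
    for uv in[(455,225),(577,214),(650,318),(520,335)]:print("trayrim",onz(cs["side"],(uv[0]/4+240,uv[1]/4+190),.026))
    print("traybott",onz(cs["side"],(520/4+240,362/4+190),0))
E
python3 fit.py
```

```text
(array([ 0.59032489, -0.08935538,  0.21979709]), [array([0.1750115 , 0.69433637]), array([-0.44708942, -0.70141453])])
[0.58961268 0.00221809 0.13034189] 7.468040019292794
[[ 1.   0.5]
 [-3.2  0.3]
 [-0.4 -1.3]
 [-0.1  1.4]
 [-0.5  0.8]
 [-0.5 -0.6]
 [ 1.5 -0. ]
 [ 1.3 -1.5]
 [-0.7 -2.7]
 [-0.7 -2.6]
 [ 0.3 -0.2]]
outlet [ 0.48550334 -0.01142909  0.026     ]
visor [ 0.50830825 -0.0084397   0.166     ]
knob [ 0.58816059 -0.0867251   0.22      ]
cap (array([ 0.48221418, -0.00186499,  0.12187194]), [array([0.20536247, 1.09720098]), array([-0.72881224, -1.09062665])])
base (array([ 0.49700012, -0.00290448,  0.03009418]), [array([0.05336146, 0.31314585]), array([-0.21225984, -0.31349684])])
trayrim [ 0.54138109 -0.33063061  0.026     ]
trayrim [ 0.46033491 -0.36452063  0.026     ]
trayrim [ 0.39944293 -0.22635837  0.026     ]
trayrim [ 0.47833149 -0.1878943   0.026     ]
traybott [ 0.47864025 -0.19858655  0.        ]
```

```bash
python3 - <<'E'
from fit import *
for n,uv in(("scene",(530,233)),("scene",(470,190)),("scene",(600,120)),("scene",(175,210)),("scene",(390,60)),("scene",(540,180)),("side",(455,205))):
  print(n,uv,[onz(cs[n],uv,z).round(2) for z in(0,.2,.4)])
# bystanders
print("teal",tri([cs["scene"],cs["side"]],[(447/4+215,148/4+170),(257/4+240,108/4+190)]))
print("flask",[onz(cs["scene"],(178,335),0)])
print("tape",onz(cs["side"],(422,250),0), "pen",onz(cs["side"],(388,345),0),onz(cs["side"],(451,342),0))
E
```

```text
scene (530, 233) [array([ 0.26, -0.75,  0.  ]), array([ 0.17, -0.5 ,  0.2 ]), array([ 0.07, -0.25,  0.4 ])]
scene (470, 190) [array([ 0.53, -0.81,  0.  ]), array([ 0.39, -0.55,  0.2 ]), array([ 0.24, -0.29,  0.4 ])]
scene (600, 120) [array([ 0.46, -1.62,  0.  ]), array([ 0.33, -1.21,  0.2 ]), array([ 0.2, -0.8,  0.4])]
scene (175, 210) [array([1.15, 0.01, 0.  ]), array([0.89, 0.12, 0.2 ]), array([0.63, 0.23, 0.4 ])]
scene (390, 60) [array([ 1.51, -1.48,  0.  ]), array([ 1.18, -1.1 ,  0.2 ]), array([ 0.86, -0.71,  0.4 ])]
scene (540, 180) [array([ 0.4 , -1.04,  0.  ]), array([ 0.28, -0.74,  0.2 ]), array([ 0.16, -0.43,  0.4 ])]
side (455, 205) [array([ 0.26, -0.75,  0.  ]), array([ 0.29, -0.26,  0.2 ]), array([0.31, 0.23, 0.4 ])]
teal (array([ 0.66224516, -0.24787913,  0.14164515]), [array([0.13929051, 0.54461425]), array([-0.34340424, -0.53950353])])
flask [array([0.66201886, 0.28383354, 0.        ])]
tape [ 0.35528382 -0.39691732  0.        ] pen [0.40740146 0.0625022  0.        ] [0.27548948 0.02469489 0.        ]
```

Request:
{"api": "jog_arm", "payload": {"steps": [[0,-0.035,0,0,0],[0,-0.035,0,0,0],[0,-0.035,0,0,0],[0,-0.035,0,0,0],[0,-0.03,0,0,0],[0,-0.03,0,0,0],[0,-0.03,0,0,0]]}}

```text
time_s: 0.88
tcp_pos: [0.3155, -0.8495, 0.2452]
eef_rot: [-90.0, -0.0, 110.4]
contact_force: [0.8, -1.0, 0.9]
gripper_width: 0.0872
```

Request:
{"api": "jog_arm", "payload": {"steps": [[0,-0.03,0,0,0],[0,-0.03,0,0,0],[0,-0.03,0,0,0]]}}

```text
time_s: 1.13
tcp_pos: [0.3441, -0.9267, 0.2443]
eef_rot: [-90.0, 0.2, 110.4]
contact_force: [1.9, -2.3, 1.2]
gripper_width: 0.0878
```

Request:
{"api": "jog_arm", "payload": {"steps": [[0,-0.03,0,0,0],[0,-0.03,0,0,0],[0,-0.03,0,0,0],[0,0,0,0,0]]}}

```text
time_s: 1.47
tcp_pos: [0.3559, -0.957, 0.2191]
eef_rot: [-89.6, 3.3, 110.4]
contact_force: [0.0, -0.5, -1.4]
gripper_width: 0.0875
```

```bash
python3 - <<'E'
from plant import r
s=r.get_state();print(s["joints"].round(1),s["tcp_pos"],s["eef_rot"],s["qd"].round(1))
E
```

```text
[-58.4  61.1  71.6   1.  -97.3 -11. ] [ 0.35590644 -0.95696032  0.21912197] [-89.61295041   3.29831847 110.40512003] [ 0.  -2.2  0.5 -0.3 -3.3 -0.1]
```

Request:
{"api": "jog_arm", "payload": {"steps": [[0,-0.04,0,0,0],[0,-0.04,0,0,0],[0,0.03,0,0,0],[0,0.03,0,0,0],[0,0.03,0,0,0]]}}

```text
time_s: 1.88
tcp_pos: [0.339, -0.911, 0.1987]
eef_rot: [-89.3, 6.6, 110.4]
contact_force: [0.3, -1.4, 1.7]
gripper_width: 0.0876
```

```bash
python3 - <<'E'
from plant import r
s=r.get_state();print(s["joints"].round(1),s["tcp_pos"],s["eef_rot"],s["qd"].round(1))
E
```

```text
[-57.4  48.3  42.1   2.1 -77.5 -12.5] [ 0.33897411 -0.91101262  0.19871844] [-89.29405055   6.567491   110.41768134] [   4.9  -54.8 -108.1    1.5   56.4   -6.9]
```

```bash
python3 - <<'E'
from fit import *
a=cs["scene"],cs["side"]
print("shelf end",tri(a,[(388,62),(325,42)]))
print("box orange",tri(a,[(45,110),(63,70)]))
print("support foot",tri(a,[(183,213),(105,293)]))
print("bucket",tri(a,[(296,120),(183,172)]))
print("centrifuge knob",tri(a,[(21,352),(150,443)]))
for n in("scene","side"):
  for z in (.2,.3,.4,.5,.6): print(n,z,proj(cs[n],[[.9,y,z] for y in(-.4,0,.4)]).round(0).tolist())
E
```

```text
shelf end (array([ 0.64279605, -0.44789005,  0.5385855 ]), [array([-1.17281194, -3.5581142 ]), array([1.86004371, 3.3777004 ])])
box orange (array([0.84592715, 0.35499811, 0.60166779]), [array([-0.80846679, -1.24998814]), array([1.29628142, 1.86595016])])
support foot (array([1.10549603, 0.00146805, 0.00556172]), [array([-0.02811685, -0.08693026]), array([0.07148476, 0.1032454 ])])
bucket (array([ 1.12320566, -0.52213588,  0.142222  ]), [array([0.73611634, 2.33881695]), array([-1.51266806, -2.44972837])])
centrifuge knob (array([0.65021774, 0.60694051, 0.22291658]), [array([0.04469602, 0.39469917]), array([-0.34904318, -0.5808034 ])])
scene 0.2 [[312.0, 142.0], [208.0, 191.0], [74.0, 254.0]]
scene 0.3 [[311.0, 114.0], [203.0, 161.0], [61.0, 223.0]]
scene 0.4 [[310.0, 84.0], [197.0, 129.0], [47.0, 189.0]]
scene 0.5 [[309.0, 52.0], [190.0, 94.0], [31.0, 151.0]]
scene 0.6 [[308.0, 16.0], [183.0, 55.0], [13.0, 108.0]]
side 0.2 [[235.0, 170.0], [175.0, 228.0], [68.0, 332.0]]
side 0.3 [[232.0, 135.0], [169.0, 186.0], [55.0, 279.0]]
side 0.4 [[230.0, 99.0], [163.0, 141.0], [40.0, 219.0]]
side 0.5 [[227.0, 61.0], [157.0, 92.0], [24.0, 152.0]]
side 0.6 [[224.0, 20.0], [150.0, 39.0], [6.0, 78.0]]
```

```bash
python3 - <<'E'
from fit import *
def plane(c,a,b):
    o,d1=ray(c,a);_,d2=ray(c,b);n=np.cross(d1,d2);n/=np.linalg.norm(n);return n,n@o
import numpy as np
n1,k1=plane(cs["scene"],(0,185),(388,62))
n2,k2=plane(cs["side"],(0,235),(325,42))
d=np.cross(n1,n2);d/=np.linalg.norm(d)
for y in(-.4,0,.4):
    A=np.array([n1,n2,[0,1,0]]);print(np.linalg.solve(A,[k1,k2,y]),d)
a=cv2.imread("pics/scene0.png")[:,:,::-1];b=cv2.imread("pics/side0.png")[:,:,::-1]
crop(a,0,0,400,260,"pics/a2.png",2);crop(b,0,0,400,300,"pics/b2.png",2)
E
```

```text
[ 1.10686888 -0.4         0.28066022] [-0.70953078  0.56637419  0.41926883]
[0.60576499 0.         0.57676752] [-0.70953078  0.56637419  0.41926883]
[0.1046611  0.4        0.87287482] [-0.70953078  0.56637419  0.41926883]
```

View pics/a2.png

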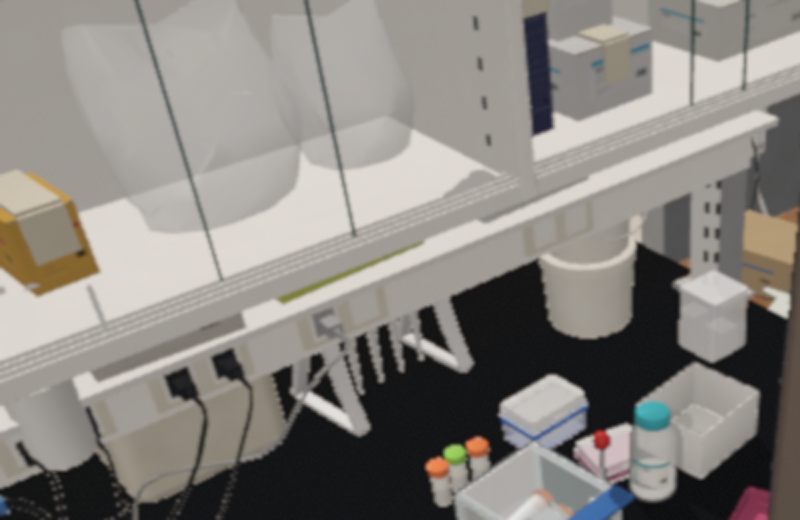

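View pics/b2.png

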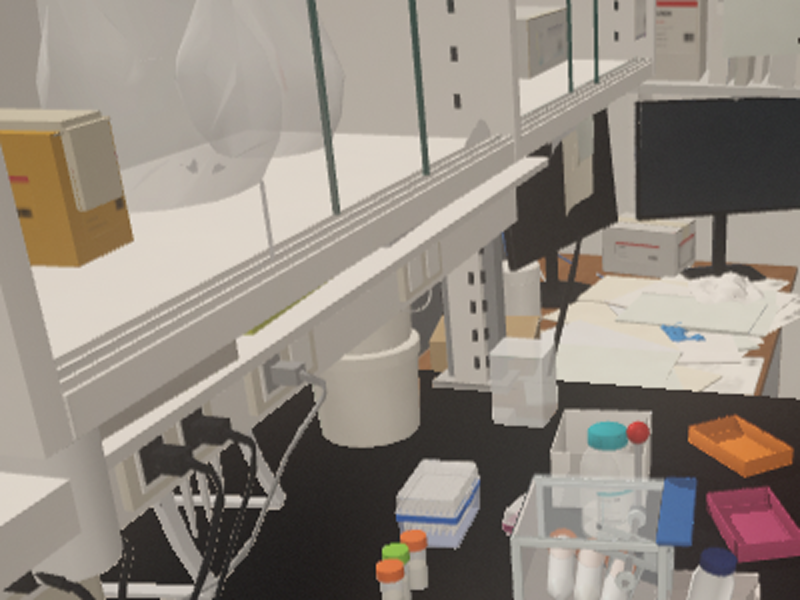

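```bash
python3 - <<'E'
from fit import *
a=cs["scene"],cs["side"]
print(tri(a,[(389,59),(274,80)]))
print(tri(a,[(265,97),(257,79)]))
print("box corner",tri(a,[(49,135),(66,119)]))
print("green rod bottom",tri(a,[(177,118),(213,86)]), tri(a,[(110,139),(169,106)]))
E
```

```text
(array([ 0.86860232, -0.72177115,  0.39457015]), [array([0.23503109, 0.79068807]), array([-0.41678934, -0.75027262])])
(array([ 0.72546492, -0.10571317,  0.51409022]), [array([0.1877647 , 0.50039149]), array([-0.30679918, -0.54346775])])
box corner (array([0.85285904, 0.36286512, 0.54074085]), [array([0.39301929, 0.67230193]), array([-0.68195309, -0.97483401])])
green rod bottom (array([0.72707501, 0.13119094, 0.54448558]), [array([0.01306428, 0.0293199 ]), array([-0.02098692, -0.03551994])]) (array([0.73854484, 0.27960006, 0.5452111 ]), [array([0.36657229, 0.74369066]), array([-0.60911271, -0.98193768])])
```

```bash
cat > k.py <<'E'
from h import *
from scipy.spatial.transform import Rotation as Ro
from plant import r
p=np.load("disp.npy")
def st(): 
    s=r.get_state();return s,np.array(s["tcp_pos"]),Ro.from_euler("xyz",s["eef_rot"],degrees=True).as_matrix()
def show():
    s,t,R=st();print("t",round(s["time_s"],2),"tcp",t.round(4),"J",s["joints"].round(1),"w",round(s["gripper_width"],4),"F",s["contact_force"].round(1))
    a=R[:,1];print("tool x",R[:,0].round(3),"appr",a.round(3),"tilt",np.degrees(np.arccos(-a[2])).round(1),"az",np.degrees(np.arctan2(a[1],a[0])).round(1),"xaz",np.degrees(np.arctan2(R[1,0],R[0,0])).round(1),"disp",todisp(t).round(1))
    return s,t,R
def todisp(X):
    c,s=np.cos(p[2]),np.sin(p[2]);d=np.array(X)-[p[0],p[1],0];return np.array([c*d[0]+s*d[1],-s*d[0]+c*d[1],d[2]])*1000
def fromdisp(P):
    c,s=np.cos(p[2]),np.sin(p[2]);P=np.array(P,float)/1000
    return np.array([c*P[0]-s*P[1]+p[0],s*P[0]+c*P[1]+p[1],P[2]])
def go(T,R,t,n=None):
    d=R.T@(np.array(T)-t);print("tool shift total",d.round(4),"norm",np.linalg.norm(d).round(3),"rows>=",np.ceil(np.linalg.norm(d)/.04));
    if n: print("per row",(d/n).round(4))
E
python3 - <<'E'
from k import *
s,t,R=show()
go([.35,-.55,.5],R,t,10)
go([.5,.18,.68],R,np.array([.35,-.55,.5]),19)
E
```

```text
t 1.88 tcp [ 0.339  -0.911   0.1987] J [-57.4  48.3  42.1   2.1 -77.5 -12.5] w 0.0876 F [ 0.3 -1.4  1.7]
tool x [-0.347  0.931 -0.114] appr [ 0.028 -0.111 -0.993] tilt 6.6 az -75.7 xaz 110.4 disp [-367.2 -872.9  198.7]
tool shift total [ 0.2978 -0.3392 -0.1321] norm 0.47 rows>= 12.0
per row [ 0.0298 -0.0339 -0.0132]
tool shift total [ 0.6071 -0.2559 -0.3921] norm 0.767 rows>= 20.0
per row [ 0.032  -0.0135 -0.0206]
```

Request:
{"api": "jog_arm", "payload": {"steps": [[0,0.025,-0.028,-0.011,0],[0,0.025,-0.028,-0.011,0],[0,0.025,-0.028,-0.011,0],[0,0.025,-0.028,-0.011,0],[0,0.025,-0.028,-0.011,0],[0,0.025,-0.028,-0.011,0],[0,0.025,-0.028,-0.011,0],[0,0.025,-0.028,-0.011,0],[0,0.025,-0.028,-0.011,0],[0,0.025,-0.028,-0.011,0],[0,0.025,-0.028,-0.011,0],[0,0.025,-0.028,-0.011,0]]}}

```text
time_s: 2.88
tcp_pos: [0.3483, -0.5465, 0.5017]
eef_rot: [-89.4, 6.8, 110.4]
contact_force: [1.1, -1.6, 0.6]
gripper_width: 0.0875
```

Request:
{"api": "jog_arm", "payload": {"steps": [[0,0.029,-0.012,-0.019,0],[0,0.029,-0.012,-0.019,0],[0,0.029,-0.012,-0.019,0],[0,0.029,-0.012,-0.019,0],[0,0.029,-0.012,-0.019,0],[0,0.029,-0.012,-0.019,0],[0,0.029,-0.012,-0.019,0],[0,0.029,-0.012,-0.019,0],[0,0.029,-0.012,-0.019,0],[0,0.029,-0.012,-0.019,0],[0,0.029,-0.012,-0.019,0],[0,0.029,-0.012,-0.019,0]]}}

```text
time_s: 3.88
tcp_pos: [0.4366, -0.1277, 0.6003]
eef_rot: [-89.5, 6.8, 110.4]
contact_force: [0.7, 0.7, -0.4]
gripper_width: 0.0874
```

```bash
python3 - <<'E'
from k import *
s,t,R=show()
go([.5,.18,.68],R,t,10)
E
```

```text
t 3.88 tcp [ 0.4366 -0.1277  0.6003] J [  14.5   -4.4   12.6    7.1 -106.7  -82. ] w 0.0874 F [ 0.7  0.7 -0.4]
tool x [-0.346  0.931 -0.118] appr [ 0.032 -0.114 -0.993] tilt 6.8 az -74.1 xaz 110.4 disp [-168.6 -108.9  600.3]
tool shift total [ 0.2551 -0.112  -0.1657] norm 0.324 rows>= 9.0
per row [ 0.0255 -0.0112 -0.0166]
```

Request:
{"api": "jog_arm", "payload": {"steps": [[0,0.025,-0.012,-0.015,1],[0,0.025,-0.012,-0.015,1],[0,0.025,-0.012,-0.015,1],[0,0.025,-0.012,-0.015,1],[0,0.025,-0.012,-0.015,1],[0,0.025,-0.012,-0.015,1],[0,0.025,-0.012,-0.015,1],[0,0.025,-0.012,-0.015,1],[0,0.025,-0.012,-0.015,1],[0,0.025,-0.012,-0.015,1]]}}

```text
time_s: 4.72
tcp_pos: [0.5095, 0.1645, 0.6898]
eef_rot: [-90.6, 6.7, 100.3]
contact_force: [0.2, 0.2, 0.8]
gripper_width: 0.0877
```

```bash
python3 - <<'E'
from k import *
s,t,R=show()
d=np.array([np.cos(np.radians(20)),np.sin(np.radians(20)),0.]);print("out20 in tool",(R.T@d).round(3),"up",(R.T@[0,0,1]).round(3))
E
```

```text
t 4.72 tcp [0.5095 0.1645 0.6898] J [  43.1   11.3   42.     7.2 -123.6 -118.9] w 0.0877 F [0.2 0.2 0.8]
tool x [-0.178  0.977 -0.116] appr [ 0.032 -0.113 -0.993] tilt 6.7 az -74.3 xaz 100.3 disp [-58.4 171.3 689.8]
out20 in tool [ 0.167 -0.009 -0.986] up [-0.116 -0.993 -0.011]
```

Request:
{"api": "jog_arm", "payload": {"steps": [[0,0,-0.03,0,0],[0,0,-0.03,0,0],[0,0.003,-0.03,-0.015,0],[0,0.003,-0.03,-0.02,0],[0,0.003,-0.03,-0.02,0],[0,0.003,-0.03,-0.02,0]]}}

```text
time_s: 5.22
tcp_pos: [0.5252, 0.1876, 0.7741]
eef_rot: [-94.1, 7.4, 100.3]
contact_force: [-0.5, -0.7, 0.7]
gripper_width: 0.0872
```

```bash
python3 - <<'E'
from k import *
s,t,R=show()
d=np.array([np.cos(np.radians(20)),np.sin(np.radians(20)),0.]);print("out20 in tool",(R.T@d).round(3),"up",(R.T@[0,0,1]).round(3))
E
```

```text
t 5.22 tcp [0.5252 0.1876 0.7741] J [  45.1   23.    71.6   12.9 -138.8 -114.8] w 0.0872 F [-0.5 -0.7  0.7]
tool x [-0.178  0.975 -0.129] appr [ 0.094 -0.114 -0.989] tilt 8.5 az -50.5 xaz 100.3 disp [-39.8 192.2 774.1]
out20 in tool [ 0.166  0.049 -0.985] up [-0.129 -0.989 -0.072]
```

Request:
{"api": "jog_arm", "payload": {"steps": [[0,0.012,-0.022,-0.03,0],[0,0.012,-0.022,-0.03,0],[0,0.012,-0.022,-0.03,0],[0,0.012,-0.022,-0.03,0]]}}

```text
time_s: 5.55
tcp_pos: [0.5631, 0.236, 0.7641]
eef_rot: [-99.1, 7.8, 100.2]
contact_force: [-0.2, 0.2, 1.0]
gripper_width: 0.0875
```

```bash
python3 - <<'E'
from k import *
s,t,R=show()
E
```

```text
t 5.55 tcp [0.5631 0.236  0.7641] J [  47.6   25.2   71.7   16.  -132.7 -115.5] w 0.0875 F [-0.2  0.2  1. ]
tool x [-0.176  0.975 -0.135] appr [ 0.18  -0.103 -0.978] tilt 12.0 az -29.8 xaz 100.2 disp [  4.1 235.3 764.1]
```

Request:
{"api": "jog_arm", "payload": {"steps": [[0,0.035,-0.02,0,0],[0,0.035,-0.02,0,0],[0,0.035,-0.02,0,0],[0,0.035,-0.02,0,0]]}}

```text
time_s: 5.88
tcp_pos: [0.4942, 0.3593, 0.7673]
eef_rot: [-101.6, 7.6, 100.2]
contact_force: [0.6, -0.5, -0.5]
gripper_width: 0.0877
```

```bash
python3 - <<'E'
from k import *
s,t,R=show()
E
```

```text
t 5.88 tcp [0.4942 0.3593 0.7673] J [  61.9   25.9   71.7   18.9 -132.8 -127.6] w 0.0877 F [ 0.6 -0.5 -0.5]
tool x [-0.176  0.976 -0.132] appr [ 0.221 -0.091 -0.971] tilt 13.8 az -22.3 xaz 100.2 disp [-48.2 366.5 767.3]
```

Request:
{"api": "jog_arm", "payload": {"steps": [[0,0.033,-0.005,0.022,0],[0,0.033,-0.005,0.022,0],[0,0.033,-0.005,0.022,0],[0,0.033,-0.01,0.01,0],[0,0.033,-0.015,-0.015,0],[0,0.033,-0.015,-0.015,0],[0,0.033,-0.015,-0.015,0],[0,0.033,-0.015,-0.015,0]]}}

```text
time_s: 6.55
tcp_pos: [0.3813, 0.5639, 0.7239]
eef_rot: [-105.6, 5.7, 100.8]
contact_force: [0.2, -1.0, 0.4]
gripper_width: 0.0877
```

```bash
python3 - <<'E'
from k import *
s,t,R=show()
E
```

```text
t 6.55 tcp [0.3813 0.5639 0.7239] J [  80.3   31.2   71.7   21.3 -128.3 -145.1] w 0.0877 F [ 0.2 -1.   0.4]
tool x [-0.186  0.978 -0.099] appr [ 0.282 -0.043 -0.958] tilt 16.6 az -8.7 xaz 100.8 disp [-133.5  584.   723.9]
```

Request:
{"api": "jog_arm", "payload": {"steps": [[0,0.025,-0.027,-0.018,0],[0,0.025,-0.027,-0.018,0],[0,0.025,-0.027,-0.018,0],[0,0.025,-0.027,-0.018,0],[0,0.025,-0.027,-0.018,0],[0,0.025,-0.027,-0.018,0]]}}

```text
time_s: 7.05
tcp_pos: [0.3537, 0.6256, 0.7425]
eef_rot: [-113.1, 1.7, 102.2]
contact_force: [-0.2, 0.4, 0.7]
gripper_width: 0.0874
```

```bash
python3 - <<'E'
from k import *
s,t,R=show()
E
```

```text
t 7.05 tcp [0.3537 0.6256 0.7425] J [  86.    31.9   71.7   26.8 -121.6 -147.6] w 0.0874 F [-0.2  0.4  0.7]
tool x [-0.211  0.977 -0.03 ] appr [ 0.389  0.056 -0.919] tilt 23.1 az 8.2 xaz 102.2 disp [-152.9  648.7  742.5]
```

Request:
{"api": "jog_arm", "payload": {"steps": [[0,-0.039,0,-0.007,0],[0,-0.039,0,-0.007,0],[0,-0.039,0,-0.007,0],[0,-0.039,0,-0.007,0],[0,-0.039,0,-0.007,0],[0,-0.039,0,-0.007,0],[0,-0.039,0,-0.007,0],[0,-0.039,0,-0.007,0],[0,-0.035,0,-0.007,0],[0,0.005,-0.008,-0.035,0],[0,0.005,-0.008,-0.035,0]]}}

```text
time_s: 7.97
tcp_pos: [0.5235, 0.3172, 0.8171]
eef_rot: [-113.3, 1.7, 102.1]
contact_force: [1.1, 1.3, 3.1]
gripper_width: 0.0878
```

```bash
python3 - <<'E'
from k import *
s,t,R=show()
E
```

```text
t 7.97 tcp [0.5235 0.3172 0.8171] J [  59.6   15.4   59.    20.3 -117.  -125.2] w 0.0878 F [1.1 1.3 3.1]
tool x [-0.209  0.977 -0.029] appr [ 0.392  0.057 -0.918] tilt 23.3 az 8.2 xaz 102.1 disp [-24.6 320.9 817.1]
```

Request:
{"api": "jog_arm", "payload": {"steps": [[0,0.003,-0.025,-0.025,0],[0,0.003,-0.025,-0.025,0],[0,0.003,-0.02,-0.03,0],[0,0.003,-0.02,-0.03,0],[0,0.003,-0.02,-0.03,0]]}}

```text
time_s: 8.38
tcp_pos: [0.5507, 0.3258, 0.8568]
eef_rot: [-119.2, 1.2, 102.4]
contact_force: [-0.7, -2.1, -0.0]
gripper_width: 0.0876
```

```bash
python3 - <<'E'
from k import *
s,t,R=show()
E
```

```text
t 8.38 tcp [0.5507 0.3258 0.8568] J [  59.2   21.    71.7   24.7 -118.2 -120.3] w 0.0876 F [-0.7 -2.1 -0. ]
tool x [-0.215  0.976 -0.022] appr [ 0.48   0.087 -0.873] tilt 29.2 az 10.2 xaz 102.4 disp [  3.5 325.9 856.8]
```

```bash
python3 - <<'E'
from k import *
s,t,R=show()
print("R",R.round(3).tolist())
G=fromdisp([-99,8,82]);P=G-.12*R[:,1];P2=P+[0,0,.0]
print(G,P);go(P,R,t,22)
E
```

```text
t 8.38 tcp [0.5507 0.3258 0.8568] J [  59.2   21.    71.7   24.7 -118.2 -120.3] w 0.0876 F [-0.7 -2.1 -0. ]
tool x [-0.215  0.976 -0.022] appr [ 0.48   0.087 -0.873] tilt 29.2 az 10.2 xaz 102.4 disp [  3.5 325.9 856.8]
R [[-0.215, 0.48, -0.85], [0.976, 0.087, -0.198], [-0.022, -0.873, -0.488]]
[ 0.49041266 -0.00271711  0.082     ] [ 0.43277518 -0.01311882  0.18673646]
tool shift total [-0.291   0.4989  0.4942] norm 0.76 rows>= 20.0
per row [-0.0132  0.0227  0.0225]
```

Request:
{"api": "jog_arm", "payload": {"steps": [[0.27,-0.0132,0.0227,0.0225,0],[0.27,-0.0132,0.0227,0.0225,0],[0.27,-0.0132,0.0227,0.0225,0],[0.27,-0.0132,0.0227,0.0225,0],[0.27,-0.0132,0.0227,0.0225,0],[0.27,-0.0132,0.0227,0.0225,0],[0.27,-0.0132,0.0227,0.0225,0],[0.27,-0.0132,0.0227,0.0225,0],[0.27,-0.0132,0.0227,0.0225,0],[0.27,-0.0132,0.0227,0.0225,0],[0.27,-0.0132,0.0227,0.0225,0],[0.27,-0.0132,0.0227,0.0225,0]]}}

```text
time_s: 9.38
tcp_pos: [0.4925, 0.156, 0.5288]
eef_rot: [-119.4, 1.3, 102.5]
contact_force: [0.9, 0.2, -0.6]
gripper_width: 0.0641
```

Request:
{"api": "jog_arm", "payload": {"steps": [[0.27,-0.0132,0.0227,0.0225,0],[0.27,-0.0132,0.0227,0.0225,0],[0.27,-0.0132,0.0227,0.0225,0],[0.27,-0.0132,0.0227,0.0225,0],[0.27,-0.0132,0.0227,0.0225,0],[0.27,-0.0132,0.0227,0.0225,0],[0.27,-0.0132,0.0227,0.0225,0],[0.27,-0.0132,0.0227,0.0225,0],[0.27,-0.0132,0.0227,0.0225,0],[0.27,0,0,0,0]]}}

```text
time_s: 10.22
tcp_pos: [0.4408, 0.0138, 0.2493]
eef_rot: [-118.9, 1.5, 102.3]
contact_force: [-1.2, -0.9, -1.2]
gripper_width: 0.064
```

```bash
python3 - <<'E'
from k import *
c=r.capture("wrist")["image"];d=r.capture("scene")["image"]
s,t,R=show()
G=fromdisp([-99,8,82]);go(G,R,t,6)
cv2.imwrite("pics/w1.png",c[:,:,::-1]);crop(d,200,150,240,180,"pics/s1.png")
E
```

```text
t 10.32 tcp [0.4445 0.0168 0.2554] J [  37.1  -21.7  -55.2   24.8  -32.4 -132.6] w 0.0641 F [0.2 0.5 0.9]
tool x [-0.215  0.976 -0.026] appr [ 0.482  0.083 -0.872] tilt 29.3 az 9.7 xaz 102.4 disp [-142.    33.3  255.4]
tool shift total [-0.0244  0.1717  0.0496] norm 0.18 rows>= 5.0
per row [-0.0041  0.0286  0.0083]
```

View pics/w1.png

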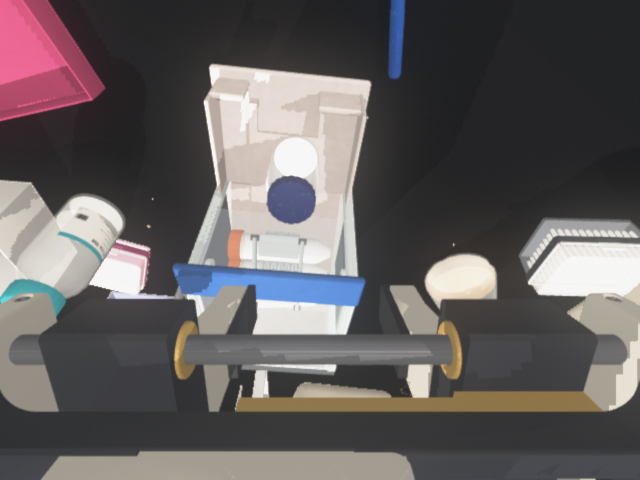

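View pics/s1.png

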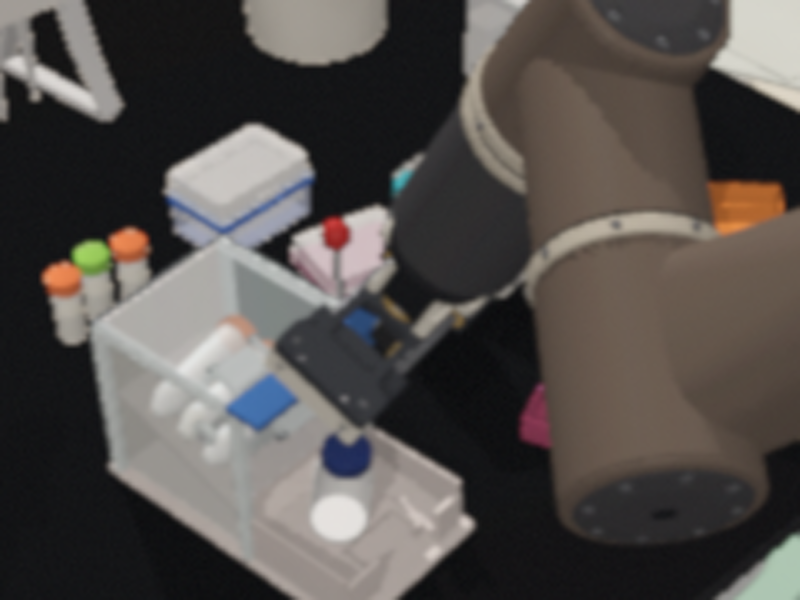

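```bash
cat > kin.py <<'E'
import numpy as np
from scipy.optimize import least_squares
from scipy.spatial.transform import Rotation as Ro
def rot(ax,a): return Ro.from_euler(ax,a,degrees=True).as_matrix()
S=dict(s2=1,s3=-1,s4=1,s5=-1,s6=1)
def fk(J,q,sg):
    z0,a,o,L1,e,L2,d,o2=q
    # zero pose: upper arm up, forearm forward, tool forward; R maps local->world
    R=rot("z",J[0]);X=R@[a,o,z0]
    R=R@rot("y",J[1]);X=X+R@[0,0,L1]
    R=R@rot("y",-J[2]);X=X+R@[L2,o2,e]
    R=R@rot("x",sg[0]*J[3]);
    R=R@rot("y",-J[4]);X=X+R@[d,0,0]
    R=R@rot("x",sg[1]*J[5])
    return X,R
D=[([-53.109,20.594,.633,-.02,-70.136,-16.506],[.23493,-.6323,.24458],[-89.99,-.0986,110.378]),
([-58.4,61.1,71.6,1.0,-97.3,-11.0],[.3559,-.95696,.21912],[-89.613,3.298,110.405]),
([43.1,11.3,42,7.2,-123.6,-118.9],[.5095,.1645,.6898],[-90.6,6.7,100.3]),
([47.6,25.2,71.7,16,-132.7,-115.5],[.5631,.236,.7641],[-99.1,7.8,100.2]),
([61.9,25.9,71.7,18.9,-132.8,-127.6],[.4942,.3593,.7673],[-101.6,7.6,100.2]),
([86,31.9,71.7,26.8,-121.6,-147.6],[.3537,.6256,.7425],[-113.1,1.7,102.2]),
([59.2,21,71.7,24.7,-118.2,-120.3],[.5507,.3258,.8568],[-119.2,1.2,102.4]),
([37.1,-21.7,-55.2,24.8,-32.4,-132.6],[.4445,.0168,.2554],None)]
def fit(sg):
    def f(q): return np.concatenate([fk(J,q,sg)[0]-t for J,t,_ in D])
    return least_squares(f,[.1,0,-.19,.64,0,.45,.3,0])
if __name__=="__main__":
    for sg in((1,1),(1,-1),(-1,1),(-1,-1)):
        s=fit(sg);print(sg,s.cost**.5,s.x.round(4))
        for J,t,e in D[:4]:
            R=fk(J,s.x,sg)[1];Rm=Ro.from_euler("xyz",e,degrees=True).as_matrix()
            print("  appr",R[:,0].round(3),Rm[:,1].round(3)," RtRm",(R.T@Rm).round(2).tolist())
E
python3 kin.py
```

```text
(1, 1) 0.15631078058241457 [-0.0189  0.0364 -1.115   0.5428  0.055   0.4783  0.0901  0.8462]
  appr [-0.001  0.001 -1.   ] [-0.001  0.002 -1.   ]  RtRm [[-0.0, 1.0, 0.0], [0.55, 0.0, -0.84], [-0.84, 0.0, -0.55]]
  appr [ 0.044 -0.038 -0.998] [ 0.014 -0.056 -0.998]  RtRm [[0.01, 1.0, -0.03], [0.38, -0.03, -0.92], [-0.93, -0.01, -0.38]]
  appr [-0.111  0.039 -0.993] [ 0.031 -0.113 -0.993]  RtRm [[0.17, 0.98, 0.11], [-0.9, 0.11, 0.42], [0.39, -0.17, 0.9]]
  appr [-0.119  0.17  -0.978] [ 0.179 -0.104 -0.978]  RtRm [[0.32, 0.92, 0.23], [-0.92, 0.24, 0.32], [0.24, -0.32, 0.92]]
(1, -1) 0.15631078058241457 [-0.0189  0.0364 -1.115   0.5428  0.055   0.4783  0.0901  0.8462]
  appr [-0.001  0.001 -1.   ] [-0.001  0.002 -1.   ]  RtRm [[-0.0, 1.0, 0.0], [0.0, 0.0, -1.0], [-1.0, -0.0, -0.0]]
  appr [ 0.044 -0.038 -0.998] [ 0.014 -0.056 -0.998]  RtRm [[0.01, 1.0, -0.03], [0.01, -0.03, -1.0], [-1.0, 0.01, -0.01]]
  appr [-0.111  0.039 -0.993] [ 0.031 -0.113 -0.993]  RtRm [[0.17, 0.98, 0.11], [0.15, 0.09, -0.99], [-0.97, 0.19, -0.13]]
  appr [-0.119  0.17  -0.978] [ 0.179 -0.104 -0.978]  RtRm [[0.32,
[... 493 characters left out ...]
[0.53, 0.0, 0.85]]
  appr [ 0.18  -0.103 -0.978] [ 0.179 -0.104 -0.978]  RtRm [[0.0, 1.0, -0.0], [-0.78, 0.0, 0.63], [0.63, 0.0, 0.78]]
(-1, -1) 0.06318939965191524 [ 0.1962 -0.0223  1.9474  0.603   0.0511  0.4839  0.3699 -2.1277]
  appr [-0.001  0.002 -1.   ] [-0.001  0.002 -1.   ]  RtRm [[-0.0, 1.0, -0.0], [0.0, -0.0, -1.0], [-1.0, -0.0, -0.0]]
  appr [ 0.014 -0.057 -0.998] [ 0.014 -0.056 -0.998]  RtRm [[-0.0, 1.0, -0.0], [0.0, -0.0, -1.0], [-1.0, -0.0, -0.0]]
  appr [ 0.032 -0.113 -0.993] [ 0.031 -0.113 -0.993]  RtRm [[-0.0, 1.0, -0.0], [0.0, -0.0, -1.0], [-1.0, -0.0, -0.0]]
  appr [ 0.18  -0.103 -0.978] [ 0.179 -0.104 -0.978]  RtRm [[0.0, 1.0, -0.0], [-0.0, -0.0, -1.0], [-1.0, 0.0, 0.0]]
```

```bash
python3 - <<'E'
s=open("kin.py").read()
s=s.replace("z0,a,o,L1,e,L2,d,o2=q","z0,a,o,L1,e,L2,d,y4,z4,z5=q").replace("[L2,o2,e]","[L2,0,e]").replace("R=R@rot(\"y\",-J[4]);X=X+R@[d,0,0]","X=X+R@[0,y4,z4];R=R@rot(\"y\",-J[4]);X=X+R@[d,0,z5]")
s=s.replace("[.1,0,-.19,.64,0,.45,.3,0]","[.1,0,-.1,.64,0,.45,.3,-.09,0,0]").replace("for sg in((1,1),(1,-1),(-1,1),(-1,-1))","for sg in((-1,-1),)").replace("    return least","    return least")
s+="\n        for J,t,_ in D: print(J,(fk(J,s.x,sg)[0]-t).round(4))\n        np.save('q.npy',s.x)\n"
open("kin.py","w").write(s)
E
python3 kin.py
```

```text
(-1, -1) 0.0009389685743120883 [ 1.985e-01 -5.000e-04 -1.100e-03  6.014e-01 -3.000e-04  4.639e-01
  3.586e-01 -1.908e-01  5.000e-04  1.000e-04]
  appr [-0.001  0.002 -1.   ] [-0.001  0.002 -1.   ]  RtRm [[-0.0, 1.0, -0.0], [0.0, -0.0, -1.0], [-1.0, -0.0, -0.0]]
  appr [ 0.014 -0.057 -0.998] [ 0.014 -0.056 -0.998]  RtRm [[-0.0, 1.0, -0.0], [0.0, -0.0, -1.0], [-1.0, -0.0, -0.0]]
  appr [ 0.032 -0.113 -0.993] [ 0.031 -0.113 -0.993]  RtRm [[-0.0, 1.0, -0.0], [0.0, -0.0, -1.0], [-1.0, -0.0, -0.0]]
  appr [ 0.18  -0.103 -0.978] [ 0.179 -0.104 -0.978]  RtRm [[0.0, 1.0, -0.0], [-0.0, -0.0, -1.0], [-1.0, 0.0, 0.0]]
[-53.109, 20.594, 0.633, -0.02, -70.136, -16.506] [-0.0002 -0.     -0.    ]
[-58.4, 61.1, 71.6, 1.0, -97.3, -11.0] [0.0002 0.     0.    ]
[43.1, 11.3, 42, 7.2, -123.6, -118.9] [ 0.0001  0.0004 -0.0001]
[47.6, 25.2, 71.7, 16, -132.7, -115.5] [-0.0003 -0.0009  0.0006]
[61.9, 25.9, 71.7, 18.9, -132.8, -127.6] [ 0.0001  0.0002 -0.0003]
[86, 31.9, 71.7, 26.8, -121.6, -147.6] [-0.0002  0.0001 -0.    ]
[59.2, 21, 71.7, 24.7, -118.2, -120.3] [ 0.0002  0.0001 -0.0002]
[37.1, -21.7, -55.2, 24.8, -32.4, -132.6] [-0.0001 -0.      0.0001]
```

```bash
cat >> kin.py <<'E'
LO=np.array([-176.03,-82.01,-58.28,-173.87,-174.79,-173.66]);HI=np.array([176.03,121.73,71.71,95.51,-.11,173.66])
q=np.load("q.npy")
M=np.array([[0,1,0],[0,0,-1],[-1,0,0.]])
def fkt(J):
    X,R=fk(J,q,(-1,-1));return X,R@M
def ik(T,R,J0):
    def f(J):
        X,Q=fkt(J);return np.r_[(X-T)*10,Ro.from_matrix(Q.T@R).as_rotvec()*3]
    s=least_squares(f,np.clip(J0,LO+.02,HI-.02),bounds=(LO,HI),x_scale=30.)
    X,Q=fkt(s.x);return s.x,np.linalg.norm(X-T)*1000,np.degrees(np.linalg.norm(Ro.from_matrix(Q.T@R).as_rotvec()))
def tool(tilt,az,turn):
    # approach tilted by tilt toward az; tool x at turn=0 horizontal, az+90
    a,b=np.radians(tilt),np.radians(az)
    y=np.array([np.sin(a)*np.cos(b),np.sin(a)*np.sin(b),-np.cos(a)]);x=np.array([-np.sin(b),np.cos(b),0]);z=np.cross(x,y)
    return np.c_[x,y,z]@rot("y",turn)
E
python3 - <<'E'
from k import *
from kin import ik,tool
s,t,R=show();J0=s["joints"]
G=fromdisp([-99,8,82])
for f in(0,.25,.5,.75,1):
    J,e,o=ik(t+(G-t)*f,R,J0);print("bottle",f,J.round(1),e.round(1),o.round(1));
for til in(29,25,20):
  for az in(10,0,-10,-20):
   for turn in(-90,):
    for T in([-137,-5,47],[-165,-5,107]):
     best=min((ik(fromdisp(T),tool(til,az,turn),j0) for j0 in(J0,[20,-20,-50,10,-30,-10],[40,-20,-50,30,-30,-30])),key=lambda v:v[1]+v[2])
     print(til,az,turn,T,best[0].round(0),best[1].round(1),best[2].round(1))
E
```

```text
t 10.32 tcp [0.4445 0.0168 0.2554] J [  37.1  -21.7  -55.2   24.8  -32.4 -132.6] w 0.0641 F [0.2 0.5 0.9]
tool x [-0.215  0.976 -0.026] appr [ 0.482  0.083 -0.872] tilt 29.3 az 9.7 xaz 102.4 disp [-142.    33.3  255.4]
bottle 0 [  37.1  -21.6  -55.1   24.8  -32.5 -132.5] 0.0 0.0
bottle 0.25 [  32.3  -16.3  -58.3   26.5  -23.3 -131.6] 2.4 0.8
bottle 0.5 [  27.7   -9.8  -58.3   22.9  -16.3 -125. ] 7.6 2.9
bottle 0.75 [  23.9   -3.1  -58.3   18.2   -8.7 -117.5] 10.2 4.6
bottle 1 [  21.4    4.4  -57.1    6.8   -0.4 -104. ] 9.5 5.7
29 10 -90 [-137, -5, 47] [ 18.   8. -52. -27.  -0.  20.] 9.6 4.5
29 10 -90 [-165, -5, 107] [ 22.  -5. -58.   0.  -9. -11.] 12.5 5.7
29 0 -90 [-137, -5, 47] [ 12.   9. -47. -48.  -0.  37.] 21.2 8.0
29 0 -90 [-165, -5, 107] [ 22.  -6. -58.   9. -13. -29.] 21.3 9.2
29 -10 -90 [-137, -5, 47] [ -24.    9.  -53. -152.   -4.  164.] 15.3 6.1
29 -10 -90 [-165, -5, 107] [ 26.  -5. -58.  21. -21. -53.] 30.3 11.2
29 -20 -90 [-137, -5, 47] [ 25.   6. -58.  34. -18. -76.] 39.1 14.5
29 -20 -90 [-165, -5, 107] [ 31.  -4. -58.  30. -28. -76.] 35.4 11.6
25 10 -90 [-137, -5, 47] 
[... 339 characters left out ...]
-5. -58.  22. -22. -56.] 22.8 8.3
25 -20 -90 [-137, -5, 47] [ 25.   6. -58.  32. -18. -75.] 30.1 11.4
25 -20 -90 [-165, -5, 107] [ 31.  -4. -58.  28. -27. -75.] 26.0 8.6
20 10 -90 [-137, -5, 47] [ 22.   7. -58.  11.  -6. -23.] 5.5 3.1
20 10 -90 [-165, -5, 107] [ 26.  -5. -58.  13. -18. -27.] 4.1 1.7
20 0 -90 [-137, -5, 47] [ 23.   7. -58.  17.  -9. -38.] 10.8 5.5
20 0 -90 [-165, -5, 107] [ 27.  -4. -58.  17. -21. -42.] 9.1 3.4
20 -10 -90 [-137, -5, 47] [ 24.   7. -58.  24. -13. -56.] 15.9 6.9
20 -10 -90 [-165, -5, 107] [ 29.  -4. -58.  22. -24. -58.] 12.8 4.5
20 -20 -90 [-137, -5, 47] [ 25.   7. -58.  30. -17. -73.] 19.3 7.4
20 -20 -90 [-165, -5, 107] [ 31.  -3. -58.  26. -27. -73.] 14.6 4.9
```

```bash
cat > scan.py <<'E'
from k import *
from kin import ik,tool,LO,HI
rng=np.random.default_rng(0)
ST=[[20,-10,-50,10,-20,-10],[40,-20,-50,30,-30,-30],[-20,0,-50,-150,-20,150],[0,0,-50,-90,-20,90],[20,0,-50,60,-40,-60]]+[LO+(HI-LO)*rng.random(6) for _ in range(4)]
def best(T,R,full=False):
    return min((ik(T,R,j) for j in ST),key=lambda v:v[1]+2*v[2])
if __name__=="__main__":
    for til in(30,25,20):
      for az in(20,30,40,50,60):
       o=[]
       for name,T,turn in(("tube",[-137,-5,47],-90+az-7),("tube",[-137,-5,47],90+az-7),("bott",[-101,8,82],0)):
        b=best(fromdisp(T),tool(til,az,turn));o.append((name,b[0].round(0).tolist(),round(b[1],1),round(b[2],1)))
       print(til,az,o)
E
python3 scan.py
```

```text
30 20 [('tube', [20.0, 7.0, -53.0, -23.0, -0.0, 10.0], np.float64(0.4), np.float64(0.2)), ('tube', [20.0, 7.0, -53.0, -23.0, -0.0, -170.0], np.float64(0.4), np.float64(0.2)), ('bott', [22.0, 4.0, -55.0, -3.0, -0.0, -89.0], np.float64(2.2), np.float64(1.2))]
30 30 [('tube', [6.0, 8.0, -41.0, -43.0, -17.0, 40.0], np.float64(0.0), np.float64(0.0)), ('tube', [6.0, 8.0, -41.0, -43.0, -17.0, -140.0], np.float64(0.0), np.float64(0.0)), ('bott', [13.0, 5.0, -41.0, -31.0, -17.0, -46.0], np.float64(0.0), np.float64(0.0))]
30 40 [('tube', [-0.0, 10.0, -37.0, -46.0, -27.0, 46.0], np.float64(0.0), np.float64(0.0)), ('tube', [-0.0, 10.0, -37.0, -46.0, -27.0, -134.0], np.float64(0.0), np.float64(0.0)), ('bott', [5.0, 8.0, -35.0, -39.0, -27.0, -24.0], np.float64(0.0), np.float64(0.0))]
30 50 [('tube', [-4.0, 12.0, -34.0, -46.0, -34.0, 48.0], np.float64(0.0), np.float64(0.0)), ('tube', [-4.0, 12.0, -34.0, -46.0, -34.0, -132.0], np.float64(0.0), np.float64(0.0)), ('bott', [1.0, 10.0, -31.0, -41.0, -35.0, -10.0], np.float64(0.0), np.float64(0.0))]
30 60 [('tube', [-6.0, 14.0, -31.0, -44.0, -41.0, 46.0]
[... 2110 characters left out ...]
.0)), ('tube', [13.0, 9.0, -42.0, -24.0, -23.0, -165.0], np.float64(0.0), np.float64(0.0)), ('bott', [15.0, 8.0, -38.0, -18.0, -27.0, -50.0], np.float64(0.0), np.float64(0.0))]
20 50 [('tube', [9.0, 11.0, -38.0, -28.0, -29.0, 21.0], np.float64(0.0), np.float64(0.0)), ('tube', [9.0, 11.0, -38.0, -28.0, -29.0, -159.0], np.float64(0.0), np.float64(0.0)), ('bott', [12.0, 9.0, -34.0, -23.0, -33.0, -34.0], np.float64(0.0), np.float64(0.0))]
20 60 [('tube', [6.0, 12.0, -35.0, -29.0, -35.0, 24.0], np.float64(0.0), np.float64(0.0)), ('tube', [6.0, 12.0, -35.0, -29.0, -35.0, -156.0], np.float64(0.0), np.float64(0.0)), ('bott', [9.0, 11.0, -31.0, -25.0, -38.0, -20.0], np.float64(0.0), np.float64(0.0))]
```

```bash
python3 - <<'E'
from k import *
from kin import *
s,t,R=show()
A=np.array([.36,.36,.68]);B=np.array([.08,.60,.78])
R2=R@rot("y",-40)
go(A,R,t,14);go(B,R2,A,10)
for T,Q in((A,R),(A,R2),(B,R2),([.02,.7,.85],R2)):
    print([np.round(v,1) for v in ik(T,Q,[70,0,40,20,-90,-120])])
E
```

```text
t 10.32 tcp [0.4445 0.0168 0.2554] J [  37.1  -21.7  -55.2   24.8  -32.4 -132.6] w 0.0641 F [0.2 0.5 0.9]
tool x [-0.215  0.976 -0.026] appr [ 0.482  0.083 -0.872] tilt 29.3 az 9.7 xaz 102.4 disp [-142.    33.3  255.4]
tool shift total [ 0.3422 -0.3827 -0.2041] norm 0.552 rows>= 14.0
per row [ 0.0244 -0.0273 -0.0146]
tool shift total [ 0.3142 -0.2023 -0.0795] norm 0.382 rows>= 10.0
per row [ 0.0314 -0.0202 -0.008 ]
[array([  86.8,   -8.4,    5.4,   28.6,  -95.8, -159. ]), np.float64(0.0), np.float64(0.0)]
[array([  86.8,   -8.4,    5.4,   28.6,  -95.8, -119. ]), np.float64(0.0), np.float64(0.0)]
[array([ 115.1,   21. ,   52. ,   34.7, -124.1, -133.2]), np.float64(0.0), np.float64(0.0)]
[array([ 118.5,   32.6,   71.7,   44.3, -124.1, -126.5]), np.float64(49.8), np.float64(9.2)]
```

Request:
{"api": "jog_arm", "payload": {"steps": [[0.27,0.0244,-0.0273,-0.0146,0],[0.27,0.0244,-0.0273,-0.0146,0],[0.27,0.0244,-0.0273,-0.0146,0],[0.27,0.0244,-0.0273,-0.0146,0],[0.27,0.0244,-0.0273,-0.0146,0],[0.27,0.0244,-0.0273,-0.0146,0],[0.27,0.0244,-0.0273,-0.0146,0],[0.27,0.0244,-0.0273,-0.0146,0],[0.27,0,0,0,-6],[0.27,0,0,0,-6],[0.27,0,0,0,-6],[0.27,0,0,0,-6]]}}

```text
time_s: 11.32
tcp_pos: [0.397, 0.2148, 0.4992]
eef_rot: [-116.5, 12.7, 124.2]
contact_force: [0.7, 0.1, 0.7]
gripper_width: 0.0642
```

```bash
python3 - <<'E'
from k import *
s,t,R=show()
go([.08,.60,.78],R,t,18)
E
```

```text
t 11.32 tcp [0.397  0.2148 0.4992] J [  75.3  -22.8  -26.4   27.3  -74.9 -132.6] w 0.0642 F [0.7 0.1 0.7]
tool x [-0.548  0.807 -0.221] appr [ 0.48   0.087 -0.873] tilt 29.2 az 10.3 xaz 124.2 disp [-163.3  235.8  499.2]
tool shift total [ 0.4226 -0.3636 -0.13  ] norm 0.572 rows>= 15.0
per row [ 0.0235 -0.0202 -0.0072]
```

Request:
{"api": "jog_arm", "payload": {"steps": [[0.27,0.028,-0.024,-0.0087,0],[0.27,0.028,-0.024,-0.0087,0],[0.27,0.028,-0.024,-0.0087,0],[0.27,0.028,-0.024,-0.0087,0],[0.27,0.028,-0.024,-0.0087,0],[0.27,0.028,-0.024,-0.0087,0],[0.27,0.028,-0.024,-0.0087,0],[0.27,0.028,-0.024,-0.0087,0],[0.27,0.028,-0.024,-0.0087,0],[0.27,0.028,-0.024,-0.0087,0],[0.27,0.028,-0.024,-0.0087,0],[0.27,0.028,-0.024,-0.0087,0]]}}

```text
time_s: 12.32
tcp_pos: [0.1477, 0.5232, 0.7219]
eef_rot: [-116.4, 12.4, 123.9]
contact_force: [-0.1, 1.2, 1.7]
gripper_width: 0.0638
```

Request:
{"api": "jog_arm", "payload": {"steps": [[0.27,0.028,-0.024,-0.0087,0],[0.27,0.028,-0.024,-0.0087,0],[0.27,0.028,-0.024,-0.0087,0],[0.27,0.021,-0.011,-0.024,0],[0.27,0.021,-0.011,-0.024,0],[0.27,0.021,-0.011,-0.024,0],[0.27,0.021,-0.011,-0.024,0]]}}

```text
time_s: 12.9
tcp_pos: [0.0895, 0.6716, 0.7758]
eef_rot: [-118.6, 12.6, 124.5]
contact_force: [-1.2, 2.0, -2.0]
gripper_width: 0.0639
```

```bash
python3 - <<'E'
from k import *
s,t,R=show()
E
```

```text
t 12.9 tcp [0.0895 0.6716 0.7758] J [ 111.7   33.4   71.6   39.3 -126.4 -139.6] w 0.0639 F [-1.2  2.  -2. ]
tool x [-0.552  0.805 -0.218] appr [ 0.504  0.113 -0.857] tilt 31.1 az 12.6 xaz 124.5 disp [-408.8  728.7  775.8]
```

Request:
{"api": "jog_arm", "payload": {"steps": [[0.27,0.026,-0.012,-0.02,0],[0.27,0.026,-0.012,-0.02,0],[0.27,0.026,-0.012,-0.02,0],[0.27,0.026,-0.012,-0.02,0],[0.27,0.026,-0.012,-0.02,0]]}}

```text
time_s: 13.32
tcp_pos: [0.0641, 0.7439, 0.7586]
eef_rot: [-124.0, 9.8, 125.7]
contact_force: [-0.2, -1.0, 0.3]
gripper_width: 0.0639
```

```bash
python3 - <<'E'
from k import *
s,t,R=show()
E
```

```text
t 13.32 tcp [0.0641 0.7439 0.7586] J [ 113.1   36.6   71.7   41.1 -118.9 -141.9] w 0.0639 F [-0.2 -1.   0.3]
tool x [-0.575  0.8   -0.17 ] appr [ 0.536  0.211 -0.817] tilt 35.2 az 21.5 xaz 125.7 disp [-424.6  803.7  758.6]
```

```bash
python3 - <<'E'
from scan import *
def mk(a,jawperp):  # tool with approach a, tool x perp to vector
    a=np.array(a)/np.linalg.norm(a);x=np.cross(jawperp,a);x/=np.linalg.norm(x);return np.c_[x,a,np.cross(x,a)]
yd=np.array([-np.sin(p[2]),np.cos(p[2]),0]);xd=np.array([np.cos(p[2]),np.sin(p[2]),0])
def app(til,az):
    from kin import tool
    return tool(til,az,0)[:,1]
for til,az in((35,21.5),(36,24),(38,26),(39,28),(41,30)):
    a=app(til,az);o=[]
    Rt=mk(a,yd);
    if Rt[:,0]@xd>0:Rt[:,0]*=-1;Rt[:,2]*=-1
    Rb=mk(a,xd)
    if Rb[:,0]@yd<0:Rb[:,0]*=-1;Rb[:,2]*=-1
    for n,T,Q in(("tube",fromdisp([-137,-5,47]),Rt),("tubepre",fromdisp([-170,-5,110]),Rt),("bot",fromdisp([-101,8,82]),Rb),("botpre",fromdisp([-170,8,160]),Rb),("bench",[.43,.17,.06],Rb),("lever",fromdisp([-35,-88,216]),Rt),("leverend",fromdisp([45,-88,200]),Rt),("tray",[.47,-.28,.05],Rt)):
        b=best(T,Q);o.append((n,b[0].round(0).astype(int).tolist(),round(float(b[1]),1),round(float(b[2]),1)))
    print(til,az);[print("   ",v) for v in o]
E
```

```text
35 21.5
    ('tube', [3, 7, -42, -56, -13, 59], 0.0, 0.0)
    ('tubepre', [21, -7, -58, -15, -4, 4], 2.4, 0.9)
    ('bot', [18, 4, -48, -30, -4, -75], 0.0, 0.0)
    ('botpre', [24, -15, -58, -3, -12, -107], 5.5, 2.1)
    ('bench', [21, 7, -43, -91, 0, -15], 17.0, 5.2)
    ('lever', [2, 0, -29, -23, -30, 25], 0.0, 0.0)
    ('leverend', [3, 8, -22, -23, -28, 25], 0.0, 0.0)
    ('tray', [-36, 19, -24, -51, -39, 85], 0.0, 0.0)
36 24
    ('tube', [-3, 8, -40, -61, -17, 68], 0.0, 0.0)
    ('tubepre', [15, -6, -52, -29, -10, 23], 0.0, 0.0)
    ('bot', [10, 5, -42, -43, -12, -56], 0.0, 0.0)
    ('botpre', [24, -15, -58, -5, -11, -105], 2.8, 1.0)
    ('bench', [25, 7, -43, -81, 0, -30], 14.2, 4.4)
    ('lever', [-1, 1, -27, -28, -32, 31], 0.0, 0.0)
    ('leverend', [1, 9, -21, -28, -30, 30], 0.0, 0.0)
    ('tray', [-38, 20, -23, -52, -41, 87], 0.0, 0.0)
38 26
    ('tube', [-9, 9, -39, -67, -23, 79], 0.0, 0.0)
    ('tubepre', [3, -5, -45, -46, -19, 48], 0.0, 0.0)
    ('bot', [3, 5, -38, -54, -17, -42], 0.0, 0.0)
    ('botpre', [24, -16, -58, -9, -10, -103], 0.3, 0.1)
    ('bench', [27, 6, -43,
[... 350 characters left out ...]
    ('botpre', [14, -13, -49, -28, -18, -78], 0.0, 0.0)
    ('bench', [29, 6, -44, -72, 0, -44], 5.7, 1.8)
    ('lever', [-6, 2, -24, -37, -36, 43], 0.0, 0.0)
    ('leverend', [-4, 9, -18, -37, -34, 41], 0.0, 0.0)
    ('tray', [-41, 22, -21, -54, -46, 92], 0.0, 0.0)
41 30
    ('tube', [-17, 11, -38, -72, -30, 91], 0.0, 0.0)
    ('tubepre', [-10, -2, -41, -58, -30, 69], 0.0, 0.0)
    ('bot', [-7, 7, -36, -64, -26, -28], 0.0, 0.0)
    ('botpre', [3, -11, -43, -43, -26, -58], 0.0, 0.0)
    ('bench', [30, 5, -44, -70, 0, -49], 0.2, 0.1)
    ('lever', [-10, 3, -23, -42, -39, 49], 0.0, 0.0)
    ('leverend', [-7, 10, -17, -42, -36, 48], 0.0, 0.0)
    ('tray', [-43, 23, -20, -56, -49, 95], 0.0, 0.0)
```

Request:
{"api": "jog_arm", "payload": {"steps": [[0.27,0.026,-0.012,-0.02,0],[0.27,0.026,-0.012,-0.02,0],[0.27,0.026,-0.012,-0.02,0]]}}

```text
time_s: 13.57
tcp_pos: [0.0455, 0.7835, 0.7505]
eef_rot: [-127.2, 8.3, 126.8]
contact_force: [0.6, 0.6, 0.2]
gripper_width: 0.0642
```

```bash
cat > plan.py <<'E'
from scan import *
from kin import rot
yd=np.array([-np.sin(p[2]),np.cos(p[2]),0]);xd=np.array([np.cos(p[2]),np.sin(p[2]),0])
def mk(a,jp,sgn):
    a=np.array(a)/np.linalg.norm(a);x=np.cross(jp,a);x/=np.linalg.norm(x)
    if x@sgn<0:x=-x
    return np.c_[x,a,np.cross(x,a)]
def turn(R,Q): # degrees about tool y from R to Q
    v=Ro.from_matrix(R.T@Q).as_rotvec();return np.degrees(v).round(1)
def chk(T,Q,n=""):
    b=best(np.array(T),Q);print(n,np.round(T,3),b[0].round(0).astype(int).tolist(),round(float(b[1]),1),round(float(b[2]),1))
E
python3 - <<'E'
from plan import *
s,t,R=show();a=R[:,1]
Rt=mk(a,yd,-xd);Rb=mk(a,xd,yd)
print("turns b,t",turn(R,Rb),turn(R,Rt))
for P in([-101,8,82],[-140,8,110],[-170,8,160],[-190,8,200]):chk(fromdisp(P),Rb,"bot")
for P in([.43,.17,.06],[.5,.2,.06],[.48,.22,.06],[.4,-.14,.06],[.36,-.13,.06],[.4,-.14,.12]):chk(P,Rb,"bench")
for P in([-137,-5,47],[-170,-5,110],[-190,-5,150]):chk(fromdisp(P),Rt,"tube")
E
```

```text
t 13.57 tcp [0.0455 0.7835 0.7505] J [ 114.1   38.4   71.7   42.6 -114.7 -143.1] w 0.0642 F [0.6 0.6 0.2]
tool x [-0.592  0.793 -0.145] appr [ 0.553  0.269 -0.789] tilt 37.9 az 25.9 xaz 126.8 disp [-438.   845.4  750.5]
turns b,t [ 0.  36.6 -0. ] [  0.  -61.6  -0. ]
bot [ 0.488 -0.003  0.082] [3, 5, -38, -54, -17, -42] 0.0 0.0
bot [ 0.45  -0.008  0.11 ] [9, -2, -44, -43, -16, -57] 0.0 0.0
bot [ 0.42  -0.012  0.16 ] [24, -16, -58, -9, -10, -103] 0.3 0.1
bot [ 0.4   -0.015  0.2  ] [26, -24, -58, -2, -18, -111] 1.3 0.4
bench [0.43 0.17 0.06] [27, 6, -43, -77, 0, -37] 9.0 2.8
bench [0.5  0.2  0.06] [28, 12, -37, -71, 0, -44] 10.2 3.8
bench [0.48 0.22 0.06] [27, 11, -37, -85, 0, -29] 11.4 4.0
bench [ 0.4  -0.14  0.06] [-31, 9, -37, -60, -37, -8] 0.0 0.0
bench [ 0.36 -0.13  0.06] [-34, 7, -41, -60, -38, -5] 0.0 0.0
bench [ 0.4  -0.14  0.12] [-26, 0, -37, -50, -39, -24] 0.0 0.0
tube [ 0.454 -0.021  0.047] [-9, 9, -39, -67, -22, 79] 0.0 0.0
tube [ 0.422 -0.025  0.11 ] [4, -5, -45, -46, -19, 47] 0.0 0.0
tube [ 0.402 -0.027  0.15 ] [17, -15, -54, -22, -15, 13] 0.0 0.0
```

```bash
cat >> plan.py <<'E'
def horiz(a): return mk(a,np.cross([0,0,1],a) if False else np.array([a[0],a[1],0.]),yd)
E
python3 - <<'E'
from plan import *
s,t,R=show();a=R[:,1]
Rh=horiz(a);print("turn",turn(R,Rh),Rh[:,0])
G=fromdisp([-100,8,82])
for k in(0,.04,.08,.1,.12):chk(G-k*a,Rh,"b");print(todisp(G-k*a))
for P in([.36,-.16,.06],[.36,-.16,.14],[.40,-.08,.16],[.43,-.05,.16]):chk(P,Rh,"bench")
P=G-.08*a
go(P,R,t,24);go(P,Rh,t,24)
E
```

```text
t 13.57 tcp [0.0455 0.7835 0.7505] J [ 114.1   38.4   71.7   42.6 -114.7 -143.1] w 0.0642 F [0.6 0.6 0.2]
tool x [-0.592  0.793 -0.145] appr [ 0.553  0.269 -0.789] tilt 37.9 az 25.9 xaz 126.8 disp [-438.   845.4  750.5]
turn [ 0.  13.6 -0. ] [-0.43754658  0.89919575  0.        ]
b [ 0.489 -0.003  0.082] [3, 6, -38, -54, -17, -19] 0.0 0.0
[-100.    8.   82.]
b [ 0.467 -0.014  0.114] [6, -1, -42, -44, -17, -32] 0.0 0.0
[-123.33019039    0.20315002  113.54221531]
b [ 0.445 -0.024  0.145] [10, -8, -45, -33, -18, -45] 0.0 0.0
[-146.66038078   -7.59369997  145.08443062]
b [ 0.434 -0.03   0.161] [11, -11, -47, -28, -19, -51] 0.0 0.0
[-158.32547597  -11.49212496  160.85553828]
b [ 0.423 -0.035  0.177] [12, -15, -48, -24, -21, -56] 0.0 0.0
[-169.99057117  -15.39054995  176.62664593]
bench [ 0.36 -0.16  0.06] [-38, 9, -39, -58, -41, 19] 0.0 0.0
bench [ 0.36 -0.16  0.14] [-32, -3, -37, -48, -45, 0] 0.0 0.0
bench [ 0.4  -0.08  0.16] [-8, -10, -42, -40, -32, -27] 0.0 0.0
bench [ 0.43 -0.05  0.16] [3, -10, -43, -35, -25, -39] 0.0 0.0
tool shift total [-0.7896  0.4811  0.5694] norm 1.086 rows>= 28.0
per row [-0.0329  0.02    0.0237]
tool shift total [-0.9014  0.4811  0.3676] norm 1.086 rows>= 28.0
per row [-0.0376  0.02    0.0153]
```

```bash
cat >> plan.py <<'E'
def path(t,R,WP,J,step=.08):
    from kin import ik,fkt
    p0=np.array(t);R0=R
    for T,Q in WP:
        T=np.array(T);n=max(1,int(np.ceil(np.linalg.norm(T-p0)/step)));w=Ro.from_matrix(R0.T@Q).as_rotvec()
        for i in range(1,n+1):
            Jn,e,o=ik(p0+(T-p0)*i/n,R0@Ro.from_rotvec(w*i/n).as_matrix(),J)
            print((p0+(T-p0)*i/n).round(2),Jn.round(0).astype(int).tolist(),round(float(e),1),round(float(o),1),"dJ",np.abs(Jn-J).max().round(0));J=Jn
        p0,R0=T,Q
E
python3 - <<'E'
from plan import *
s,t,R=show();a=R[:,1];Rh=horiz(a)
G=fromdisp([-100,8,82]);P=G-.09*a
W1=np.array([.48,.3,.5]);W2=np.array([.48,-.02,.3])
path(t,R,[(W1,Rh),(W2,Rh),(P,Rh),(G,Rh)],s["joints"])
go(W1,R,t,20);go(W1,Rh,t,20);go(W2,Rh,W1,10);go(P,Rh,W2,5);go(G,Rh,P,3)
E
```

```text
t 13.57 tcp [0.0455 0.7835 0.7505] J [ 114.1   38.4   71.7   42.6 -114.7 -143.1] w 0.0642 F [0.6 0.6 0.2]
tool x [-0.592  0.793 -0.145] appr [ 0.553  0.269 -0.789] tilt 37.9 az 25.9 xaz 126.8 disp [-438.   845.4  750.5]
[0.09 0.73 0.72] [113, 21, 37, 39, -101, -155] 0.0 0.0 dJ 35.0
[0.14 0.68 0.69] [111, 12, 21, 38, -94, -160] 0.0 0.0 dJ 16.0
[0.19 0.62 0.67] [108, 5, 9, 38, -88, -162] 0.0 0.0 dJ 12.0
[0.24 0.57 0.64] [104, -1, 0, 37, -83, -162] 0.0 0.0 dJ 10.0
[0.29 0.51 0.61] [99, -7, -9, 37, -78, -162] 0.0 0.0 dJ 8.0
[0.34 0.46 0.58] [93, -11, -15, 36, -72, -160] 0.0 0.0 dJ 7.0
[0.38 0.41 0.56] [85, -14, -21, 35, -66, -156] 0.0 0.0 dJ 8.0
[0.43 0.35 0.53] [75, -16, -25, 33, -59, -150] 0.0 0.0 dJ 10.0
[0.48 0.3  0.5 ] [65, -16, -27, 29, -52, -141] 0.0 0.0 dJ 11.0
[0.48 0.24 0.46] [59, -20, -33, 27, -47, -137] 0.0 0.0 dJ 7.0
[0.48 0.17 0.42] [52, -23, -38, 24, -42, -129] 0.0 0.0 dJ 7.0
[0.48 0.11 0.38] [43, -24, -41, 17, -37, -117] 0.0 0.0 dJ 12.0
[0.48 0.04 0.34] [31, -23, -41, 6, -34, -99] 0.0 0.0 dJ 18.0
[ 0.48 -0.02  0.3 ] [16, -18, -37, -11, -34, -72] 0.0 0.0 dJ 27.0
[ 0.46 -0.02  0.23] [15, -16, -44, -16, -25, -67] 0.0 0.0 dJ 9.0
[ 0.44 -0.03  0.15] [10, -9, -46, -31, -19, -48] 0.0 0.0 dJ 19.0
[ 0.46 -0.01  0.12] [7, -2, -42, -42, -17, -34] 0.0 0.0 dJ 15.0
[ 0.49 -0.    0.08] [3, 6, -38, -54, -17, -19] 0.0 0.0 dJ 15.0
tool shift total [-0.6044  0.3077  0.1594] norm 0.697 rows>= 18.0
per row [-0.0302  0.0154  0.008 ]
tool shift total [-0.6249  0.3077  0.0128] norm 0.697 rows>= 18.0
per row [-0.0312  0.0154  0.0006]
tool shift total [-0.2877  0.0716  0.2334] norm 0.377 rows>= 10.0
per row [-0.0288  0.0072  0.0233]
tool shift total [0.0113 0.0917 0.1215] norm 0.153 rows>= 4.0
per row [0.0023 0.0183 0.0243]
tool shift total [-0.    0.09 -0.  ] norm 0.09 rows>= 3.0
per row [-0.    0.03 -0.  ]
```

Request:
{"api": "jog_arm", "payload": {"steps": [[0.27,-0.0302,0.0154,0.008,0],[0.27,-0.0302,0.0154,0.008,0],[0.27,-0.0302,0.0154,0.008,0],[0.27,-0.0302,0.0154,0.008,0],[0.27,-0.0302,0.0154,0.008,0],[0.27,-0.0302,0.0154,0.008,0],[0.27,-0.0302,0.0154,0.008,0],[0.27,-0.0302,0.0154,0.008,0],[0.27,-0.0302,0.0154,0.008,0],[0.27,-0.0302,0.0154,0.008,0],[0.27,-0.0302,0.0154,0.008,0],[0.27,-0.0302,0.0154,0.008,0]]}}

```text
time_s: 14.57
tcp_pos: [0.2853, 0.5213, 0.6223]
eef_rot: [-127.5, 8.3, 126.8]
contact_force: [0.9, -0.0, 1.3]
gripper_width: 0.064
```

Request:
{"api": "jog_arm", "payload": {"steps": [[0.27,-0.0302,0.0154,0.008,0],[0.27,-0.0302,0.0154,0.008,0],[0.27,-0.0302,0.0154,0.008,0],[0.27,-0.0302,0.0154,0.008,0],[0.27,-0.0302,0.0154,0.008,0],[0.27,-0.0302,0.0154,0.008,0],[0.27,-0.0302,0.0154,0.008,0],[0.27,-0.0302,0.0154,0.008,0],[0.27,0,0,0,6.8],[0.27,0,0,0,6.8],[0.27,-0.0288,0.0072,0.0233,0]]}}

```text
time_s: 15.48
tcp_pos: [0.4605, 0.3004, 0.5067]
eef_rot: [-128.6, -0.3, 115.6]
contact_force: [0.2, -0.5, 1.1]
gripper_width: 0.0636
```

```bash
python3 - <<'E'
from plan import *
s,t,R=show();a=R[:,1];Rh=horiz(a)
print(turn(R,Rh))
W2=np.array([.48,-.02,.3]);go(W2,R,t,8)
E
```

```text
t 15.48 tcp [0.4605 0.3004 0.5067] J [  67.9  -18.3  -28.3   31.1  -53.7 -145.2] w 0.0636 F [ 0.2 -0.5  1.1]
tool x [-0.433  0.901  0.005] appr [ 0.56   0.273 -0.782] tilt 38.6 az 26.0 xaz 115.6 disp [-89.3 312.5 506.7]
[ 0.  -0.4  0. ]
tool shift total [-0.2983  0.085   0.2227] norm 0.382 rows>= 10.0
per row [-0.0373  0.0106  0.0278]
```

Request:
{"api": "jog_arm", "payload": {"steps": [[0.27,-0.027,0.0077,0.0202,0],[0.27,-0.027,0.0077,0.0202,0],[0.27,-0.027,0.0077,0.0202,0],[0.27,-0.027,0.0077,0.0202,0],[0.27,-0.027,0.0077,0.0202,0],[0.27,-0.027,0.0077,0.0202,0],[0.27,-0.027,0.0077,0.0202,0],[0.27,-0.027,0.0077,0.0202,0],[0.27,-0.027,0.0077,0.0202,0],[0.27,-0.027,0.0077,0.0202,0],[0.27,-0.02,0.0077,0.0202,0],[0.27,0,0,0,0]]}}

```text
time_s: 16.48
tcp_pos: [0.4762, -0.0175, 0.3006]
eef_rot: [-128.2, 0.3, 115.7]
contact_force: [-0.2, -0.2, -0.2]
gripper_width: 0.0641
```

```bash
python3 - <<'E'
from plan import *
s,t,R=show();a=R[:,1]
G=fromdisp([-100,8,82]);P=G-.09*a
go(P,R,t,5)
c=r.capture("wrist")["image"];cv2.imwrite("pics/w2.png",c[:,:,::-1])
W=cs=__import__("pickle").load(open("cal.pkl","rb"))["wrist"]
E
```

```text
t 16.48 tcp [ 0.4762 -0.0175  0.3006] J [ 17.2 -19.1 -38.6  -9.3 -32.9 -75.3] w 0.0641 F [-0.2 -0.2 -0.2]
tool x [-0.434  0.901 -0.005] appr [ 0.558  0.265 -0.786] tilt 38.2 az 25.4 xaz 115.7 disp [-115.    -4.8  300.6]
tool shift total [0.0085 0.0932 0.1207] norm 0.153 rows>= 4.0
per row [0.0017 0.0186 0.0241]
```

View pics/w2.png

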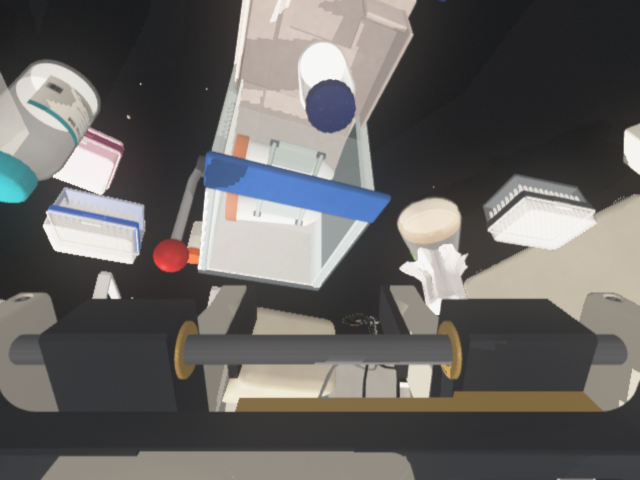

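```bash
cat >> plan.py <<'E'
def wproj(X,t,R):
    import pickle
    c=pickle.load(open("cal.pkl","rb"))["wrist"];A=np.linalg.inv(np.array(c["tool_from_camera"]))
    q=A[:3,:3]@(R.T@(np.array(X)-t))+A[:3,3];f=foc(c);return (q[:2]/q[2]*f+[c["cx"],c["cy"]]).round(1)
def wray(uv,t,R):
    import pickle
    c=pickle.load(open("cal.pkl","rb"))["wrist"];A=np.array(c["tool_from_camera"]);f=foc(c)
    d=A[:3,:3]@[(uv[0]-c["cx"])/f,(uv[1]-c["cy"])/f,1];return t+R@A[:3,3],R@d
def wonz(uv,t,R,z):
    o,d=wray(uv,t,R);return o+d*(z-o[2])/d[2]
E
python3 - <<'E'
from plan import *
s,t,R=st()
print("cap pred",wproj(fromdisp([-105,9,124]),t,R),"base",wproj(fromdisp([-93,8,30]),t,R),"knob",wproj(fromdisp([-13,-88,220]),t,R))
print("cap",todisp(wonz((331,105),t,R,.124)),"base",todisp(wonz((322,62),t,R,.03)),"knob",todisp(wonz((170,256),t,R,.22)))
E
```

```text
cap pred [331.8 111.1] base [324.8  61.8] knob [176.9 250.9]
cap [-109.93875633    6.52378488  124.        ] base [-91.97851046   5.46579764  30.        ] knob [ -3.07165049 -93.36584336 220.        ]
```

Request:
{"api": "jog_arm", "payload": {"steps": [[0.27,0.002,0.0186,0.0241,0],[0.27,0.002,0.0186,0.0241,0],[0.27,0.002,0.0186,0.0241,0],[0.27,0.002,0.0186,0.0241,0],[0.27,0.001,0.0186,0.0241,0],[0.27,0,0,0,0]]}}

```text
time_s: 17.03
tcp_pos: [0.438, -0.0214, 0.1551]
eef_rot: [-127.9, 0.1, 116.1]
contact_force: [-0.1, -0.6, 0.0]
gripper_width: 0.0641
```

```bash
python3 - <<'E'
from plan import *
s,t,R=show();a=R[:,1]
G=fromdisp([-101,6,82])
go(G,R,t,5)
c=r.capture("wrist")["image"];cv2.imwrite("pics/w3.png",c[:,:,::-1])
d=r.capture("side")["image"];crop(d,240,150,240,200,"pics/s3.png",3)
E
```

```text
t 17.03 tcp [ 0.438  -0.0214  0.1551] J [ 13.5 -10.4 -48.  -27.1 -16.9 -53.9] w 0.0641 F [-0.1 -0.6  0. ]
tool x [-0.44   0.898 -0.002] appr [ 0.552  0.269 -0.789] tilt 37.9 az 26.0 xaz 116.1 disp [-153.4   -3.7  155.1]
tool shift total [-0.0074  0.0901  0.0033] norm 0.09 rows>= 3.0
per row [-0.0015  0.018   0.0007]
```

View pics/w3.png

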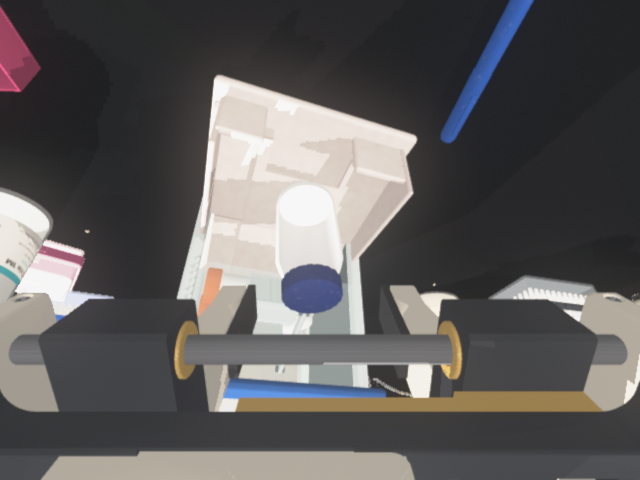

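View pics/s3.png

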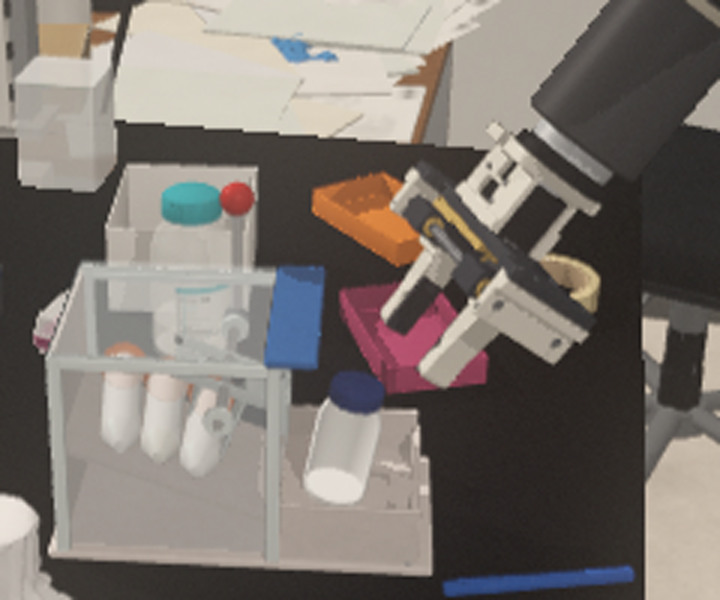

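Request:
{"api": "jog_arm", "payload": {"steps": [[0.27,-0.002,0.018,0.001,0],[0.27,-0.002,0.018,0.001,0],[0.27,-0.001,0.018,0.001,0],[0.27,-0.001,0.018,0,0],[0.27,-0.001,0.018,0,0],[0.27,0,0,0,0]]}}

```text
time_s: 17.63
tcp_pos: [0.4936, -0.0063, 0.0855]
eef_rot: [-128.1, 0.2, 116.0]
contact_force: [0.3, 0.6, 0.9]
gripper_width: 0.064
```

```bash
python3 - <<'E'
from plan import *
s,t,R=show();a=R[:,1]
d=r.capture("side")["image"];crop(d,240,150,240,200,"pics/s4.png",3)
E
```

```text
t 17.63 tcp [ 0.4936 -0.0063  0.0855] J [  2.6   5.4 -37.9 -52.9 -17.6 -19.5] w 0.064 F [0.3 0.6 0.9]
tool x [-0.438  0.899 -0.004] appr [ 0.556  0.267 -0.787] tilt 38.1 az 25.7 xaz 116.0 disp [-96.3   4.   85.5]
```

View pics/s4.png

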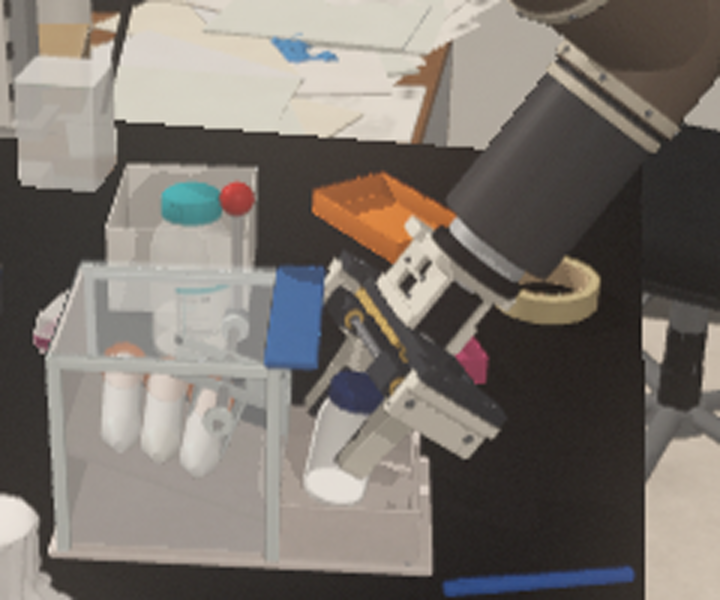

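Request:
{"api": "jog_arm", "payload": {"steps": [[0.6,0,0,0,0],[0.6,0,0,0,0],[0.6,0,0,0,0],[0.6,0,0,0,0],[0.6,0,0,0,0]], "squeeze": 15}}

```text
time_s: 18.1
tcp_pos: [0.4907, -0.006, 0.0863]
eef_rot: [-128.2, 0.3, 116.0]
contact_force: [-1.6, 1.4, 7.4]
gripper_width: 0.0472
```

```bash
python3 - <<'E'
from plan import *
s,t,R=show();a=R[:,1]
A=t+np.array([0,0,.012]);B=fromdisp([-125,2,110]);C=np.array([.40,-.06,.16]);D=np.array([.36,-.16,.15]);E_=np.array([.36,-.16,.06])
for X,Y,n in((A,t,2),(B,A,3),(C,B,4),(D,C,4)):go(X,R,Y,n)
path(t,R,[(A,R),(B,R),(C,R),(D,R),(E_,R)],s["joints"],.05)
E
```

```text
t 18.1 tcp [ 0.4907 -0.006   0.0863] J [  2.6   5.1 -38.2 -53.  -17.6 -19.4] w 0.0472 F [-1.6  1.4  7.4]
tool x [-0.438  0.899 -0.004] appr [ 0.557  0.268 -0.786] tilt 38.2 az 25.7 xaz 116.0 disp [-99.2   4.7  86.3]
tool shift total [-0.0001 -0.0094 -0.0074] norm 0.012 rows>= 1.0
per row [-0.     -0.0047 -0.0037]
tool shift total [ 0.0056 -0.0248  0.0127] norm 0.028 rows>= 1.0
per row [ 0.0019 -0.0083  0.0042]
tool shift total [-0.0147 -0.0886  0.0319] norm 0.095 rows>= 3.0
per row [-0.0037 -0.0221  0.008 ]
tool shift total [-0.0723 -0.0412  0.0691] norm 0.108 rows>= 3.0
per row [-0.0181 -0.0103  0.0173]
[ 0.49 -0.01  0.1 ] [5, 3, -39, -49, -17, -26] 0.0 0.0 dJ 6.0
[ 0.47 -0.01  0.11] [6, -1, -42, -45, -17, -30] 0.0 0.0 dJ 5.0
[ 0.43 -0.04  0.14] [4, -7, -44, -40, -21, -35] 0.0 0.0 dJ 6.0
[ 0.4  -0.06  0.16] [0, -13, -45, -36, -27, -35] 0.0 0.0 dJ 6.0
[ 0.39 -0.09  0.16] [-13, -10, -41, -43, -35, -20] 0.0 0.0 dJ 15.0
[ 0.37 -0.13  0.15] [-24, -7, -39, -46, -41, -9] 0.0 0.0 dJ 11.0
[ 0.36 -0.16  0.15] [-32, -4, -37, -47, -46, -1] 0.0 0.0 dJ 9.0
[ 0.36 -0.16  0.1 ] [-35, 2, -38, -53, -43, 9] 0.0 0.0 dJ 10.0
[ 0.36 -0.16  0.06] [-39, 9, -39, -59, -41, 20] 0.0 0.0 dJ 12.0
```

Request:
{"api": "jog_arm", "payload": {"steps": [[0.6,0,-0.005,-0.004,0],[0.6,0,-0.005,-0.004,0],[0.6,0.002,-0.009,0.005,0],[0.6,0.002,-0.009,0.004,0],[0.6,0.002,-0.009,0.004,0],[0.6,-0.003,-0.019,0.006,0],[0.6,-0.003,-0.019,0.006,0],[0.6,-0.003,-0.018,0.006,0],[0.6,-0.003,-0.018,0.006,0],[0.6,-0.003,-0.018,0.006,0],[0.6,0,0,0,0]]}}

```text
time_s: 19.02
tcp_pos: [0.3955, -0.062, 0.1664]
eef_rot: [-128.2, 0.3, 115.9]
contact_force: [0.0, 0.6, -2.1]
gripper_width: 0.0475
```

```bash
python3 - <<'E'
from plan import *
s,t,R=show()
d=r.capture("side")["image"];crop(d,300,130,240,200,"pics/s5.png",3)
go([.36,-.16,.13],R,t,5)
E
```

```text
t 19.02 tcp [ 0.3955 -0.062   0.1664] J [ -0.1 -13.8 -45.1 -34.9 -27.9 -37.1] w 0.0475 F [ 0.   0.6 -2.1]
tool x [-0.438  0.899 -0.005] appr [ 0.557  0.267 -0.786] tilt 38.2 az 25.6 xaz 115.9 disp [-200.8  -38.4  166.4]
tool shift total [-0.0724 -0.0173  0.0816] norm 0.11 rows>= 3.0
per row [-0.0145 -0.0035  0.0163]
```

View pics/s5.png

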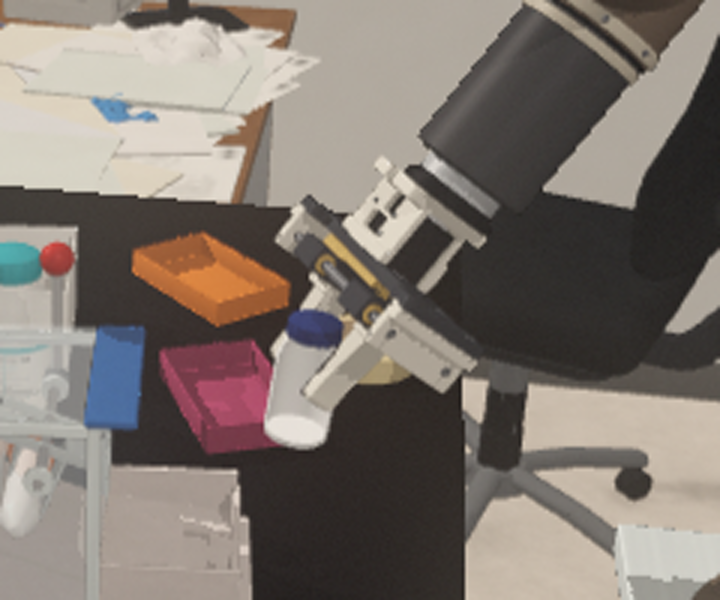

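Request:
{"api": "jog_arm", "payload": {"steps": [[0.6,-0.0145,-0.0035,0.0163,0],[0.6,-0.0145,-0.0035,0.0163,0],[0.6,-0.0145,-0.0035,0.0163,0],[0.6,-0.0145,-0.0035,0.0163,0],[0.6,-0.0145,-0.0035,0.0163,0],[0.6,0,0,0,0]]}}

```text
time_s: 19.57
tcp_pos: [0.3613, -0.1601, 0.1274]
eef_rot: [-127.8, 0.1, 115.7]
contact_force: [-0.1, -1.1, -1.2]
gripper_width: 0.0472
```

```bash
python3 - <<'E'
from plan import *
s,t,R=show()
go([.36,-.16,.058],R,t,6)
E
```

```text
t 19.57 tcp [ 0.3613 -0.1601  0.1274] J [-33.   -1.5 -37.3 -49.1 -43.8   2.3] w 0.0472 F [-0.1 -1.1 -1.2]
tool x [-0.434  0.901 -0.002] appr [ 0.553  0.265 -0.79 ] tilt 37.8 az 25.6 xaz 115.7 disp [-247.5 -131.3  127.4]
tool shift total [0.0008 0.0541 0.0434] norm 0.069 rows>= 2.0
per row [0.0001 0.009  0.0072]
```

Request:
{"api": "jog_arm", "payload": {"steps": [[0.6,0,0.012,0.0096,0],[0.6,0,0.012,0.0096,0],[0.6,0,0.012,0.0096,0],[0.6,0,0.009,0.0072,0],[0.6,0,0.006,0.005,0],[0.6,0,0.003,0.0024,0],[0.6,0,0,0,0]]}}

```text
time_s: 20.15
tcp_pos: [0.3621, -0.157, 0.0597]
eef_rot: [-128.0, 0.1, 115.9]
contact_force: [-0.3, 0.9, 0.6]
gripper_width: 0.0473
```

```bash
python3 - <<'E'
from plan import *
s,t,R=show()
d=r.capture("side")["image"];crop(d,300,150,200,150,"pics/s6.png",4)
E
```

```text
t 20.15 tcp [ 0.3621 -0.157   0.0597] J [-37.9   8.5 -38.6 -58.6 -40.2  19.4] w 0.0473 F [-0.3  0.9  0.6]
tool x [-0.437  0.899 -0.002] appr [ 0.554  0.268 -0.788] tilt 38.0 az 25.8 xaz 115.9 disp [-246.3 -128.3   59.7]
```

View pics/s6.png

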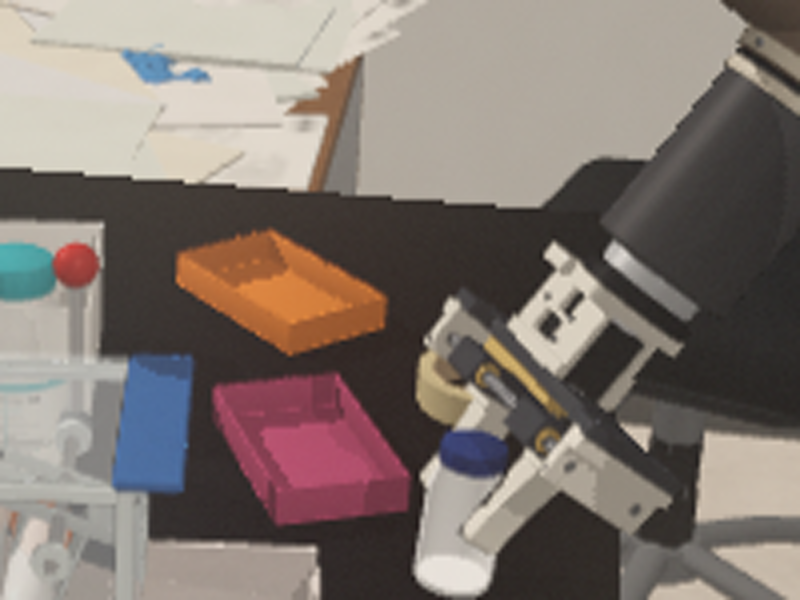

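Request:
{"api": "jog_arm", "payload": {"steps": [[0.6,0,0.0016,0.0012,0],[0.6,0,0,0,0]]}}

```text
time_s: 20.37
tcp_pos: [0.3628, -0.1571, 0.059]
eef_rot: [-128.1, 0.2, 116.0]
contact_force: [-0.0, 1.7, 8.9]
gripper_width: 0.0473
```

Request:
{"api": "jog_arm", "payload": {"steps": [[0.6,0,0.0016,0.0012,0],[0.6,0,0,0,0]]}}

```text
time_s: 20.53
tcp_pos: [0.3637, -0.1569, 0.0579]
eef_rot: [-128.2, 0.3, 116.0]
contact_force: [0.2, 4.9, 15.4]
gripper_width: 0.0473
```

Request:
{"api": "jog_arm", "payload": {"steps": [[0.6,0,-0.0012,-0.001,0],[0.4,0,0,0,0],[0.3,0,0,0,0],[0.2,0,0,0,0],[0.2,0,0,0,0]]}}

```text
time_s: 20.95
tcp_pos: [0.3618, -0.1577, 0.0576]
eef_rot: [-128.0, 0.2, 115.9]
contact_force: [0.0, 0.5, 0.0]
gripper_width: 0.0667
```

```bash
python3 - <<'E'
from plan import *
s,t,R=show();a=R[:,1]
d=r.capture("side")["image"];crop(d,300,150,200,150,"pics/s7.png",4)
P=t-.1*a;chk(P,R);chk(t-.15*a,R)
E
```

```text
t 20.95 tcp [ 0.3618 -0.1577  0.0576] J [-38.1   8.8 -38.7 -58.9 -40.1  20.1] w 0.0667 F [0.  0.5 0. ]
tool x [-0.437  0.899 -0.004] appr [ 0.554  0.266 -0.789] tilt 38.0 az 25.7 xaz 115.9 disp [-246.7 -129.    57.6]
 [ 0.306 -0.184  0.136] [-43, -3, -38, -48, -51, 9] 0.0 0.0
 [ 0.279 -0.198  0.176] [-48, -7, -35, -44, -58, 7] 0.0 0.0
```

View pics/s7.png

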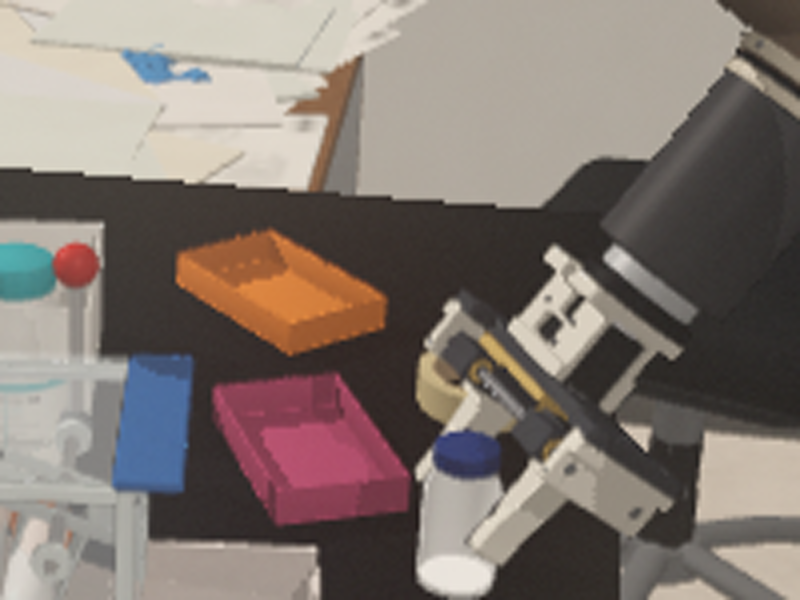

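Request:
{"api": "jog_arm", "payload": {"steps": [[0.2,0,-0.02,0,0],[0.2,0,-0.035,0,0],[0.2,0,-0.035,0,0],[0.2,0,-0.02,0,0]]}}

```text
time_s: 21.33
tcp_pos: [0.2996, -0.1879, 0.1464]
eef_rot: [-127.9, 0.3, 116.0]
contact_force: [0.3, -0.6, 0.0]
gripper_width: 0.07
```

```bash
python3 - <<'E'
from plan import *
s,t,R=show();a=R[:,1]
K=fromdisp([-12,-90,220]);P=K-.1*a;W=np.array([.40,-.17,.34])
path(t,R,[(W,R),(P,R),(K-.009*a,R)],s["joints"],.06)
print(P);go(W,R,t,7);go(P,R,W,5)
for f in(.2,.4,.6,.73):
    Kf=fromdisp([-12+100*np.sin(f),-90,120+100*np.cos(f)])-.009*a;chk(Kf,R,f)
E
```

```text
t 21.33 tcp [ 0.2996 -0.1879  0.1464] J [-44.4  -4.1 -37.1 -46.5 -52.7   8.3] w 0.07 F [ 0.3 -0.6  0. ]
tool x [-0.438  0.899 -0.006] appr [ 0.554  0.265 -0.789] tilt 37.9 az 25.5 xaz 116.0 disp [-312.3 -150.8  146.4]
[ 0.32 -0.18  0.19] [-38, -9, -34, -43, -54, -3] 0.0 0.0 dJ 12.0
[ 0.35 -0.18  0.24] [-32, -12, -31, -39, -56, -14] 0.0 0.0 dJ 10.0
[ 0.37 -0.17  0.29] [-28, -14, -27, -35, -58, -22] 0.0 0.0 dJ 9.0
[ 0.4  -0.17  0.34] [-23, -15, -22, -32, -60, -30] 0.0 0.0 dJ 8.0
[ 0.44 -0.15  0.33] [-17, -13, -23, -31, -54, -35] 0.0 0.0 dJ 7.0
[ 0.49 -0.13  0.31] [-11, -10, -23, -29, -49, -39] 0.0 0.0 dJ 6.0
[ 0.53 -0.12  0.3 ] [-7, -6, -22, -28, -44, -42] 0.0 0.0 dJ 5.0
[ 0.56 -0.1   0.26] [-5, -2, -23, -30, -39, -41] 0.0 0.0 dJ 5.0
[ 0.58 -0.09  0.23] [-3, 2, -24, -32, -34, -39] 0.0 0.0 dJ 5.0
[ 0.53396353 -0.11506501  0.29889175]
tool shift total [-0.029  -0.0923 -0.1963] norm 0.219 rows>= 6.0
per row [-0.0041 -0.0132 -0.028 ]
tool shift total [-0.009   0.1213 -0.0887] norm 0.151 rows>= 4.0
per row [-0.0018  0.0243 -0.0177]
0.2 [ 0.604 -0.088  0.225] [-3, 4, -22, -31, -34, -40] 0.0 0.0
0.4 [ 0.623 -0.086  0.219] [-2, 6, -21, -32, -33, -40] 0.0 0.0
0.6 [ 0.64  -0.084  0.21 ] [-2, 8, -19, -32, -32, -39] 0.0 0.0
0.73 [ 0.651 -0.082  0.202] [-2, 9, -19, -33, -32, -39] 0.0 0.0
```

Request:
{"api": "jog_arm", "payload": {"steps": [[0.4,-0.0041,-0.0132,-0.028,0],[0.4,-0.0041,-0.0132,-0.028,0],[0.4,-0.0041,-0.0132,-0.028,0],[0.4,-0.0041,-0.0132,-0.028,0],[0.4,-0.0041,-0.0132,-0.028,0],[0.4,-0.0041,-0.0132,-0.028,0],[0.4,-0.0041,-0.0132,-0.028,0],[0.4,-0.002,0.024,-0.018,0],[0.4,-0.002,0.024,-0.018,0],[0.4,-0.002,0.024,-0.018,0],[0.4,-0.001,0.024,-0.018,0],[0.4,0,0.015,-0.01,0]]}}

```text
time_s: 22.33
tcp_pos: [0.5253, -0.1165, 0.2999]
eef_rot: [-127.9, 0.2, 116.0]
contact_force: [-0.3, -0.9, -0.0]
gripper_width: 0.0525
```

```bash
python3 - <<'E'
from plan import *
s,t,R=show();a=R[:,1]
c=r.capture("wrist")["image"]
s,t,R=show()
cv2.imwrite("pics/w8.png",c[:,:,::-1])
d=r.capture("side")["image"];crop(d,260,120,200,150,"pics/s8.png",4)
e=r.capture("scene")["image"];crop(e,230,140,200,150,"pics/c8.png",4)
K=fromdisp([-12,-90,220]);print(wproj(K,t,R))
E
```

```text
t 22.33 tcp [ 0.5253 -0.1165  0.2999] J [ -7.4  -6.7 -22.4 -28.5 -44.9 -41.5] w 0.0525 F [-0.3 -0.9 -0. ]
tool x [-0.438  0.899 -0.003] appr [ 0.554  0.267 -0.789] tilt 37.9 az 25.8 xaz 116.0 disp [ -79.2 -109.3  299.9]
t 22.38 tcp [ 0.5262 -0.1157  0.2984] J [ -7.3  -6.6 -22.4 -28.5 -44.8 -41.5] w 0.0523 F [ 2.7  1.9 -0.9]
tool x [-0.438  0.899 -0.001] appr [ 0.552  0.268 -0.789] tilt 37.9 az 25.9 xaz 116.0 disp [ -78.2 -108.7  298.4]
[314.8 255.6]
```

View pics/w8.png

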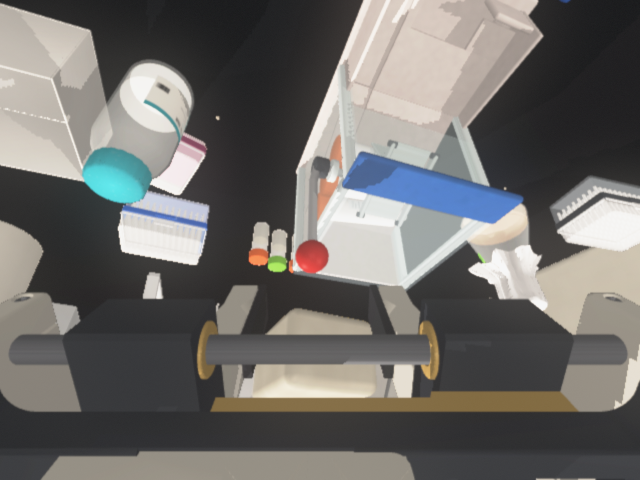

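View pics/s8.png

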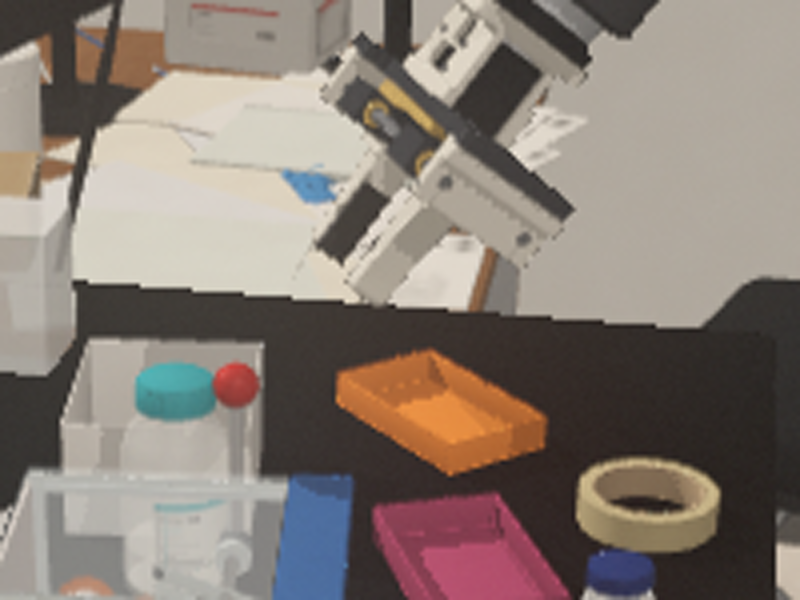

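View pics/c8.png

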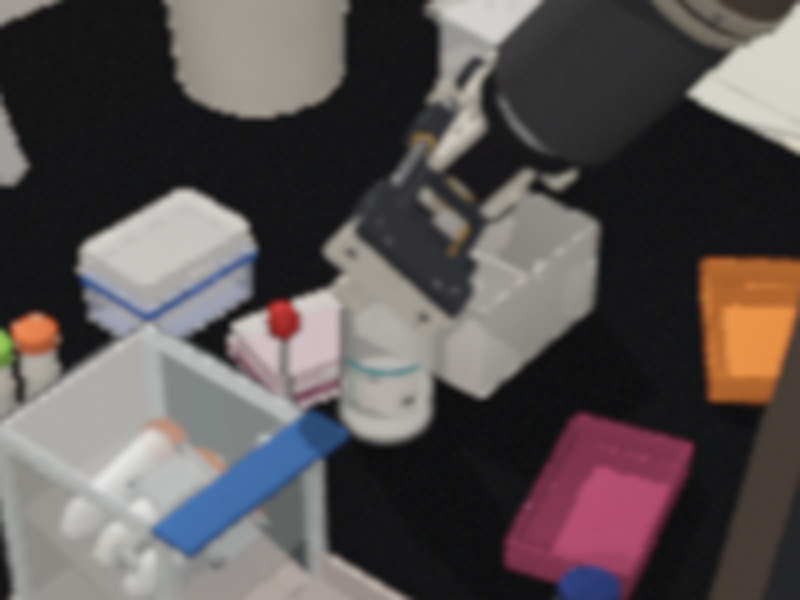

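```bash
python3 - <<'E'
from plan import *
s,t,R=show();a=R[:,1]
K=fromdisp([-12,-91,220]);go(K-.009*a,R,t,4)
E
```

```text
t 22.48 tcp [ 0.5239 -0.1168  0.2994] J [ -7.5  -6.8 -22.4 -28.5 -45.1 -41.3] w 0.0529 F [-0.2 -0.1 -1.3]
tool x [-0.439  0.898 -0.002] appr [ 0.552  0.268 -0.79 ] tilt 37.8 az 25.9 xaz 116.0 disp [ -80.7 -109.5  299.4]
tool shift total [-0.0042  0.0973 -0.0073] norm 0.098 rows>= 3.0
per row [-0.0011  0.0243 -0.0018]
```

Request:
{"api": "jog_arm", "payload": {"steps": [[0.4,-0.001,0.024,-0.002,0],[0.4,-0.001,0.024,-0.002,0],[0.4,-0.001,0.025,-0.002,0],[0.4,-0.001,0.024,-0.001,0],[0.4,0,0,0,0]]}}

```text
time_s: 22.9
tcp_pos: [0.5838, -0.0926, 0.2249]
eef_rot: [-127.7, 0.0, 115.9]
contact_force: [-0.3, -0.6, -0.4]
gripper_width: 0.0528
```

```bash
python3 - <<'E'
from plan import *
d=r.capture("side")["image"];crop(d,260,150,120,90,"pics/s9.png",6)
s,t,R=show();a=R[:,1]
K=fromdisp([-12,-91,220]);print((R.T@(K-t)).round(4))
E
```

```text
t 22.95 tcp [ 0.5835 -0.0931  0.2267] J [ -3.8   2.  -23.3 -31.9 -35.  -38.6] w 0.0525 F [ 0.1 -0.   0.1]
tool x [-0.437  0.899 -0.001] appr [ 0.552  0.267 -0.79 ] tilt 37.8 az 25.8 xaz 115.9 disp [-18.5 -93.7 226.7]
[ 0.0005  0.0095 -0.0015]
```

View pics/s9.png

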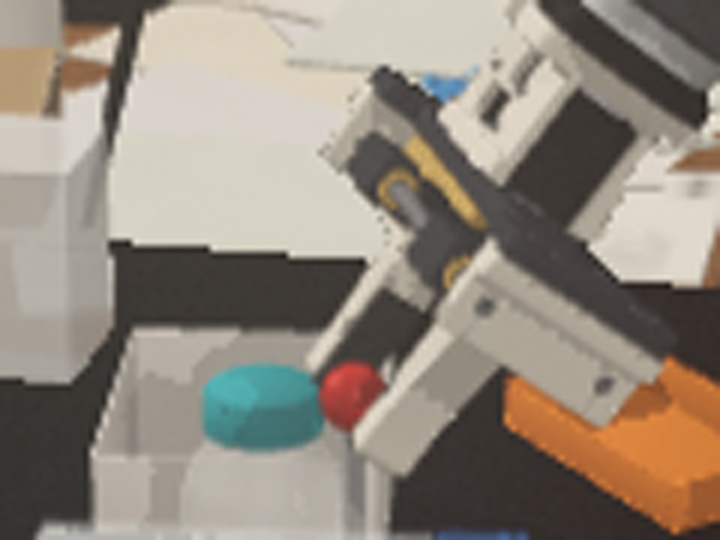

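Request:
{"api": "jog_arm", "payload": {"steps": [[0.8,0,0,0,0],[0.8,0,0,0,0],[0.8,0,0,0,0],[0.8,0,0,0,0],[0.8,0,0,0,0]], "squeeze": 20}}

```text
time_s: 23.37
tcp_pos: [0.584, -0.0933, 0.2299]
eef_rot: [-128.1, 0.3, 115.9]
contact_force: [0.4, 2.2, 1.0]
gripper_width: 0.0249
```

```bash
python3 - <<'E'
from plan import *
s,t,R=show();a=R[:,1]
pr=0
for f in np.arange(.1,.75,.1).tolist()+[.74]:
    v=100*np.array([np.sin(f)-np.sin(pr),0,np.cos(f)-np.cos(pr)]);w=R.T@(fromdisp(v)-fromdisp([0,0,0]));print(round(f,2),w.round(4));pr=f
E
```

```text
t 23.37 tcp [ 0.584  -0.0933  0.2299] J [ -3.8   1.8 -23.2 -31.9 -35.  -38.7] w 0.0249 F [0.4 2.2 1. ]
tool x [-0.437  0.899 -0.004] appr [ 0.556  0.266 -0.787] tilt 38.1 az 25.6 xaz 115.9 disp [-17.9 -94.  229.9]
0.1 [-0.0032  0.0062 -0.0071]
0.2 [-0.0031  0.007  -0.0065]
0.3 [-0.0031  0.0076 -0.0057]
0.4 [-0.003   0.0082 -0.0049]
0.5 [-0.0028  0.0087 -0.004 ]
0.6 [-0.0027  0.0091 -0.0031]
0.7 [-0.0025  0.0094 -0.0022]
0.74 [-0.0009  0.0038 -0.0006]
```

Request:
{"api": "jog_arm", "payload": {"steps": [[0.8,-0.0032,0.0062,-0.0071,0],[0.8,-0.0031,0.007,-0.0065,0],[0.8,-0.0031,0.0076,-0.0057,0],[0.8,-0.003,0.0082,-0.0049,0],[0.8,-0.0028,0.0087,-0.004,0],[0.8,-0.0027,0.0091,-0.0031,0],[0.8,-0.0025,0.0094,-0.0022,0],[0.8,-0.0009,0.0038,-0.0006,0],[0.8,0,0,0,0],[0.8,0,0,0,0]]}}

```text
time_s: 24.2
tcp_pos: [0.652, -0.0845, 0.2023]
eef_rot: [-128.0, 0.2, 115.9]
contact_force: [-2.1, -1.3, 5.4]
gripper_width: 0.0246
```

```bash
python3 - <<'E'
from plan import *
s,t,R=show();a=R[:,1]
d=r.capture("side")["image"];crop(d,240,150,200,150,"pics/s10.png",4)
E
```

```text
t 24.2 tcp [ 0.652  -0.0845  0.2023] J [ -2.4   9.3 -18.3 -32.9 -32.1 -38.1] w 0.0246 F [-2.1 -1.3  5.4]
tool x [-0.437  0.899 -0.004] appr [ 0.555  0.266 -0.788] tilt 38.0 az 25.6 xaz 115.9 disp [ 50.6 -94.1 202.3]
```

View pics/s10.png

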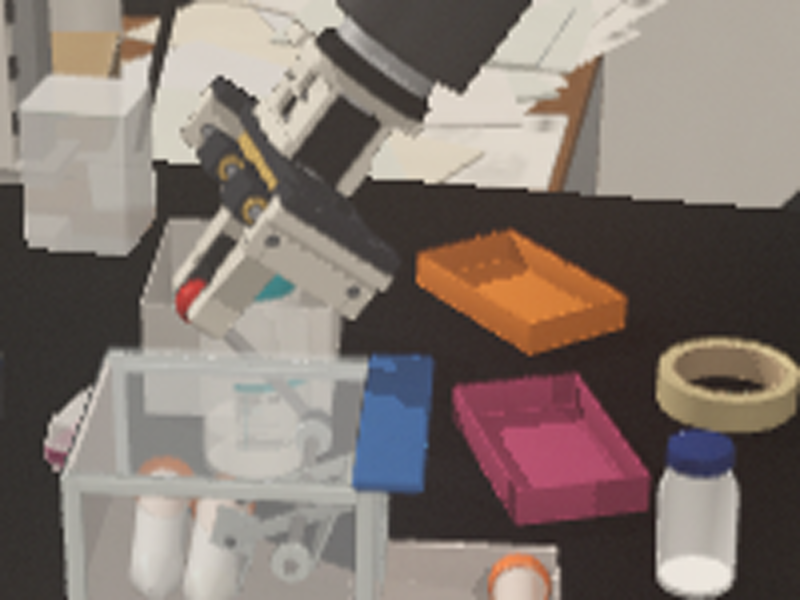

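Request:
{"api": "jog_arm", "payload": {"steps": [[0.8,0,0,0,0],[0.8,0,0,0,0],[0.8,0,0,0,0],[0.8,0,0,0,0],[0.8,0.0009,-0.0038,0.0006,0],[0.8,0.0025,-0.0094,0.0022,0],[0.8,0.0027,-0.0091,0.0031,0],[0.8,0.0028,-0.0087,0.004,0],[0.8,0.003,-0.0082,0.0049,0],[0.8,0.0031,-0.0076,0.0057,0],[0.8,0.0031,-0.007,0.0065,0],[0.8,0.0032,-0.0062,0.0071,0]]}}

```text
time_s: 25.25
tcp_pos: [0.5826, -0.0931, 0.2286]
eef_rot: [-127.9, 0.2, 115.9]
contact_force: [1.7, -0.2, -3.1]
gripper_width: 0.0247
```

Request:
{"api": "jog_arm", "payload": {"steps": [[0.8,0,0,0,0],[0.4,0,0,0,0],[0.4,0,0,0,0],[0.4,0,0,0,0],[0.4,0,-0.03,0,0],[0.4,0,-0.04,0,0],[0.4,0,-0.03,0,0]]}}

```text
time_s: 25.83
tcp_pos: [0.5281, -0.12, 0.3088]
eef_rot: [-127.9, 0.2, 116.0]
contact_force: [1.4, -0.6, 0.9]
gripper_width: 0.0518
```

```bash
python3 - <<'E'
from plan import *
c=r.capture("wrist")["image"];s,t,R=show()
d=r.capture("side")["image"];crop(d,240,180,200,150,"pics/s11.png",4)
e=r.capture("scene")["image"];crop(e,215,170,200,150,"pics/c11.png",4)
cv2.imwrite("pics/w11.png",c[:,:,::-1]);show()
E
```

```text
t 25.88 tcp [ 0.5278 -0.1216  0.3148] J [ -7.9  -7.1 -21.1 -28.  -46.2 -41.8] w 0.0522 F [-1.8 -1.9  4.6]
tool x [-0.438  0.899 -0.01 ] appr [ 0.56   0.264 -0.786] tilt 38.2 az 25.3 xaz 116.0 disp [ -77.4 -114.7  314.8]
t 25.98 tcp [ 0.5291 -0.1204  0.3106] J [ -7.8  -6.8 -21.3 -28.2 -45.8 -41.7] w 0.0525 F [ 0.2 -0.  -1.1]
tool x [-0.437  0.9   -0.007] appr [ 0.559  0.265 -0.786] tilt 38.2 az 25.4 xaz 115.9 disp [ -75.9 -113.7  310.6]
```

View pics/s11.png

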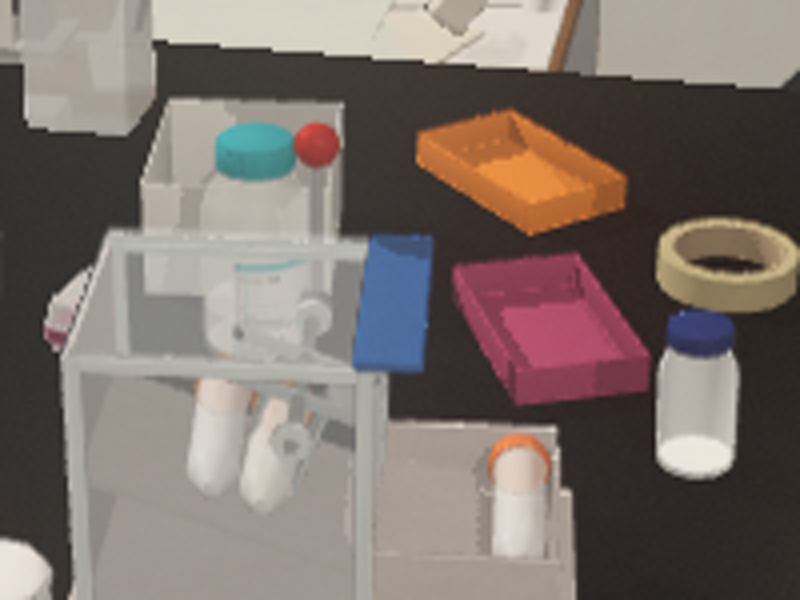

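View pics/c11.png

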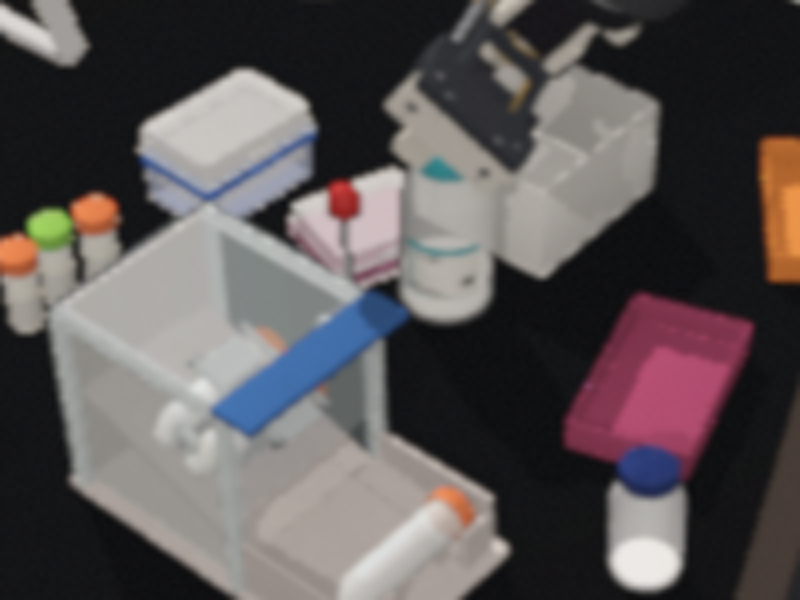

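View pics/w11.png

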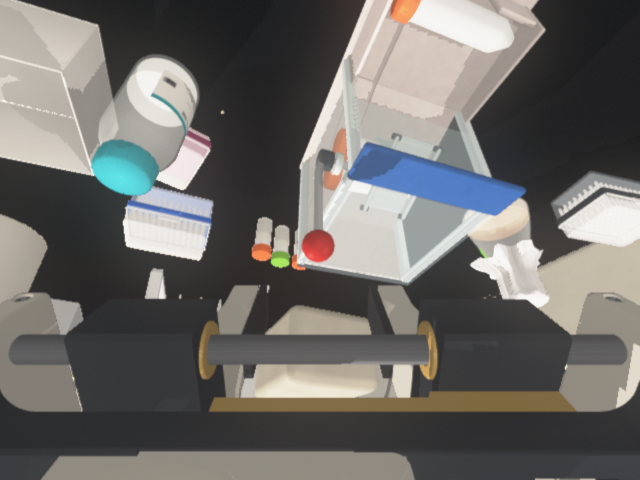

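```bash
python3 - <<'E'
from plan import *
import pickle
cs=pickle.load(open("cal.pkl","rb"))
s,t,R=st()
e=r.capture("scene")["image"];crop(e,270,260,100,75,"pics/c12.png",8)
d=r.capture("side")["image"];crop(d,330,270,80,60,"pics/s12.png",10)
c=r.capture("wrist")["image"];crop(c,340,0,220,110,"pics/w12.png",3.5);show()
E
```

```text
t 26.13 tcp [ 0.5287 -0.1195  0.3067] J [ -7.7  -6.6 -21.4 -28.2 -45.8 -41.7] w 0.0525 F [ 0.3  0.1 -0.1]
tool x [-0.437  0.899 -0.003] appr [ 0.554  0.267 -0.789] tilt 37.9 az 25.7 xaz 115.9 disp [ -76.2 -112.7  306.7]
```

View pics/c12.png

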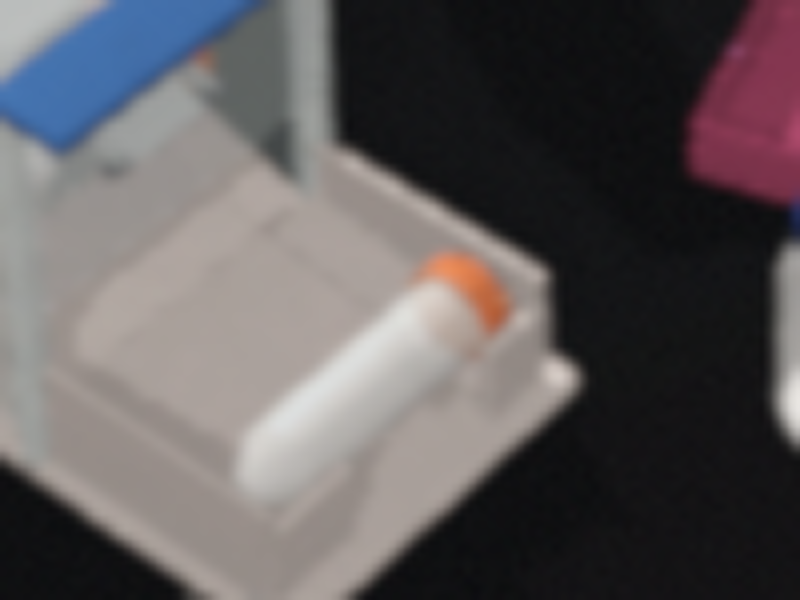

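View pics/s12.png

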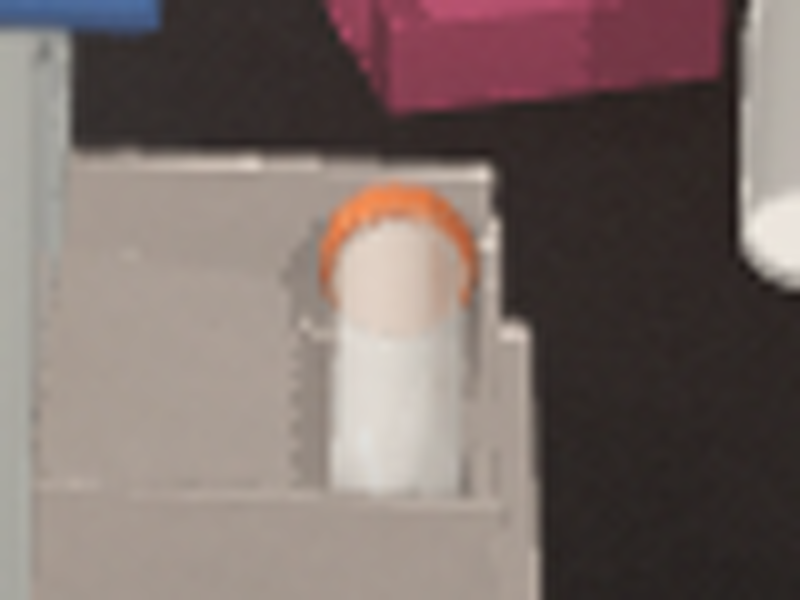

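View pics/w12.png

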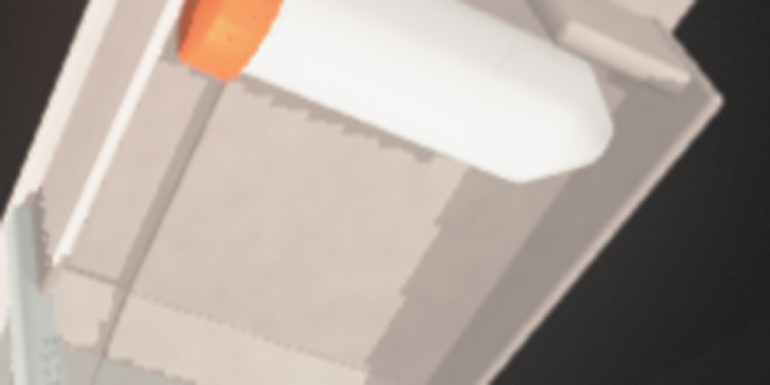

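```bash
python3 - <<'E'
from plan import *
import pickle
cs=pickle.load(open("cal.pkl","rb"));s,t,R=st()
for n,uv in(("scene",(270+475/8,260+290/8)),("scene",(270+255/8,260+470/8)),("side",(330+398/10.,270+260/10.)),("side",(330+396/10,270+470/10))):
    print(n,todisp(onz(cs[n],uv,.038)).round(0))
for uv in((340+215/3.5,30/3.5),(340+580/3.5,128/3.5)):print("wrist",todisp(wonz(uv,t,R,.038)).round(0))
for P in([-134,-50,38],[-134,0,38],[-134,58,38],[-150,27,41],[-150,-38,41]):
    X=fromdisp(P);print(P,"scene",((proj(cs["scene"],X)[0]-[270,260])*8).round(),"side",((proj(cs["side"],X)[0]-[330,270])*10).round(),"wrist",((wproj(X,t,R)-[340,0])*3.5).round())
E
```

```text
scene [-131.  -62.   38.]
scene [-127.   45.   38.]
side [-133.  -49.   38.]
side [-132.   37.   38.]
wrist [-122.  -54.   38.]
wrist [-132.   47.   38.]
[-134, -50, 38] scene [459. 314.] side [401. 259.] wrist [256. -16.]
[-134, 0, 38] scene [362. 400.] side [402. 377.] wrist [432.  58.]
[-134, 58, 38] scene [244. 504.] side [404. 526.] wrist [618. 136.]
[-150, 27, 41] scene [345. 466.] side [477. 437.] wrist [572.  33.]
[-150, -38, 41] scene [473. 351.] side [471. 278.] wrist [342. -69.]
```

```bash
python3 - <<'E'
from plan import *
s,t,R=show();a=R[:,1]
Rt=mk(a,yd,-xd);print(turn(R,Rt))
G=fromdisp([-139.6,-8.5,48.3]);P=G-.09*a;W=np.array([.43,-.08,.26])
print(G,P)
path(t,R,[(t,Rt),(W,Rt),(P,Rt),(G,Rt)],s["joints"],.05)
go(W,Rt,t,4);go(P,Rt,W,4)
E
```

```text
t 26.13 tcp [ 0.5287 -0.1195  0.3067] J [ -7.7  -6.6 -21.4 -28.2 -45.8 -41.7] w 0.0525 F [ 0.3  0.1 -0.1]
tool x [-0.437  0.899 -0.003] appr [ 0.554  0.267 -0.789] tilt 37.9 az 25.7 xaz 115.9 disp [ -76.2 -112.7  306.7]
[  0.  -75.2   0. ]
[ 0.45230161 -0.02435406  0.0483    ] [ 0.40247562 -0.04838123  0.11929342]
[ 0.53 -0.12  0.31] [-8, -7, -21, -28, -46, 33] 0.0 0.0 dJ 75.0
[ 0.5  -0.11  0.29] [-6, -10, -26, -28, -44, 32] 0.0 0.0 dJ 5.0
[ 0.46 -0.09  0.28] [-4, -13, -31, -27, -41, 31] 0.0 0.0 dJ 5.0
[ 0.43 -0.08  0.26] [-1, -17, -36, -26, -39, 27] 0.0 0.0 dJ 5.0
[ 0.42 -0.07  0.21] [1, -15, -41, -29, -33, 30] 0.0 0.0 dJ 6.0
[ 0.41 -0.06  0.17] [1, -12, -44, -35, -27, 37] 0.0 0.0 dJ 7.0
[ 0.4  -0.05  0.12] [-2, -7, -45, -45, -24, 51] 0.0 0.0 dJ 14.0
[ 0.43 -0.04  0.08] [-6, 1, -42, -56, -23, 65] 0.0 0.0 dJ 14.0
[ 0.45 -0.02  0.05] [-9, 9, -39, -66, -23, 79] 0.0 0.0 dJ 14.0
tool shift total [ 0.1024 -0.0073 -0.0544] norm 0.116 rows>= 3.0
per row [ 0.0256 -0.0018 -0.0136]
tool shift total [ 0.1023  0.1042 -0.0151] norm 0.147 rows>= 4.0
per row [ 0.0256  0.026  -0.0038]
```

Request:
{"api": "jog_arm", "payload": {"steps": [[0.5,0,0,0,-6.85],[0.5,0,0,0,-6.85],[0.5,0,0,0,-6.85],[0.5,0,0,0,-6.85],[0.5,0,0,0,-6.85],[0.5,0,0,0,-6.85],[0.5,0,0,0,-6.85],[0.5,0,0,0,-6.85],[0.5,0,0,0,-6.85],[0.5,0,0,0,-6.85],[0.5,0,0,0,-6.7]]}}

```text
time_s: 27.05
tcp_pos: [0.5289, -0.1192, 0.3058]
eef_rot: [-100.9, 36.5, -172.0]
contact_force: [-0.5, -0.1, 0.1]
gripper_width: 0.0439
```

Request:
{"api": "jog_arm", "payload": {"steps": [[0.57,0.0256,-0.0018,-0.0136,0],[0.57,0.0256,-0.0018,-0.0136,0],[0.57,0.0256,-0.0018,-0.0136,0],[0.57,0.0256,-0.0018,-0.0136,0],[0.57,0.0256,0.026,-0.0038,0],[0.57,0.0256,0.026,-0.0038,0],[0.57,0.0256,0.026,-0.0038,0],[0.57,0.0256,0.026,-0.0038,0],[0.57,0,0,0,0]]}}

```text
time_s: 27.8
tcp_pos: [0.3988, -0.0472, 0.1162]
eef_rot: [-101.3, 36.0, -172.5]
contact_force: [-0.2, 0.1, -0.2]
gripper_width: 0.0378
```

```bash
python3 - <<'E'
from plan import *
s,t,R=show();a=R[:,1]
c=r.capture("wrist")["image"];s,t,R=show();cv2.imwrite("pics/w13.png",c[:,:,::-1])
d=r.capture("side")["image"];crop(d,290,180,200,150,"pics/s13.png",4)
Rt=mk(a,yd,-xd);print(turn(R,Rt))
G=fromdisp([-139.6,-8.5,48.3]);go(G,R,t,4)
for y in(-60,-6,50):print(wproj(fromdisp([-133,y,38]),t,R))
E
```

```text
t 27.8 tcp [ 0.3988 -0.0472  0.1162] J [ -2.6  -6.6 -45.  -45.4 -24.4  51.3] w 0.0378 F [-0.2  0.1 -0.2]
tool x [-0.802 -0.106 -0.587] appr [ 0.545  0.27  -0.794] tilt 37.5 az 26.3 xaz -172.5 disp [-195.6  -24.2  116.2]
t 27.85 tcp [ 0.401  -0.0492  0.1192] J [ -2.5  -6.8 -44.9 -44.8 -24.4  50.5] w 0.0376 F [ 0.9 -1.4  0.4]
tool x [-0.802 -0.104 -0.589] appr [ 0.548  0.268 -0.793] tilt 37.6 az 26.0 xaz -172.6 disp [-193.7  -26.4  119.2]
[-0.1 -0.  -0.1]
tool shift total [-0.002   0.0909 -0.0003] norm 0.091 rows>= 3.0
per row [-0.0005  0.0227 -0.0001]
[317.1 180.9]
[317.3 248.8]
[317.4 306. ]
```

View pics/w13.png

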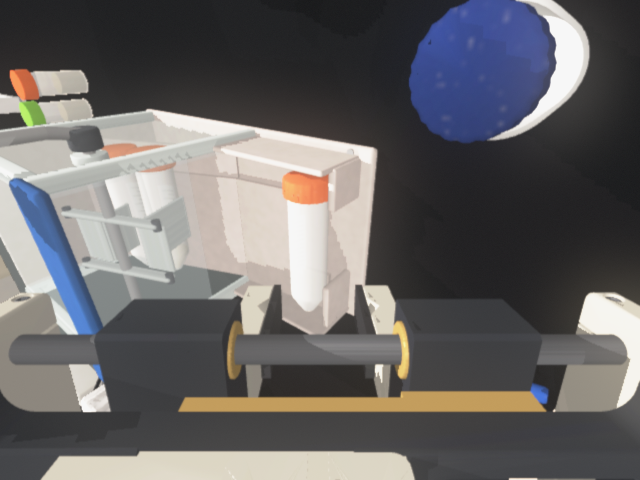

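View pics/s13.png

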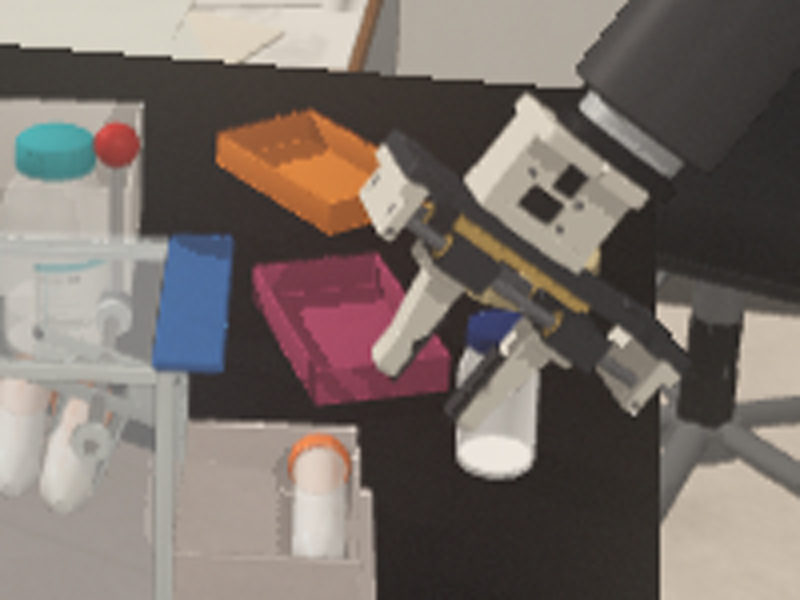

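```bash
python3 - <<'E'
from plan import *
for i in range(3):
    s,t,R=st();c=r.capture("wrist")["image"]
    g=c.astype(int);m=(g[:,:,0]>180)&(g[:,:,1]<150)&(g[:,:,2]<90);m[:150]=0;m[:,:250]=0;m[:,400:]=0
    w=(g.min(2)>215);w[:215]=0;w[290:]=0;w[:,:280]=0;w[:,345:]=0
    print(t.round(4),"cap",np.argwhere(m).mean(0).round(1),"body x",np.argwhere(w)[:,1].mean().round(1),[wproj(fromdisp([-133,y,38]),t,R)[0] for y in(-55,0)],[wproj(fromdisp([-150,y,41]),t,R) for y in(-38,27)])
crop(c,230,100,180,240,"pics/w14.png",2.5)
E
```

```text
[ 0.4026 -0.0501  0.1214] cap [188.4 326.5] body x 312.8 [np.float64(321.4), np.float64(321.1)] [array([338.7, 218.8]), array([336.3, 294. ])]
[ 0.4036 -0.0502  0.1229] cap [188.2 329.3] body x 315.2 [np.float64(324.2), np.float64(323.5)] [array([341.4, 218.9]), array([338.6, 294. ])]
[ 0.404  -0.0502  0.1237] cap [187.2 330.4] body x 316.7 [np.float64(325.6), np.float64(324.7)] [array([342.8, 218.7]), array([339.7, 293.7])]
```

View pics/w14.png

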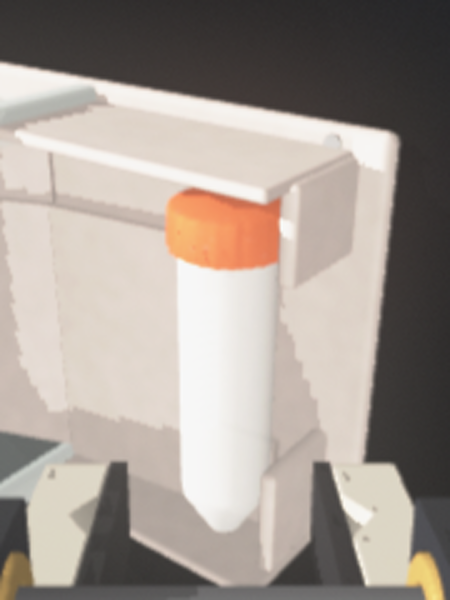

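Request:
{"api": "jog_arm", "payload": {"steps": [[0.55,0,0,0,0],[0.55,0,0,0,0],[0.55,0,0,0,0]]}}

```text
time_s: 28.3
tcp_pos: [0.4034, -0.0496, 0.124]
eef_rot: [-101.0, 36.7, -172.4]
contact_force: [0.1, -0.2, -0.5]
gripper_width: 0.0392
```

```bash
python3 - <<'E'
from plan import *
s,t,R=show()
c=r.capture("wrist")["image"]
G=fromdisp([-139.6,-8.5,48.3]);go(G,R,t,4)
print([wproj(fromdisp([-133,y,38]),t,R) for y in(-55,0)],[wproj(fromdisp([-150,y,41]),t,R) for y in(-38,27)])
crop(c,230,100,180,240,"pics/w15.png",2.5)
E
```

```text
t 28.3 tcp [ 0.4034 -0.0496  0.124 ] J [ -2.5  -7.3 -44.7 -44.7 -24.5  50.4] w 0.0392 F [ 0.1 -0.2 -0.5]
tool x [-0.795 -0.106 -0.597] appr [ 0.556  0.267 -0.787] tilt 38.1 az 25.7 xaz -172.4 disp [-191.3  -27.2  124. ]
tool shift total [ 0.0036  0.0935 -0.0007] norm 0.094 rows>= 3.0
per row [ 0.0009  0.0234 -0.0002]
[array([325.6, 187.9]), array([324.7, 254.9])] [array([342.7, 217.5]), array([339.6, 292.6])]
```

View pics/w15.png

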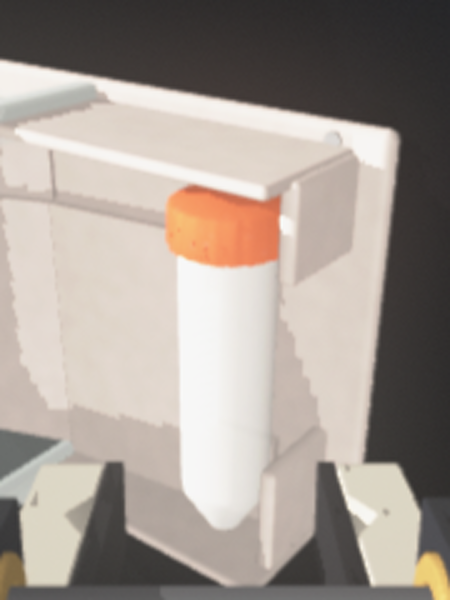

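Request:
{"api": "jog_arm", "payload": {"steps": [[0.53,0.001,0.024,0,0],[0.53,0,0.024,0,0],[0.53,0,0.02,0,0],[0.53,0,0.01,0,0],[0.53,0,0,0,0]]}}

```text
time_s: 28.77
tcp_pos: [0.446, -0.029, 0.0594]
eef_rot: [-101.1, 36.4, -172.5]
contact_force: [0.2, -1.0, 0.3]
gripper_width: 0.0411
```

```bash
python3 - <<'E'
from plan import *
s,t,R=show()
d=r.capture("side")["image"];crop(d,310,220,120,90,"pics/s16.png",6)
e=r.capture("scene")["image"];crop(e,260,240,120,90,"pics/c16.png",6)
G=fromdisp([-139.6,-8.5,48.3]);go(G,R,t)
c=r.capture("wrist")["image"];crop(c,200,150,240,240,"pics/w16.png",2.5)
E
```

```text
t 28.77 tcp [ 0.446  -0.029   0.0594] J [ -8.4   6.5 -40.  -63.  -22.8  74.6] w 0.0411 F [ 0.2 -1.   0.3]
tool x [-0.798 -0.104 -0.594] appr [ 0.553  0.267 -0.79 ] tilt 37.9 az 25.8 xaz -172.5 disp [-146.4  -12.3   59.4]
tool shift total [ 0.0011  0.0134 -0.0012] norm 0.014 rows>= 1.0
```

View pics/s16.png

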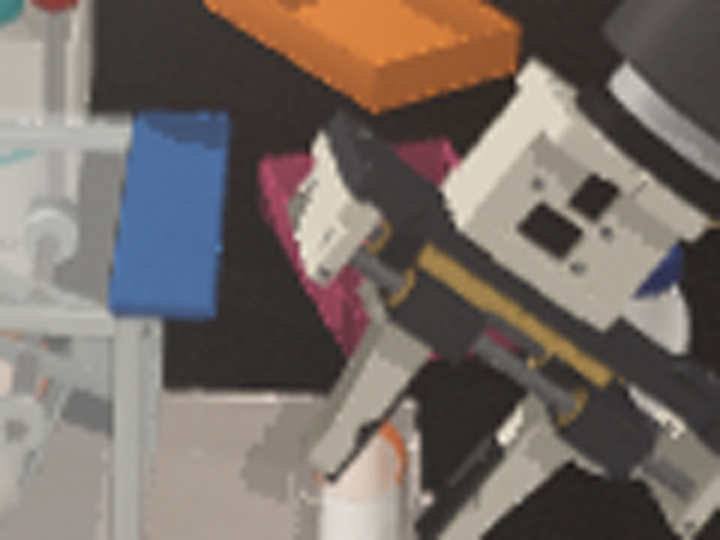

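View pics/w16.png

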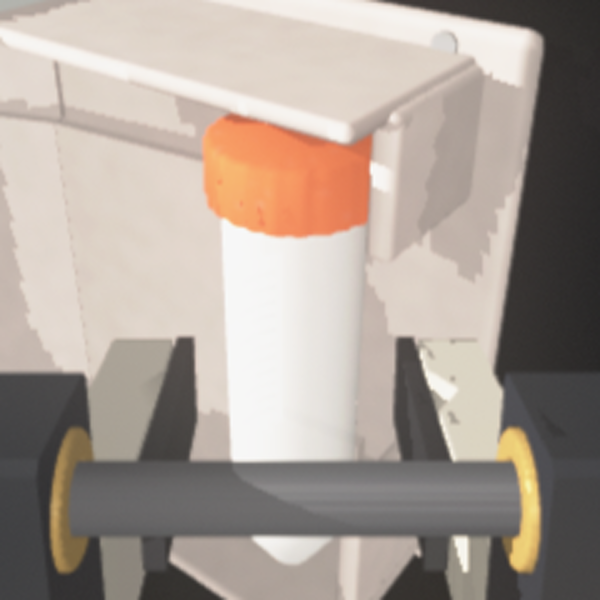

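Request:
{"api": "jog_arm", "payload": {"steps": [[0.53,0,0.006,0,0],[0.54,0,0.005,0,0],[0.55,0,0.002,0,0],[0.55,0,0,0,0]]}}

```text
time_s: 29.25
tcp_pos: [0.4527, -0.0254, 0.0514]
eef_rot: [-101.0, 36.6, -172.4]
contact_force: [0.3, 0.7, 0.1]
gripper_width: 0.0395
```

```bash
python3 - <<'E'
from plan import *
c=r.capture("wrist")["image"];crop(c,200,150,240,240,"pics/w17.png",2.5)
d=r.capture("side")["image"];crop(d,310,220,120,90,"pics/s17.png",6)
show()
E
```

```text
t 29.35 tcp [ 0.4526 -0.0255  0.0514] J [ -9.3   8.2 -39.4 -65.7 -22.8  78.3] w 0.0399 F [-0.6 -0.2 -0.1]
tool x [-0.796 -0.106 -0.596] appr [ 0.555  0.267 -0.788] tilt 38.0 az 25.7 xaz -172.4 disp [-139.5   -9.7   51.4]
```

View pics/s17.png

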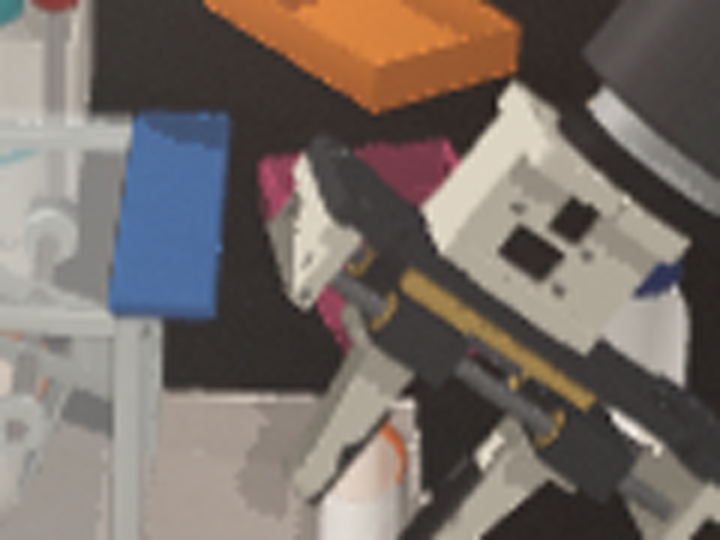

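Request:
{"api": "jog_arm", "payload": {"steps": [[0.55,0,0.004,0,0],[0.55,0,0,0,0]]}}

```text
time_s: 29.52
tcp_pos: [0.4551, -0.0241, 0.0476]
eef_rot: [-101.0, 36.6, -172.4]
contact_force: [0.3, -1.1, -0.5]
gripper_width: 0.0394
```

Request:
{"api": "jog_arm", "payload": {"steps": [[0.8,0,0,0,0],[0.8,0,0,0,0],[0.8,0,0,0,0],[0.8,0,0,0,0]], "squeeze": 20}}

```text
time_s: 29.85
tcp_pos: [0.4549, -0.0244, 0.0475]
eef_rot: [-101.0, 36.6, -172.4]
contact_force: [0.7, 0.4, 1.1]
gripper_width: 0.0294
```

```bash
python3 - <<'E'
from plan import *
c=r.capture("wrist")["image"];crop(c,200,150,240,240,"pics/w18.png",2.5)
show()
E
```

```text
t 29.9 tcp [ 0.4549 -0.0244  0.0476] J [ -9.6   8.9 -39.1 -66.6 -22.8  79.6] w 0.0298 F [-0.7 -0.1 -0.6]
tool x [-0.796 -0.106 -0.596] appr [ 0.554  0.267 -0.788] tilt 38.0 az 25.7 xaz -172.4 disp [-137.1   -8.9   47.6]
```

View pics/w18.png

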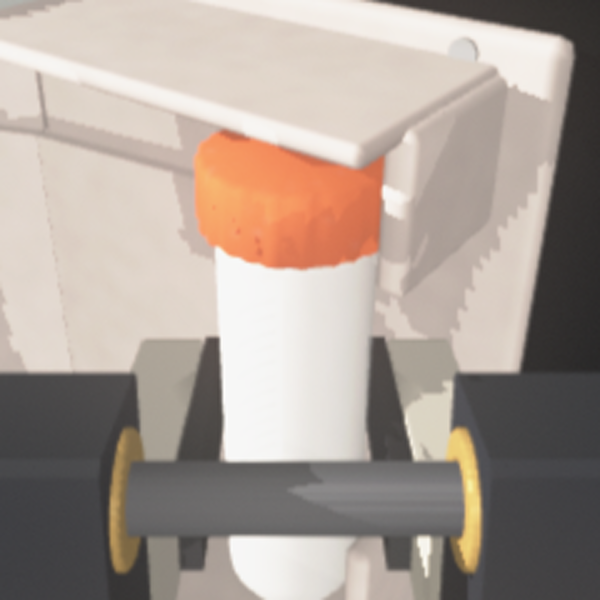

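Request:
{"api": "jog_arm", "payload": {"steps": [[0.8,0.0085,-0.0125,-0.0025,0],[0.8,0.0085,-0.0125,-0.0025,0]]}}

```text
time_s: 30.07
tcp_pos: [0.4389, -0.0268, 0.0654]
eef_rot: [-101.1, 37.6, -172.5]
contact_force: [28.4, 19.3, 29.2]
gripper_width: 0.0376
```

```bash
python3 - <<'E'
from plan import *
t0=np.array([.4034,-.0496,.124]);R0=Ro.from_euler("xyz",[-101,36.7,-172.4],degrees=True).as_matrix()
for y in(-66,-62,-58,46,50,54,58):print(y,wproj(fromdisp([-130.5,y,39]),t0,R0))
s,t,R=show();print("up",(R.T@[0,0,1]).round(3),"-xd",(R.T@-xd).round(3))
E
```

```text
-66 [322.1 172.3]
-62 [322.  177.9]
-58 [322.  183.4]
46 [321.  300.9]
50 [321.  304.6]
54 [321.  308.2]
58 [320.9 311.8]
t 30.07 tcp [ 0.4389 -0.0268  0.0654] J [ -9.8   5.1 -40.7 -64.7 -23.6  77.3] w 0.0376 F [28.4 19.3 29.2]
tool x [-0.785 -0.103 -0.611] appr [ 0.569  0.269 -0.777] tilt 39.0 az 25.3 xaz -172.5 disp [-153.2   -9.2   65.4]
up [-0.611 -0.777 -0.153] -xd [ 0.792 -0.599 -0.118]
```

Request:
{"api": "jog_arm", "payload": {"steps": [[0.8,-0.012,0.009,0.0018,0],[0.8,0,0,0,0]]}}

```text
time_s: 30.23
tcp_pos: [0.4481, -0.0263, 0.0621]
eef_rot: [-100.9, 37.2, -172.4]
contact_force: [12.7, 3.7, 11.3]
gripper_width: 0.0279
```

```bash
python3 - <<'E'
from plan import *
c=r.capture("wrist")["image"];crop(c,200,150,240,240,"pics/w19.png",2.5)
d=r.capture("side")["image"];crop(d,310,220,120,90,"pics/s19.png",6)
e=r.capture("scene")["image"];crop(e,260,240,120,90,"pics/c19.png",6)
show()
E
```

```text
t 30.38 tcp [ 0.4481 -0.0263  0.0621] J [ -8.6   6.2 -40.  -64.1 -22.7  76. ] w 0.0275 F [12.   5.4 11.3]
tool x [-0.789 -0.106 -0.605] appr [ 0.563  0.266 -0.782] tilt 38.5 az 25.3 xaz -172.4 disp [-144.    -9.9   62.1]
```

View pics/w19.png

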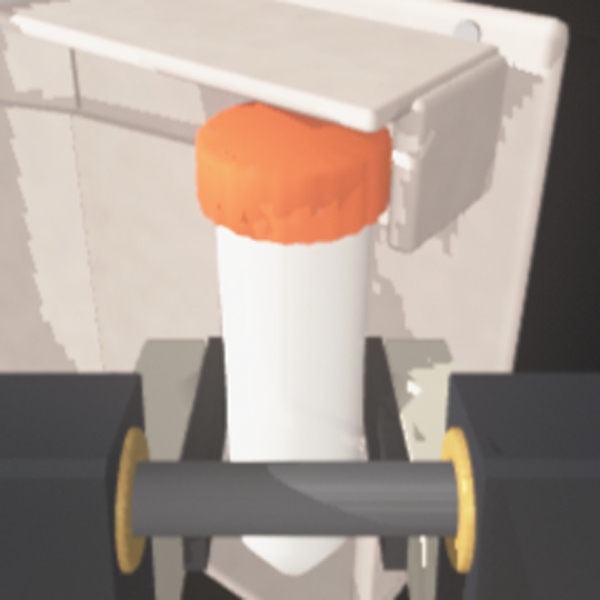

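View pics/s19.png

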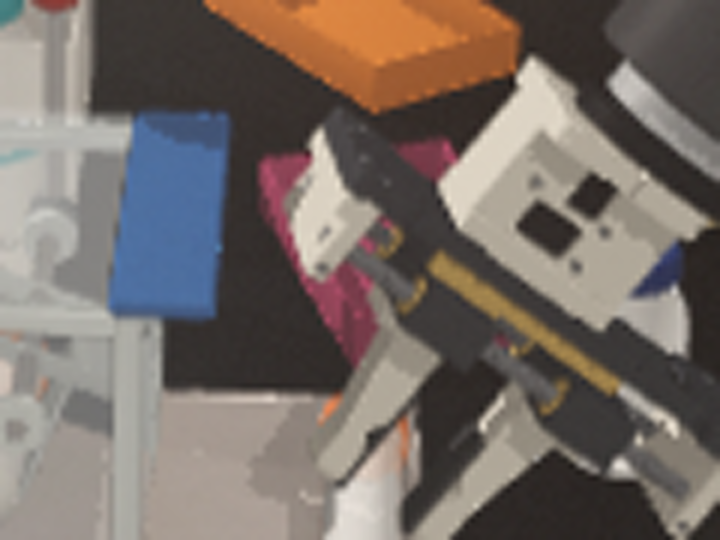

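```bash
python3 - <<'E'
from plan import *
s,t,R=show()
go(fromdisp([-137,-8.9,47.6]),R,t,3)
E
```

```text
t 30.38 tcp [ 0.4481 -0.0263  0.0621] J [ -8.6   6.2 -40.  -64.1 -22.7  76. ] w 0.0275 F [12.   5.4 11.3]
tool x [-0.789 -0.106 -0.605] appr [ 0.563  0.266 -0.782] tilt 38.5 az 25.3 xaz -172.4 disp [-144.    -9.9   62.1]
tool shift total [0.0032 0.0157 0.0021] norm 0.016 rows>= 1.0
per row [0.0011 0.0052 0.0007]
```

Request:
{"api": "jog_arm", "payload": {"steps": [[0.52,0,0,0,0],[0.52,0,0,0,0],[0.52,0,0,0,0],[0.52,0,0,0,0]]}}

```text
time_s: 30.72
tcp_pos: [0.4433, -0.0266, 0.0589]
eef_rot: [-100.9, 36.8, -172.4]
contact_force: [6.1, -0.2, 2.5]
gripper_width: 0.0414
```

```bash
python3 - <<'E'
from plan import *
s,t,R=show()
c=r.capture("wrist")["image"];crop(c,200,150,240,240,"pics/w20.png",2.5)
go(fromdisp([-137,-8.9,47.6]),R,t,3)
E
```

```text
t 30.72 tcp [ 0.4433 -0.0266  0.0589] J [ -8.7   6.3 -40.3 -64.  -22.7  76. ] w 0.0414 F [ 6.1 -0.2  2.5]
tool x [-0.794 -0.106 -0.598] appr [ 0.557  0.266 -0.787] tilt 38.1 az 25.5 xaz -172.4 disp [-148.8   -9.6   58.9]
tool shift total [-0.0026  0.016   0.0024] norm 0.016 rows>= 1.0
per row [-0.0009  0.0053  0.0008]
```

View pics/w20.png

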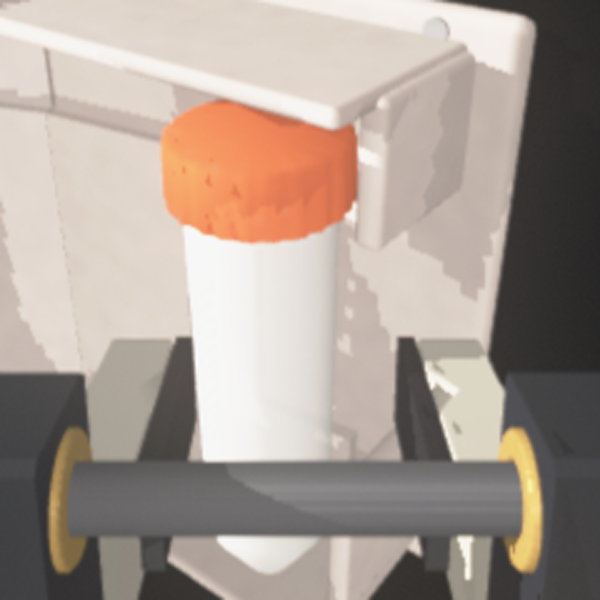

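Request:
{"api": "jog_arm", "payload": {"steps": [[0.52,-0.006,0,0,0],[0.52,0,0.006,0.001,0],[0.53,0,0.006,0.001,0],[0.53,0,0.004,0,0],[0.53,0,0,0,0]]}}

```text
time_s: 31.18
tcp_pos: [0.4547, -0.0229, 0.0472]
eef_rot: [-101.1, 36.4, -172.5]
contact_force: [0.2, -0.3, -0.4]
gripper_width: 0.0413
```

```bash
python3 - <<'E'
from plan import *
s,t,R=show()
c=r.capture("wrist")["image"];crop(c,200,150,240,240,"pics/w21.png",2.5)
E
```

```text
t 31.18 tcp [ 0.4547 -0.0229  0.0472] J [ -9.2   8.9 -39.2 -66.5 -22.6  79.1] w 0.0413 F [ 0.2 -0.3 -0.4]
tool x [-0.798 -0.105 -0.594] appr [ 0.553  0.267 -0.789] tilt 37.9 az 25.8 xaz -172.5 disp [-137.    -7.4   47.2]
```

View pics/w21.png

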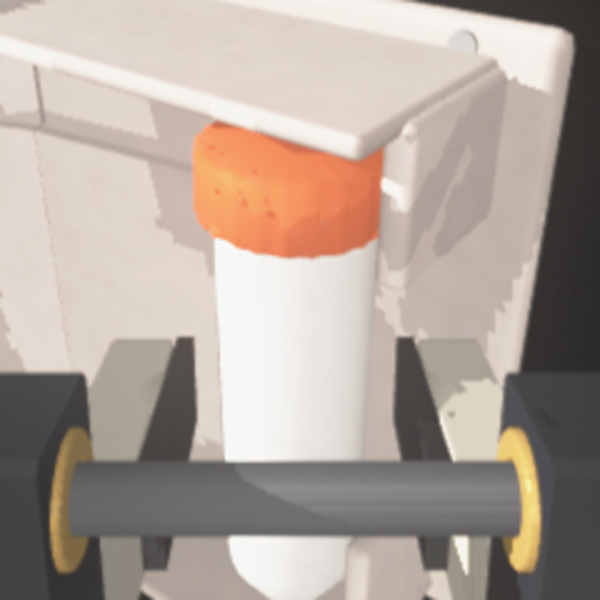

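Free again and well centred. Regrip, then lift with the correct sign (up = −x, −y, −z in the tool).

Request:
{"api": "jog_arm", "payload": {"steps": [[0.8,0,0.001,0,0],[0.8,0,0,0,0],[0.8,0,0,0,0],[0.8,0,0,0,0]], "squeeze": 25}}

```text
time_s: 31.57
tcp_pos: [0.4559, -0.0228, 0.0477]
eef_rot: [-101.0, 36.6, -172.4]
contact_force: [0.2, 0.1, -0.5]
gripper_width: 0.0294
```

```bash
python3 - <<'E'
from plan import *
s,t,R=show()
A=t+np.array([0,0,.022]);B=A-.02*xd+np.array([0,0,.03]);C=B-.02*xd+[0,0,.05]
go(A,R,t,3);go(B,R,A,2);go(C,R,B,2)
E
```

```text
t 31.57 tcp [ 0.4559 -0.0228  0.0477] J [ -9.2   8.9 -39.1 -66.7 -22.6  79.3] w 0.0294 F [ 0.2  0.1 -0.5]
tool x [-0.796 -0.106 -0.596] appr [ 0.554  0.267 -0.788] tilt 38.0 az 25.7 xaz -172.4 disp [-135.9   -7.4   47.7]
tool shift total [-0.0131 -0.0173 -0.0034] norm 0.022 rows>= 1.0
per row [-0.0044 -0.0058 -0.0011]
tool shift total [-0.0018 -0.0353 -0.0069] norm 0.036 rows>= 1.0
per row [-0.0009 -0.0177 -0.0035]
tool shift total [-0.0137 -0.0511 -0.01  ] norm 0.054 rows>= 2.0
per row [-0.0069 -0.0256 -0.005 ]
```

Request:
{"api": "jog_arm", "payload": {"steps": [[0.8,-0.0044,-0.0058,-0.0011,0],[0.8,-0.0044,-0.0058,-0.0011,0],[0.8,-0.0044,-0.0058,-0.0011,0],[0.8,0,0,0,0]]}}

```text
time_s: 31.9
tcp_pos: [0.4565, -0.0228, 0.071]
eef_rot: [-101.0, 36.7, -172.3]
contact_force: [0.5, 0.8, 0.6]
gripper_width: 0.0294
```

```bash
python3 - <<'E'
from plan import *
s,t,R=show()
c=r.capture("wrist")["image"];crop(c,200,150,240,240,"pics/w22.png",2.5)
E
```

```text
t 31.9 tcp [ 0.4565 -0.0228  0.071 ] J [ -4.8   5.1 -39.7 -59.6 -21.2  68.3] w 0.0294 F [0.5 0.8 0.6]
tool x [-0.795 -0.107 -0.598] appr [ 0.556  0.267 -0.787] tilt 38.1 az 25.7 xaz -172.3 disp [-135.3   -7.5   71. ]
```

View pics/w22.png

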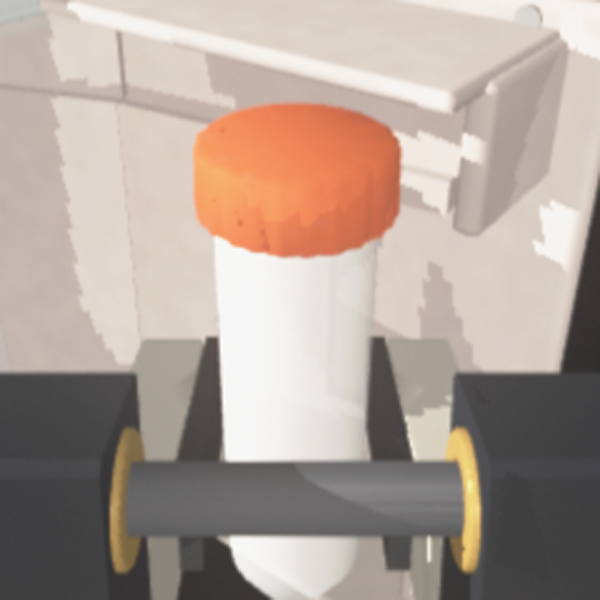

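Request:
{"api": "jog_arm", "payload": {"steps": [[0.8,-0.0009,-0.0177,-0.0035,0],[0.8,-0.0009,-0.0177,-0.0035,0],[0.8,-0.005,-0.017,-0.0035,0],[0.8,-0.005,-0.017,-0.0035,0],[0.8,-0.005,-0.017,-0.0035,0],[0.8,0,0,0,0]]}}

```text
time_s: 32.45
tcp_pos: [0.4172, -0.0273, 0.1491]
eef_rot: [-101.1, 36.7, -172.5]
contact_force: [-0.7, 0.4, 0.1]
gripper_width: 0.0294
```

```bash
python3 - <<'E'
from plan import *
s,t,R=show()
for z in(.07,.065,.06,.055,.05,-.04,-.05,-.055,-.06,-.065):print(z,wproj(t+R@[0,.013,z],t,R))
c=r.capture("wrist")["image"];cv2.imwrite("pics/w23.png",c[:,:,::-1])
s0=r.capture("side")["image"];crop(s0,300,150,200,150,"pics/s23.png",4)
E
```

```text
t 32.45 tcp [ 0.4172 -0.0273  0.1491] J [ 13.  -12.2 -49.9 -28.2 -16.8  22.7] w 0.0294 F [-0.7  0.4  0.1]
tool x [-0.795 -0.105 -0.597] appr [ 0.556  0.268 -0.787] tilt 38.1 az 25.7 xaz -172.5 disp [-174.8   -6.9  149.1]
0.07 [319.8 166.5]
0.065 [319.8 177.8]
0.06 [319.7 188.9]
0.055 [319.7 199.8]
0.05 [319.7 210.5]
-0.04 [319.4 372.1]
-0.05 [319.4 387.1]
-0.055 [319.4 394.4]
-0.06 [319.4 401.6]
-0.065 [319.4 408.7]
```

View pics/w23.png

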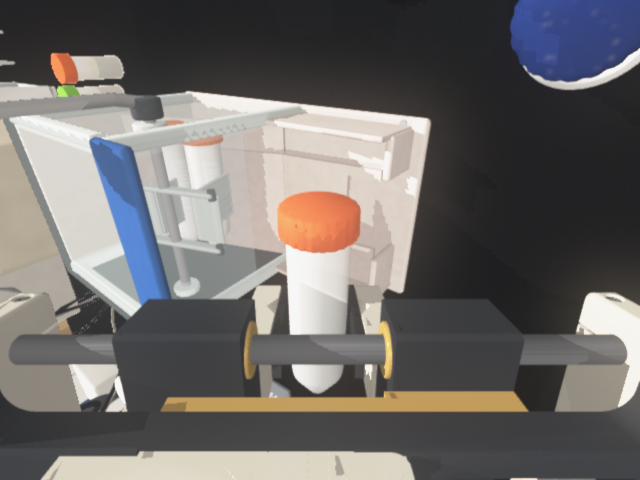

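View pics/s23.png

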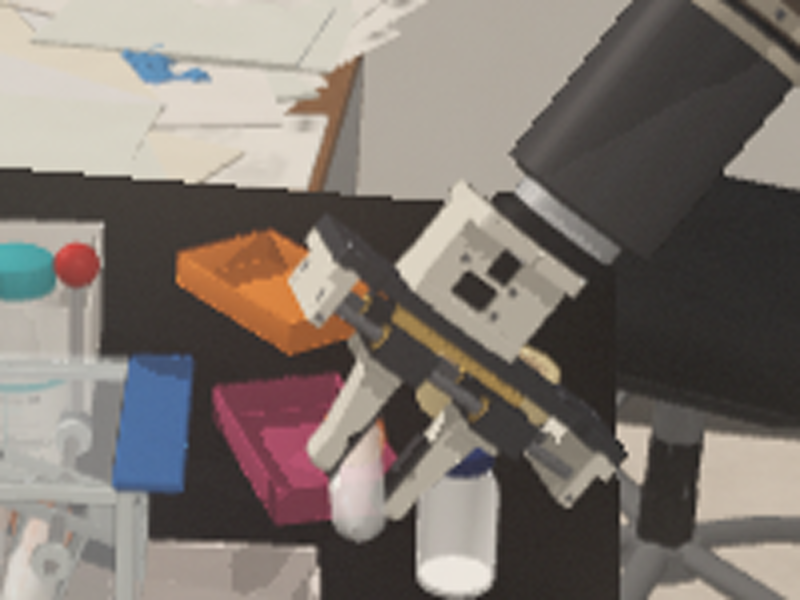

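```bash
python3 - <<'E'
from plan import *
import pickle
cs=pickle.load(open("cal.pkl","rb"))
for uv in((567,428),(638,297),(753,323)):print("scene",onz(cs["scene"],(uv[0]/4+215,uv[1]/4+170),.026).round(3))
for uv in((455,265),(577,254),(650,357),(517,378)):print("side",onz(cs["side"],(uv[0]/4+240,uv[1]/4+180),.026).round(3))
E
```

```text
scene [ 0.478 -0.191  0.026]
scene [ 0.541 -0.331  0.026]
scene [ 0.462 -0.372  0.026]
side [ 0.541 -0.331  0.026]
side [ 0.46  -0.365  0.026]
side [ 0.4   -0.228  0.026]
side [ 0.48  -0.184  0.026]
```

```bash
python3 - <<'E'
from plan import *
s,t,R=show();print("yd in tool",(R.T@-yd).round(3))
B=t+.013*R[:,1]
for k in(.07,.065,.06,.055,.05,-.04,-.05,-.055,-.06,-.065):print(k,wproj(B-k*yd,t,R),wproj(B-k*R@np.array([0,-.1,.995])*-1*-1 if 0 else B-k*yd,t,R))
a=R[:,1]
M=np.array([.474,-.277,0]);T=M-.013*a;T[2]=.12
W1=np.array([.45,-.15,.2])
path(t,R,[(W1,R),([T[0],T[1],.16],R),([T[0],T[1],.045],R)],s["joints"],.06)
go(W1,R,t,4);go([T[0],T[1],.14],R,W1,4);print(T)
E
```

```text
t 32.55 tcp [ 0.4173 -0.0267  0.1471] J [ 12.7 -11.8 -49.7 -28.8 -16.9  23.7] w 0.0293 F [ 0.3  0.1 -0.1]
tool x [-0.796 -0.109 -0.596] appr [ 0.554  0.268 -0.788] tilt 38.0 az 25.8 xaz -172.2 disp [-174.7   -6.3  147.1]
yd in tool [ 0.005 -0.194  0.981]
0.07 [320.7 173.1] [320.7 173.1]
0.065 [320.6 184.8] [320.6 184.8]
0.06 [320.5 196.1] [320.5 196.1]
0.055 [320.4 207. ] [320.4 207. ]
0.05 [320.3 217.5] [320.3 217.5]
-0.04 [319.  361.7] [319.  361.7]
-0.05 [318.9 373.7] [318.9 373.7]
-0.055 [318.9 379.5] [318.9 379.5]
-0.06 [318.8 385.2] [318.8 385.2]
-0.065 [318.8 390.7] [318.8 390.7]
[ 0.43 -0.07  0.16] [-3, -9, -41, -38, -29, 43] 0.0 0.0 dJ 19.0
[ 0.44 -0.11  0.18] [-13, -6, -35, -40, -37, 51] 0.0 0.0 dJ 10.0
[ 0.45 -0.15  0.2 ] [-20, -4, -30, -40, -43, 56] 0.0 0.0 dJ 7.0
[ 0.46 -0.19  0.19] [-27, 1, -27, -43, -46, 65] 0.0 0.0 dJ 8.0
[ 0.46 -0.24  0.17] [-33, 6, -23, -44, -49, 71] 0.0 0.0 dJ 6.0
[ 0.47 -0.28  0.16] [-37, 10, -20, -45, -51, 75] 0.0 0.0 dJ 5.0
[ 0.47 -0.28  0.1 ] [-39, 15, -21, -49, -47, 83] 0.0 0.0 dJ 8.0
[ 0.47 -0.28  0.04] [-40, 21, -22, -54, -44, 92] 0.0 0.0 dJ 9.0
tool shift total [-0.0441 -0.0566  0.1179] norm 0.138 rows>= 4.0
per row [-0.011  -0.0142  0.0295]
tool shift total [0.0366 0.0216 0.1382] norm 0.145 rows>= 4.0
per row [0.0091 0.0054 0.0346]
[ 0.4668017  -0.28048713  0.12      ]
```

Request:
{"api": "jog_arm", "payload": {"steps": [[0.8,-0.011,-0.0142,0.0295,0],[0.8,-0.011,-0.0142,0.0295,0],[0.8,-0.011,-0.0142,0.0295,0],[0.8,-0.011,-0.0142,0.0295,0],[0.8,0.0091,0.0054,0.0346,0],[0.8,0.0091,0.0054,0.0346,0],[0.8,0.0091,0.0054,0.0346,0],[0.8,0.0091,0.0054,0.0346,0],[0.8,0,0,0.004,0],[0.8,0,0,0,0]]}}

```text
time_s: 33.38
tcp_pos: [0.4608, -0.2724, 0.1275]
eef_rot: [-101.1, 36.0, -172.9]
contact_force: [0.0, -0.0, 0.6]
gripper_width: 0.0292
```

```bash
python3 - <<'E'
from plan import *
s,t,R=show()
c=r.capture("wrist")["image"];cv2.imwrite("pics/w24.png",c[:,:,::-1])
go([.4675,-.2855,.075],R,t,4);go([.4675,-.2855,.046],R,[.4675,-.2855,.075],4)
s0=r.capture("side")["image"];crop(s0,290,170,200,150,"pics/s24.png",4)
for P in([.541,-.331,.026],[.461,-.368,.026],[.40,-.227,.026],[.479,-.187,.026]):print(wproj(P,t,R))
E
```

```text
t 33.38 tcp [ 0.4608 -0.2724  0.1275] J [-37.4  12.  -21.8 -46.9 -47.8  78.1] w 0.0292 F [ 0.  -0.   0.6]
tool x [-0.803 -0.1   -0.587] appr [ 0.548  0.262 -0.794] tilt 37.4 az 25.5 xaz -172.9 disp [-163.4 -255.5  127.5]
tool shift total [0.0267 0.0419 0.0223] norm 0.054 rows>= 2.0
per row [0.0067 0.0105 0.0056]
tool shift total [0.017  0.023  0.0045] norm 0.029 rows>= 1.0
per row [0.0043 0.0058 0.0011]
[320.5 122.5]
[449.3  86.3]
[472.6 328.3]
[361.9 313.8]
```

View pics/w24.png

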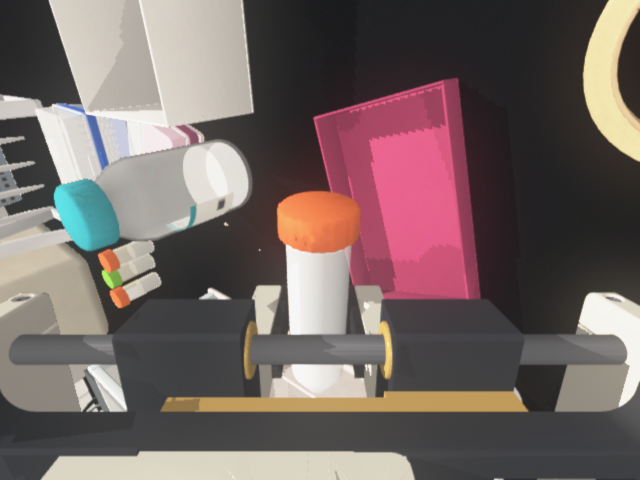

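View pics/s24.png

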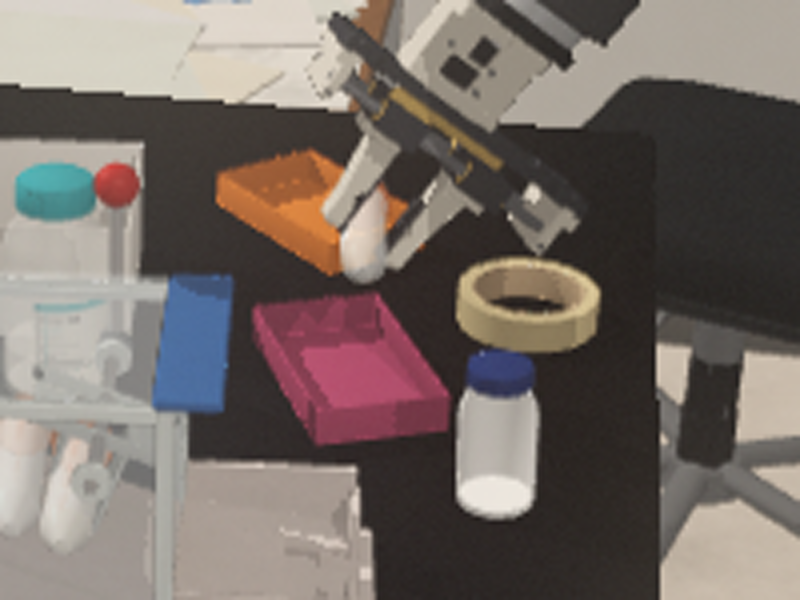

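Request:
{"api": "jog_arm", "payload": {"steps": [[0.8,0.0067,0.0105,0.0056,0],[0.8,0.0067,0.0105,0.0056,0],[0.8,0.0067,0.0105,0.0056,0],[0.8,0.0067,0.0105,0.0056,0],[0.8,0,0,0,0],[0.8,0,0,0,0]]}}

```text
time_s: 33.98
tcp_pos: [0.468, -0.282, 0.0789]
eef_rot: [-100.8, 36.1, -172.5]
contact_force: [-0.1, -0.4, 0.1]
gripper_width: 0.029
```

```bash
python3 - <<'E'
from plan import *
s,t,R=show()
c=r.capture("wrist")["image"];cv2.imwrite("pics/w25.png",c[:,:,::-1])
go([.4675,-.2855,.05],R,t,3)
s0=r.capture("scene")["image"];crop(s0,300,200,120,90,"pics/c25.png",6)
s0=r.capture("side")["image"];crop(s0,320,210,120,90,"pics/s25.png",6)
E
```

```text
t 33.98 tcp [ 0.468  -0.282   0.0789] J [-39.1  17.6 -21.6 -50.7 -45.2  85.4] w 0.029 F [-0.1 -0.4  0.1]
tool x [-0.801 -0.106 -0.589] appr [ 0.549  0.262 -0.794] tilt 37.5 az 25.5 xaz -172.5 disp [-157.5 -266.    78.9]
tool shift total [0.0178 0.0217 0.0076] norm 0.029 rows>= 1.0
per row [0.0059 0.0072 0.0025]
```

View pics/w25.png

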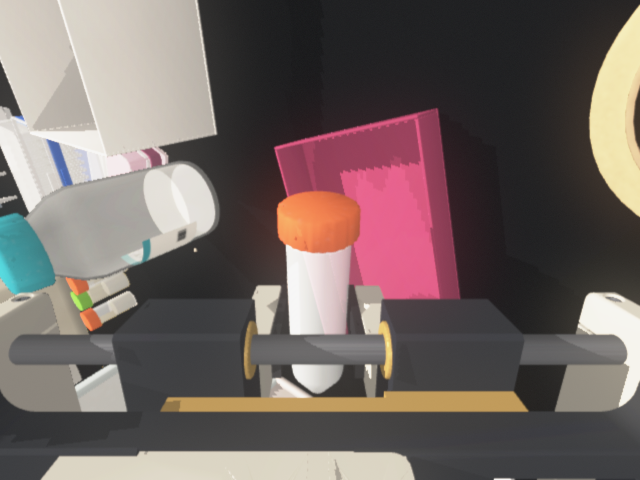

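View pics/s25.png

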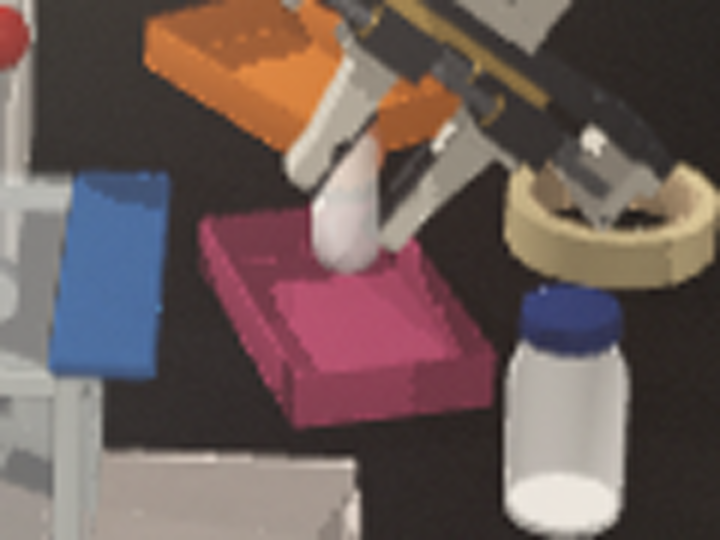

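Request:
{"api": "jog_arm", "payload": {"steps": [[0.8,0.006,0.0072,0.0025,0],[0.8,0.006,0.0072,0.0025,0],[0.8,0.006,0.0072,0.0025,0],[0.8,0,0,0,0]]}}

```text
time_s: 34.47
tcp_pos: [0.4668, -0.2861, 0.0491]
eef_rot: [-100.8, 36.1, -172.6]
contact_force: [0.3, -0.3, -0.3]
gripper_width: 0.0293
```

```bash
python3 - <<'E'
from plan import *
s,t,R=show()
c=r.capture("wrist")["image"];cv2.imwrite("pics/w26.png",c[:,:,::-1])
go([.4675,-.2855,.045],R,t,2)
s0=r.capture("side")["image"];crop(s0,320,210,120,90,"pics/s26.png",6)
E
```

```text
t 34.47 tcp [ 0.4668 -0.2861  0.0491] J [-40.3  20.9 -21.7 -53.1 -43.9  89.9] w 0.0293 F [ 0.3 -0.3 -0.3]
tool x [-0.802 -0.105 -0.589] appr [ 0.549  0.262 -0.794] tilt 37.4 az 25.5 xaz -172.6 disp [-159.3 -269.9   49.1]
tool shift total [0.0018 0.0039 0.0002] norm 0.004 rows>= 1.0
per row [0.0009 0.0019 0.0001]
```

View pics/w26.png

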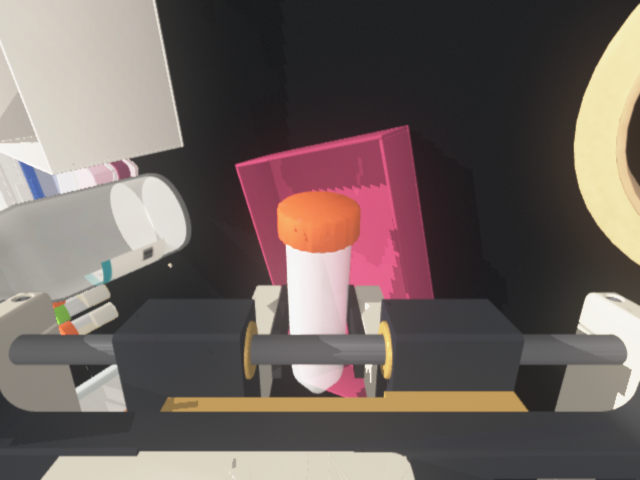

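View pics/s26.png

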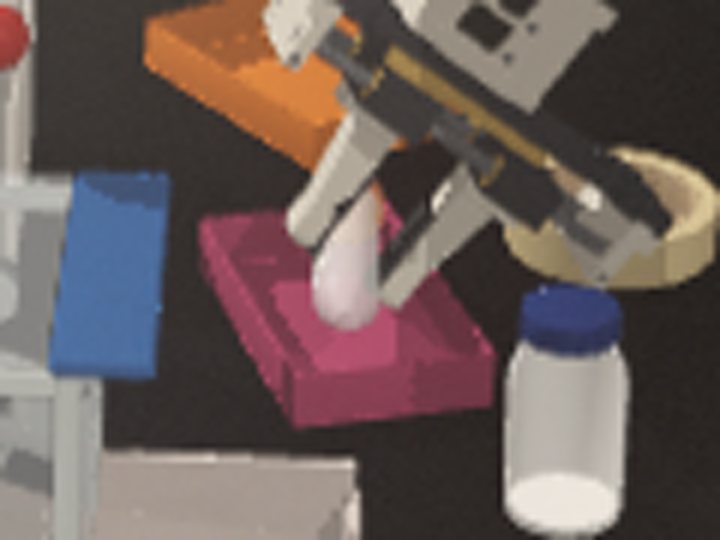

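Request:
{"api": "jog_arm", "payload": {"steps": [[0.8,0.0018,0.0032,0.0005,0],[0.8,0.0018,0.0024,0.0005,0],[0.8,0,0,0,0]]}}

```text
time_s: 34.82
tcp_pos: [0.4675, -0.2863, 0.0429]
eef_rot: [-100.8, 36.1, -172.5]
contact_force: [-0.5, -0.3, -0.2]
gripper_width: 0.0295
```

Request:
{"api": "jog_arm", "payload": {"steps": [[0.8,0.0018,0.0024,0.0004,0],[0.8,0,0,0,0]]}}

```text
time_s: 34.98
tcp_pos: [0.4673, -0.2863, 0.0395]
eef_rot: [-100.8, 36.1, -172.5]
contact_force: [-0.5, 0.4, -0.6]
gripper_width: 0.029
```

Request:
{"api": "jog_arm", "payload": {"steps": [[0.6,0,0,0,0],[0.55,0,0,0,0],[0.52,0,0,0,0],[0.5,0,-0.002,0,0],[0.5,0,0,0,0]]}}

```text
time_s: 35.4
tcp_pos: [0.4666, -0.2873, 0.042]
eef_rot: [-100.7, 36.1, -172.5]
contact_force: [2.8, -0.1, 0.8]
gripper_width: 0.0435
```

```bash
python3 - <<'E'
from plan import *
s,t,R=show()
c=r.capture("wrist")["image"];crop(c,200,100,260,300,"pics/w27.png",2)
s0=r.capture("side")["image"];crop(s0,320,210,120,90,"pics/s27.png",6)
E
```

```text
t 35.4 tcp [ 0.4666 -0.2873  0.042 ] J [-40.7  21.6 -21.8 -53.8 -43.5  91.1] w 0.0435 F [ 2.8 -0.1  0.8]
tool x [-0.801 -0.105 -0.589] appr [ 0.55   0.26  -0.794] tilt 37.5 az 25.4 xaz -172.5 disp [-159.6 -271.1   42. ]
```

View pics/w27.png

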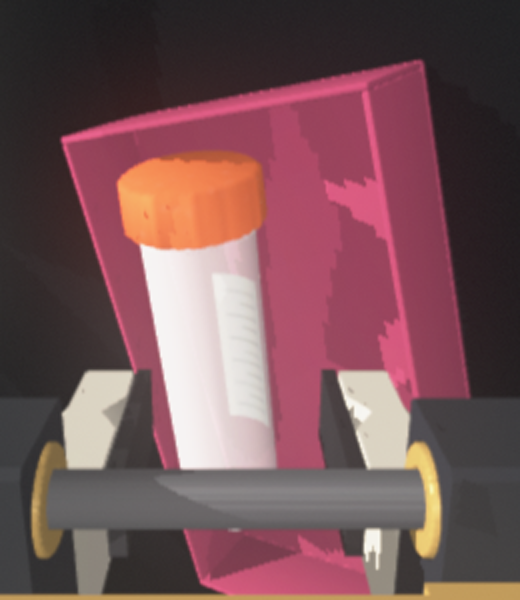

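View pics/s27.png

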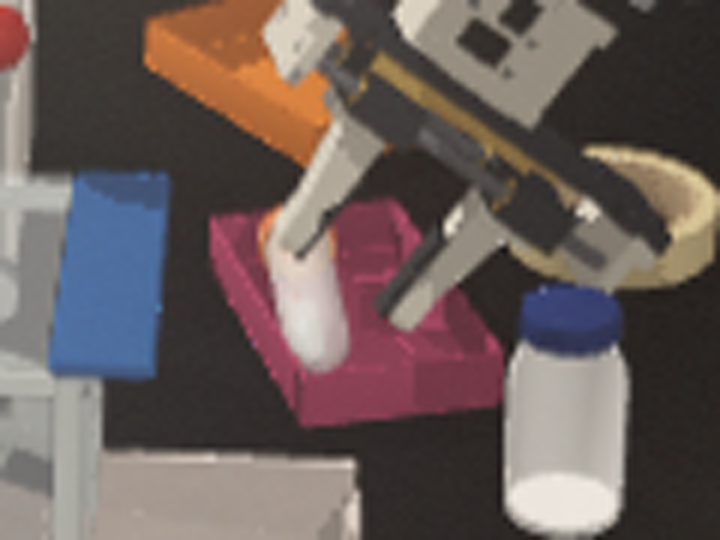

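Request:
{"api": "jog_arm", "payload": {"steps": [[0.5,0,-0.01,0,0],[0.5,0,-0.015,0,0],[0.5,0,-0.025,0,0],[0.5,0,-0.03,0,0],[0.5,0,-0.03,0,0],[0.5,0,0,0,0]]}}

```text
time_s: 36.0
tcp_pos: [0.404, -0.3185, 0.1336]
eef_rot: [-100.3, 36.2, -172.3]
contact_force: [0.0, -0.9, 0.5]
gripper_width: 0.0435
```

```bash
python3 - <<'E'
from plan import *
s,t,R=show()
c=r.capture("wrist")["image"];cv2.imwrite("pics/w28.png",c[:,:,::-1])
s0=r.capture("side")["image"];crop(s0,240,160,200,150,"pics/s28.png",4)
s1=r.capture("scene")["image"];crop(s1,215,170,200,150,"pics/c28.png",4)
E
```

```text
t 36.0 tcp [ 0.404  -0.3185  0.1336] J [-46.4  12.1 -21.  -45.8 -53.4  84.7] w 0.0435 F [ 0.  -0.9  0.5]
tool x [-0.8   -0.108 -0.59 ] appr [ 0.551  0.256 -0.794] tilt 37.4 az 24.9 xaz -172.3 disp [-225.8 -293.9  133.6]
```

View pics/w28.png

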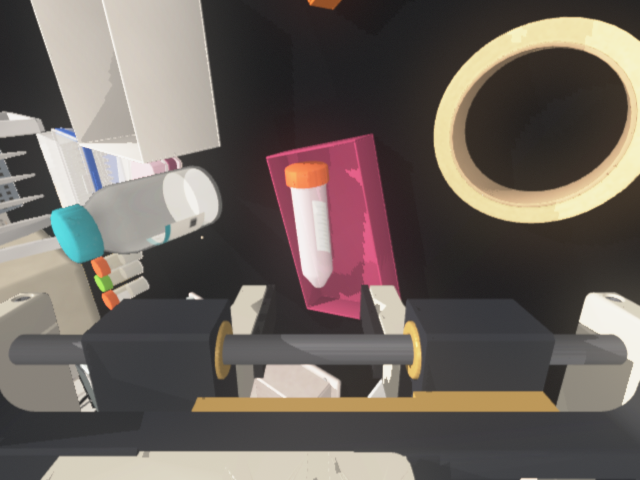

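View pics/s28.png

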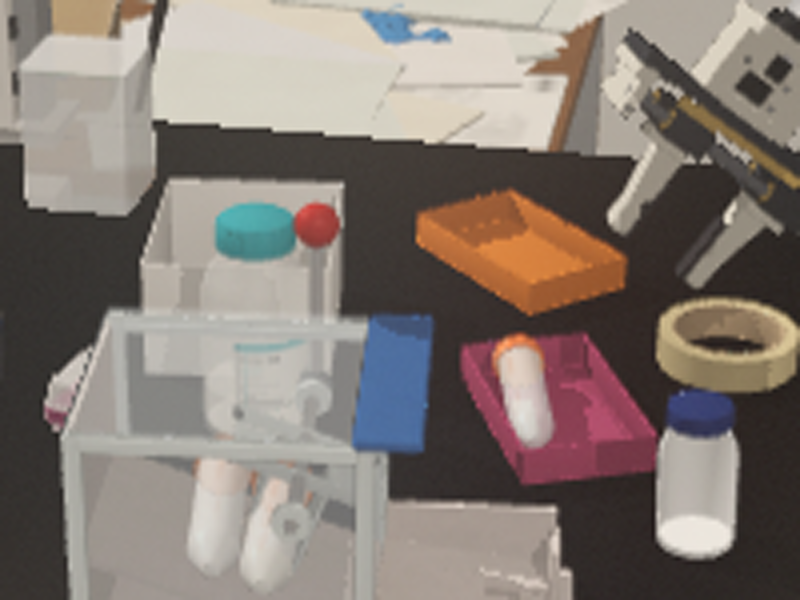

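View pics/c28.png

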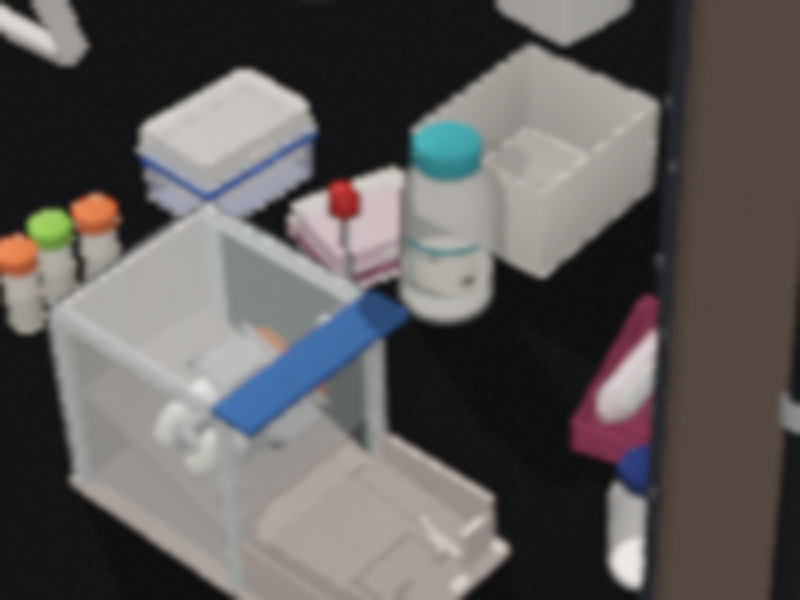

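```bash
python3 - <<'E'
from plan import *
import pickle
cs=pickle.load(open("cal.pkl","rb"));s,t,R=st()
C=np.array([wonz(u,t,R,.026) for u in((267,157),(372,134),(308,313))]);print(C.round(3))
# tray frame: y axis along long side
ty=C[0]-C[2];print("len",np.linalg.norm(ty),np.linalg.norm(C[0]-C[1]));ty/=np.linalg.norm(ty)
cen=(C[1]+C[2])/2;tx=np.array([-ty[1],ty[0],0]);print("cen",cen)
A=wonz((306,172),t,R,.022);B=wonz((318,286),t,R,.015);M=(A+B)/2
print("tube",A,B,"len",np.linalg.norm(A-B),"rel x,y",(M-cen)@tx,(M-cen)@ty)
K=[onz(cs["side"],(u[0]/4+240,u[1]/4+160),.026) for u in((461,348),(588,335),(657,437),(522,460))];print(np.round(K,3),np.mean(K,0).round(3))
W=t+np.array([-.02,-.03,.12]);go(W,R,t,4);chk(W,R)
E
```

```text
[[ 0.538 -0.334  0.026]
 [ 0.446 -0.376  0.026]
 [ 0.478 -0.193  0.026]]
len 0.15305085899531376 0.1004458439253834
cen [ 0.46235455 -0.28468846  0.026     ]
tube [ 0.49909136 -0.33227559  0.022     ] [ 0.47781239 -0.22135785  0.015     ] len 0.11315714076114283 rel x,y 0.027107621626299813 0.002865532860042378
[[ 0.537 -0.327  0.026]
 [ 0.453 -0.365  0.026]
 [ 0.395 -0.229  0.026]
 [ 0.476 -0.182  0.026]] [ 0.465 -0.275  0.026]
tool shift total [-0.0515 -0.1141  0.006 ] norm 0.125 rows>= 4.0
per row [-0.0129 -0.0285  0.0015]
 [ 0.385 -0.346  0.249] [-49, 5, -13, -40, -66, 75] 0.0 0.0
```

Request:
{"api": "jog_arm", "payload": {"steps": [[0.4,-0.0129,-0.0285,0.0015,0],[0.4,-0.0129,-0.0285,0.0015,0],[0.4,-0.0129,-0.0285,0.0015,0],[0.4,-0.0129,-0.0285,0.0015,0],[0.4,0,0,0,0],[0.4,0,0,0,0],[0.4,0,0,0,0],[0.4,0,0,0,0]]}}

```text
time_s: 36.82
tcp_pos: [0.3858, -0.3448, 0.247]
eef_rot: [-101.0, 36.0, -172.6]
contact_force: [-0.9, -0.4, -0.2]
gripper_width: 0.0527
```

```bash
python3 - <<'E'
from plan import *
s0=r.capture("side")["image"];crop(s0,240,160,200,150,"pics/s29.png",4);show()
E
```

```text
t 36.87 tcp [ 0.3858 -0.3449  0.2471] J [-48.8   5.3 -13.4 -39.9 -65.8  74.9] w 0.0522 F [ 0.8  0.7 -0.2]
tool x [-0.802 -0.104 -0.588] appr [ 0.548  0.263 -0.794] tilt 37.4 az 25.7 xaz -172.6 disp [-247.2 -317.7  247.1]
```

View pics/s29.png

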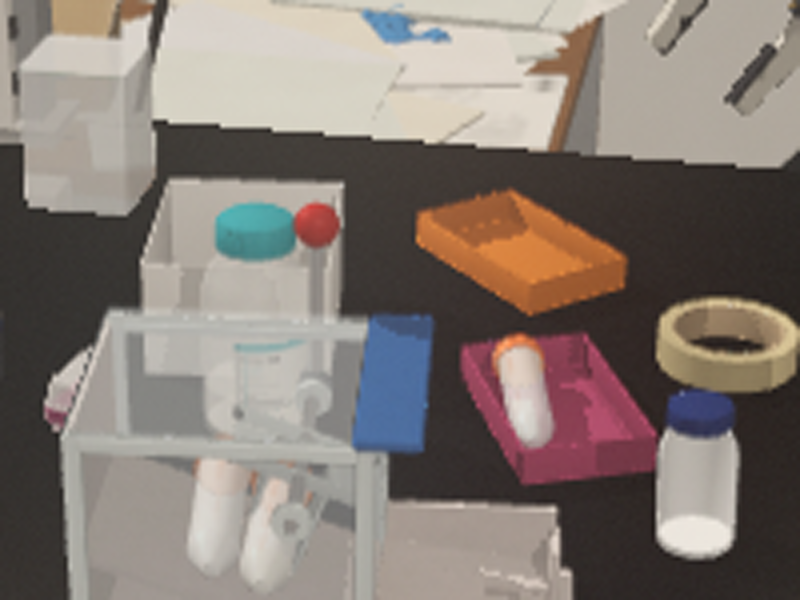

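```bash
python3 -c "
from plant import r
print(r.close_job())"
```

```text
the job is handed in; nothing more can be done
None
```

The job is handed in at about 37 s of the 67 s allowed. The hand-in gives no verdict, so the results below come from my own checks.

**What was done**
- **Bottle:** I took it out from under the visor and stood it on the open bench at about (0.365, -0.157). That is roughly 0.19 m from the outlet and 0.16 m from the tray centre.
- **Lever:** I held it over at its stop for about 0.6 s until one tube had rolled out. I then guided it back upright and let go there, so it did not spring back on its own.
- **Tube:** I laid it flat in the pink tray.

**The tilt:** The moves only shift the tool and turn it about its own axis, so tilting is not offered directly. I got the needed tilt of about 38° by pushing against the arm's reach limit in free space, which leaves the tool tilted afterwards.

**Last checks**
- In the last picture the bottle and lever are upright, and two tubes are still in the hopper.
- The tube lies flat in the tray, unchanged between the last two pictures, and the gripper is well clear of everything.
- I measured the tube's middle at about x +0.027 and y +0.003 in the tray. It leans against one wall, so x is close to its 0.032 limit, but the wall itself should keep it inside.

**What went wrong or disagreed**
- **First lift:** I had a sign wrong, so the tube was pulled against the end stops (about 45 N measured). I released it, centred the gripper again and regripped; the second lift was clean.
- **Tray:** It moved by roughly 5 mm during the release.
- **Measurements:** The cameras disagreed by 3 to 6 mm on the tube's position in the outlet, and I went by the wrist view. My last tray measurement came out 0.10 m across against the true 0.09 m, so it is only good to about 5–10 mm.

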